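# Put the reagent delivery away, each kind in its tray

### The arm

A 6-joint arm with a two-finger parallel gripper is mounted at the origin on the work surface. World frame = base frame: x ahead of the robot, y to its left, z up, the work surface at z = 0. Lengths are in m, angles in rad, forces in N, time in s.
With the tool pointing down it reaches from about 0.325 to 0.775 m from the base axis. Payload 5.5 kg.
Tool frame: the origin (TCP) lies at the very end of the fingers, on their centre line; the grasp point (between the pads) lies 19 mm behind it; z points along the fingers, y is the direction in which the jaws open and shut (so a half turn about z gives the same grasp; the last joint's range is limited). The gripper opens to 88 mm and grips with 3 to 60 N. Pads are 20 mm wide; open, the fingers measure 115 mm over their backs; the gripper's body (75 mm by 178 mm) begins 61 mm behind the grasp point.
Start: joints at [1.288, 0.091, 1.231, -0, 1.82, -0.057], TCP at [0.134, 0.585, 0.188] pointing down, gripper open.
Joint ranges: [-2.87, 2.87], [-0.86, 2.18], [0.17, 2.46], [-1.51, 4.65], [0.06, 2.69], [-2.65, 2.65]. Speed limits (rad/s): [2.57, 2.57, 3.01, 3.14, 3.14, 3.14].

### API

Orientations are given as a rotation vector (axis times angle).
In Python, from bench import status, imaging, job gives the robot as it stands.
- The arm moves only by the tool step_arm, never from a script. Its argument "rows" is a list of rows, each an object of numbers: "x", "y", "z": the shift along the world's x, y, z in units of 25 mm (1.0 is 25 mm); "ax", "ay", "az": the turn, a rotation vector about the world's x, y, z in units of 6 degrees (1.0 is 6 degrees); "jaw": the closure, from -1 (fully open) to 1 (shut), so that 0 is half open. In form: [{"x": .., "y": .., "z": .., "ax": .., "ay": .., "az": .., "jaw": ..}, ...]. A call has 1 to 12 rows; each row is the pose to reach, as a shift and turn from the pose commanded when the call began; what a row does not reach only later rows make up. A row lasts 1/10 s, in which the tool goes at most 50 mm and 8.59 degrees, less where a joint would pass 70% of its speed; a pose out of reach is approached as far as the arm can. A call with a gripper value outside its range is refused whole. The fingers move at their own pace and stop on an object; the grip force is fixed at half the most. Time passes only in rows, so rows that repeat a pose let the fingers close. It gives the time, the measured TCP pose, the force and the opening at its end, in the units of the state.
- status.sense(): the state, without advancing time (a new reading comes with each control period).
- imaging.capture(name): name is "scene" or "side" or "wrist"; returns a dict with "frame" (420x560x3 uint8, red, green, blue), "K" (3x3 intrinsics, pixels), "view" (4x4, takes a point from world to camera coordinates). Camera axes: x right, y down, z forward; pixel columns grow to the right and rows downward; lengths in m; the calibration is good to about 2 mm. The wrist camera is an equidistant fisheye: a pixel r from the principal point sees the ray r / f radians off the axis. A picture is of the moment at which its call begins. There is no depth.
- job.job_done(): hands the job in, once; it reports no verdict.
The state is a dict: "time_s": time; "joint_pos": joint angles; "dq": joint speeds; "joint_torque": joint torques, N m; "ee_pos": TCP position; "ee_rot": TCP orientation; "contact_force": force on the tool from outside, world axes, zero at the start; "wrist_torque": the same for the moment, N m; "finger_gap": finger opening in m.
Only numpy, scipy, OpenCV 4.12 (cv2) and the standard library are available. Lean on these libraries where they do the work, as an engineer would, in place of code of your own. Each camera call takes 0.05 s, during which the arm holds its last target.

### The job

Clear the delivered reagents off the bench into the two grey trays: look which tray already has a flat cassette standing in it and stand every flat cassette that lies about upright in that tray, on its narrow foot with the cap on top, and stand every loose round bottle in the tray that already has a bottle. Leave the cassette and the bottle that were there standing where they are, and do not disturb the beaker, the vial block or the tip box.

Things in the scene. Friction and masses are not known exactly. Their poses are not given: they have to be found in the camera images.
- tray_a: low grey open tray fixed to the bench, 160 mm (x) by 270 mm (y), rim 14 mm high, wall and floor 5 mm thick, so its floor lies 5 mm above the bench and is 150 x 260 mm inside; origin in the middle of its underside, x axis away from the robot. The left-hand one.
- tray_b: low grey open tray fixed to the bench, 160 mm (x) by 270 mm (y), rim 14 mm high, wall and floor 5 mm thick, so its floor lies 5 mm above the bench and is 150 x 260 mm inside; origin in the middle of its underside, x axis away from the robot. The right-hand one, the same as the other.
- cassette0_mid (a point): flat white cassette, a body 110 mm (x) by 60 mm (y) by 26 mm thick (z), 0.16 kg, with a black cap 22 mm across, 16 mm long in the middle of one 60 x 26 mm end; the opposite end is its foot. Site: middle of the body; x axis from foot to cap, z axis square to the two like broad faces. Stands on its foot from the start near the outer end of one tray, left or right (point 60 mm above the bench).
- cassette1_mid (a point): flat white cassette, a body 110 mm (x) by 60 mm (y) by 26 mm thick (z), 0.16 kg, with a black cap 22 mm across, 16 mm long in the middle of one 60 x 26 mm end; the opposite end is its foot. Site: middle of the body; x axis from foot to cap, z axis square to the two like broad faces. Lies on a broad face (point 13 mm up) between the trays, cap to the robot's right within 26 degrees. May be absent.
- cassette2_mid (a point): flat white cassette, a body 110 mm (x) by 60 mm (y) by 26 mm thick (z), 0.16 kg, with a black cap 22 mm across, 16 mm long in the middle of one 60 x 26 mm end; the opposite end is its foot. Site: middle of the body; x axis from foot to cap, z axis square to the two like broad faces. Lies on a broad face (point 13 mm up) between the trays, cap to the robot's right within 26 degrees. May be absent.
- cassette3_mid (a point): flat white cassette, a body 110 mm (x) by 60 mm (y) by 26 mm thick (z), 0.16 kg, with a black cap 22 mm across, 16 mm long in the middle of one 60 x 26 mm end; the opposite end is its foot. Site: middle of the body; x axis from foot to cap, z axis square to the two like broad faces. Lies on a broad face (point 13 mm up) between the trays, cap to the robot's right within 26 degrees. May be absent.
- cassette4_mid (a point): flat white cassette, a body 110 mm (x) by 60 mm (y) by 26 mm thick (z), 0.16 kg, with a black cap 22 mm across, 16 mm long in the middle of one 60 x 26 mm end; the opposite end is its foot. Site: middle of the body; x axis from foot to cap, z axis square to the two like broad faces. Lies on a broad face (point 13 mm up) between the trays, cap to the robot's right within 26 degrees. May be absent.
- bottle0_mid (a point): round white bottle 62 mm in diameter, 90 mm tall to the top of its black cap, shoulder above 55 mm; about 0.2 kg. The point is on its axis 45 mm above its foot, z axis up to the cap. This one stands from the start near the outer end of the other tray.
- bottle1_mid (a point): round white bottle 62 mm in diameter, 90 mm tall to the top of its black cap, shoulder above 55 mm; about 0.2 kg. The point is on its axis 45 mm above its foot, z axis up to the cap. Starts standing on the open bench between the trays. May be absent.
- bottle2_mid (a point): round white bottle 62 mm in diameter, 90 mm tall to the top of its black cap, shoulder above 55 mm; about 0.2 kg. The point is on its axis 45 mm above its foot, z axis up to the cap. Starts standing on the open bench between the trays. May be absent.
- beaker: glass beaker, 76 mm across, 95 mm tall, a bystander; origin at the middle of its underside
- vial_rack: aluminium block with amber vials, 90 x 160 mm, 65 mm tall, a bystander; origin at the middle of its underside
- tip_box: grey pipette-tip box with clear lid, 85 x 120 mm, 80 mm tall, a bystander; origin at the middle of its underside

How it is judged:
By the outcome, as a careful person would: the job done as asked, in the order asked, and still so for the second after the job is handed in, with the robot touching nothing.
Of cassette1, cassette2, cassette3, cassette4 only 3 to 4 are there at a start; the rules pass over those that are not, and their reading is None.
Of bottle1, bottle2 only 1 to 2 are there at a start; the rules pass over those that are not, and their reading is None.
At some moment in a run one of bottle1, bottle2 may be knocked a few centimetres aside while the robot is not near it.
It also fails if it takes over 210 s, if anything falls off the work surface, if the arm or the gripper's body presses on something with over 40 N, if the wrist force passes 120 N, or if a joint passes its speed limit or range.

## Working session

There is one attempt and no reset: what is moved stays moved. The work goes in short steps, Python scripts to look and compute and a tool call to move; the robot and the scene stay as the last step left them, time stands still between calls to the robot, and variables do not carry over. Pictures are saved under pics/ and viewed, and the job is handed in when it is done.

Besides the shell and the picture viewer there is one more tool, called after "Call:" as name([rows], argument=value, ...), one row to a line, values as JSON. step_arm: Moves the arm, as the interface text tells. Its arguments: {"type":"object","properties":{"rows":{"type":"array","items":{"type":"object","properties":{"x":{"type":"number"},"y":{"type":"number"},"z":{"type":"number"},"ax":{"type":"number"},"ay":{"type":"number"},"az":{"type":"number"},"jaw":{"type":"number"}}}}},"required":["rows"]}

```bash
ls; mkdir -p pics; python3 - <<'E'
from bench import status, imaging, job
import cv2,numpy as np
print(status.sense())
for n in ["scene","side","wrist"]:
    d=imaging.capture(n); cv2.imwrite(f"pics/{n}0.png",d["frame"][:,:,::-1]); print(n,d["K"].tolist(),d["view"].round(4).tolist())
E
```

```text
pics
{'time_s': 0.0, 'joint_pos': array([ 1.28832549e+00,  9.18628619e-02,  1.23189088e+00, -1.25741042e-05,
        1.81983679e+00, -5.67043476e-02]), 'dq': array([ 6.83939183e-05,  7.65282376e-04,  6.78180097e-04,  3.83805477e-04,
       -6.36744748e-04,  6.23908821e-04]), 'joint_torque': array([-3.01904474e-04, -4.46444392e+01, -4.06449401e+01,  6.98888605e-02,
        2.89326935e-02, -1.28339243e-04]), 'ee_pos': array([0.13421392, 0.58440296, 0.18680176]), 'ee_rot': array([-3.53848512e-01, -3.12127266e+00,  3.09614847e-03]), 'contact_force': array([0.32286819, 0.08420896, 0.21359956]), 'wrist_torque': array([ 0.02611966, -0.03798762, -0.04044205]), 'finger_gap': 0.0880673164476892}
scene [[509.08748147012597, 0.0, 288.73433500424613], [0.0, 509.08748147012597, 202.4048747733465], [0.0, 0.0, 1.0]] [[0.5674, 0.8233, -0.0176, -0.3049], [0.4506, -0.3283, -0.8302, -0.1825], [-0.6892, 0.4631, -0.5573, 1.8892], [0.0, 0.0, 0.0, 1.0]]
side [[434.0813466463705, 0.0, 287.89103498487964], [0.0, 434.0813466463705, 210.53885774723202], [0.0, 0.0, 1.0]] [[0.9164, -0.4002, 0.0055, -0.5065], [-0.2792, -0.649, -0.7077, 0.1883], [0.2868, 0.647, -0.7065, 1.0773], [0.0, 0.0, 0.0, 1.0]]
wrist [[325.19226210127806, 0.0, 279.0747040338774], [0.0, 325.19226210127806, 208.34164639611708], [0.0, 0.0, 1.0]] [[0.2242, 0.9746, -0.002, -0.5988], [0.9317, -0.2137, 0.2936, -0.0349], [0.2857, -0.0677, -0.9559, 0.3913], [0.0, 0.0, 0.0, 1.0]]
```

View pics/scene0.png

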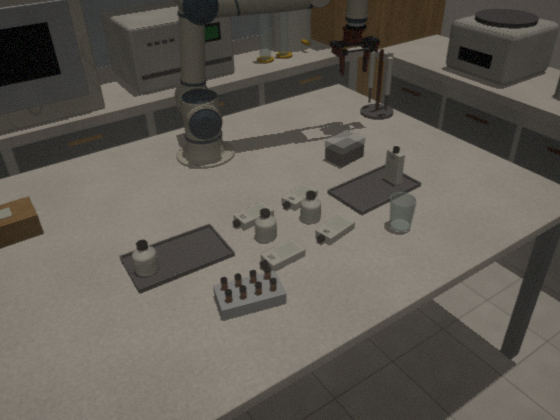

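View pics/side0.png

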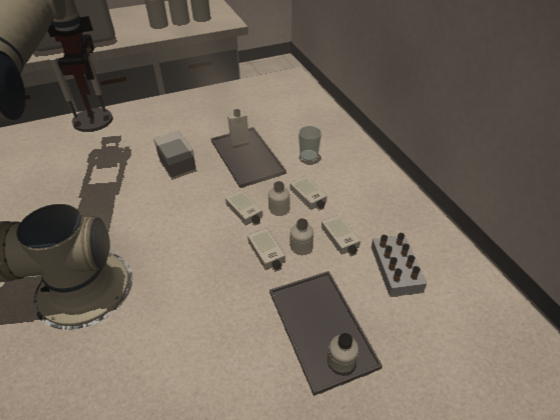

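View pics/wrist0.png

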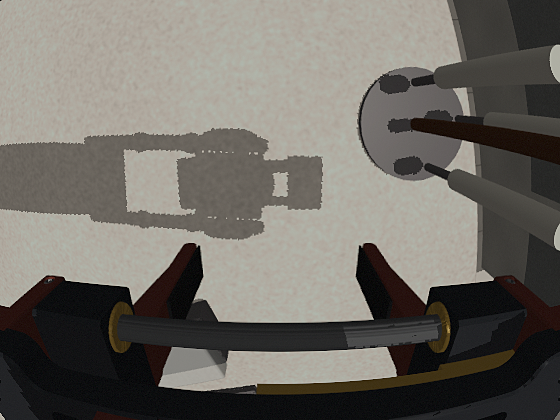

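The left tray (tray_a, +y) has the standing cassette and the right one has the bottle. Four cassettes and two bottles lie between the trays. Next I zoom in to measure.

```bash
cat > h.py <<'E'
import numpy as np, cv2
from bench import status, imaging
def grab(n,save=None):
    d=imaging.capture(n)
    if save: cv2.imwrite(f"pics/{save}.png",d["frame"][:,:,::-1])
    return d
def ray(d,uv):
    K=d["K"];V=d["view"];R=V[:3,:3];t=V[:3,3]
    c=-R.T@t
    r=R.T@np.array([(uv[0]-K[0,2])/K[0,0],(uv[1]-K[1,2])/K[1,1],1.])
    return c,r
def on(d,uv,z):
    c,r=ray(d,uv); s=(z-c[2])/r[2]; return (c+s*r)[:2]
def proj(d,p):
    q=d["view"]@np.append(p,1); q=d["K"]@q[:3]; return q[:2]/q[2]
def topdown(d,z,x0,x1,y0,y1,s=1000):
    # rectified plane image: row = x1-x, col= y1-y
    src=np.float32([proj(d,[x,y,z]) for x,y in((x1,y1),(x1,y0),(x0,y0),(x0,y1))])
    W=int((y1-y0)*s);H=int((x1-x0)*s)
    M=cv2.getPerspectiveTransform(src,np.float32([[0,0],[W,0],[W,H],[0,H]]))
    return cv2.warpPerspective(d["frame"][:,:,::-1].copy(),M,(W,H),flags=cv2.INTER_CUBIC)
E
python3 - <<'E'
from h import *
a=grab("scene");b=grab("side")
for n,d in(("scene",a),("side",b)):
    im=topdown(d,.026,.25,.8,-.4,.4,1000)
    for k in range(0,800,100): cv2.line(im,(k,0),(k,550),(0,120,0),1)
    for k in range(50,550,100): cv2.line(im,(0,k),(800,k),(0,120,0),1)
    cv2.imwrite(f"pics/td_{n}.png",cv2.convertScaleAbs(im,alpha=1.2))
E
```

```text
(no output)
```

View pics/td_scene.png

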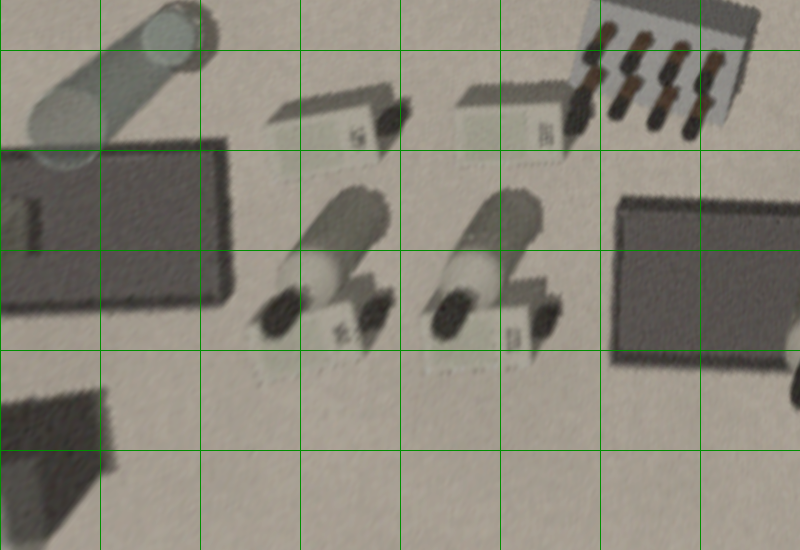

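View pics/td_side.png

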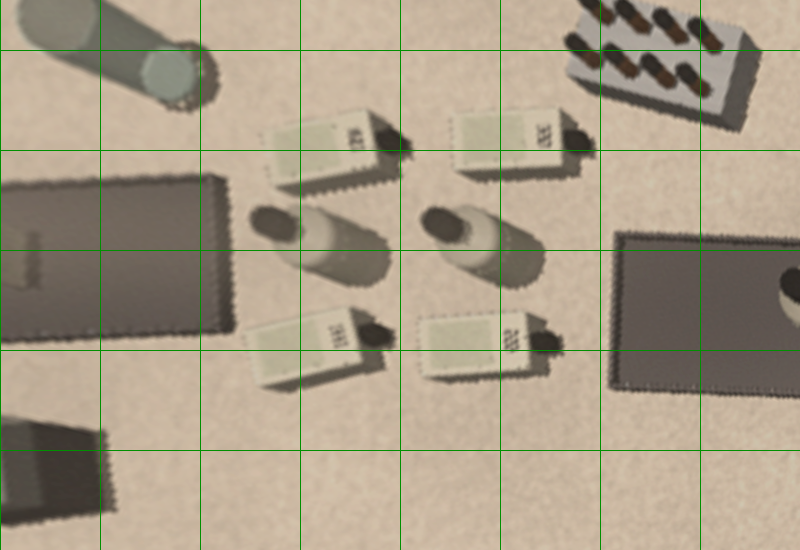

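```bash
python3 - <<'E'
from h import *
def tri(da,ua,db,ub):
    c1,r1=ray(da,ua);c2,r2=ray(db,ub)
    A=np.stack([r1,-r2],1);s=np.linalg.lstsq(A,c2-c1,rcond=None)[0]
    p=c1+s[0]*r1;q=c2+s[1]*r2
    return (p+q)/2,np.linalg.norm(p-q)
D={n:grab(n) for n in("scene","side")}
caps={}
for n,d in D.items():
    im=d["frame"]; m=(im.max(2)<48).astype(np.uint8)
    k,l,st,ce=cv2.connectedComponentsWithStats(m)
    print(n)
    for i in range(1,k):
        if 25<st[i,4]<400 and 130<ce[i,1]<380: print(ce[i].round(1),st[i].tolist(),"z0.083",on(d,ce[i],.083).round(3),"z.013",on(d,ce[i],.013).round(3))
    big=cv2.resize(im[150:300,200:360] if n=="scene" else im[160:300,210:370],None,fx=5,fy=5,interpolation=cv2.INTER_CUBIC)
    cv2.imwrite(f"pics/z_{n}.png",big[:600,:800,::-1])
E
```

```text
scene
[ 84.6 132.4] [76, 129, 18, 8, 50] z0.083 [-0.267 -0.352] z.013 [-0.424 -0.323]
[ 96.6 130.7] [91, 128, 12, 6, 27] z0.083 [-0.255 -0.312] z.013 [-0.411 -0.28 ]
[202.9 140.4] [186, 135, 35, 9, 82] z0.083 [ 0.051 -0.03 ] z.013 [-0.079  0.026]
[395.8 149.4] [394, 147, 5, 6, 27] z0.083 [0.501 0.464] z.013 [0.41  0.563]
[357.1 152.9] [352, 148, 11, 10, 35] z0.083 [0.442 0.344] z.013 [0.346 0.433]
[  2.5 167.7] [0, 153, 9, 25, 114] z0.083 [-0.164 -0.646] z.013 [-0.312 -0.643]
[310.7 195. ] [307, 192, 8, 7, 47] z0.083 [0.558 0.066] z.013 [0.472 0.13 ]
[286.5 205. ] [284, 202, 6, 7, 26] z0.083 [ 0.559 -0.021] z.013 [0.473 0.036]
[264.7 212.9] [261, 209, 9, 9, 49] z0.083 [ 0.556 -0.092] z.013 [ 0.469 -0.041]
[236.2 223.1] [234, 220, 6, 7, 30] z0.083 [ 0.551 -0.18 ] z.013 [ 0.464 -0.137]
[320.3 238.2] [317, 235, 7, 8, 37] z0.083 [ 0.737 -0.037] z.013 [0.666 0.019]
[141.7 244.9] [137, 241, 10, 9, 78] z0.083 [ 0.491 -0.425] z.013 [ 0.399 -0.403]
[265.  266.3] [261, 261, 9, 12, 63] z0.083 [ 0.746 -0.212] z.013 [ 0.676 -0.171]
[272.5 281.2] [270, 279, 6, 6, 26] z0.083 [ 0.801 -0.226] z.013 [
[... 521 characters left out ...]
, 6, 6, 31] z0.083 [ 0.743 -0.297] z.013 [ 0.789 -0.256]
[392.9 260.6] [391, 258, 5, 6, 27] z0.083 [ 0.701 -0.286] z.013 [ 0.743 -0.243]
[276.4 264.4] [273, 260, 8, 9, 50] z0.083 [ 0.441 -0.186] z.013 [ 0.462 -0.135]
[  9.9 275.4] [0, 266, 24, 15, 109] z0.083 [-0.133  0.027] z.013 [-0.163  0.096]
[415.5 269.8] [413, 267, 6, 7, 31] z0.083 [ 0.734 -0.33 ] z.013 [ 0.779 -0.291]
[397.6 272.1] [395, 269, 6, 7, 32] z0.083 [ 0.692 -0.319] z.013 [ 0.733 -0.279]
[ 39.5 315.4] [37, 312, 6, 8, 33] z0.083 [-0.074 -0.113] z.013 [-0.099 -0.055]
[344.9 340.7] [339, 333, 13, 16, 168] z0.083 [ 0.495 -0.423] z.013 [ 0.519 -0.392]
[343.9 372.4] [333, 369, 21, 6, 32] z0.083 [ 0.46  -0.481] z.013 [ 0.482 -0.455]
```

```bash
python3 - <<'E'
from h import *
for n in("scene","side"):
    d=grab(n)
    im=topdown(d,.026,.40,.72,-.17,.17,2300)
    cv2.imwrite(f"pics/q_{n}.png",cv2.resize(im,(782,736)) [:600] if 0 else cv2.resize(topdown(d,.026,.42,.70,-.18,.18,2200),(792,616))[:600])
E
```

```text
(no output)
```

View pics/q_side.png

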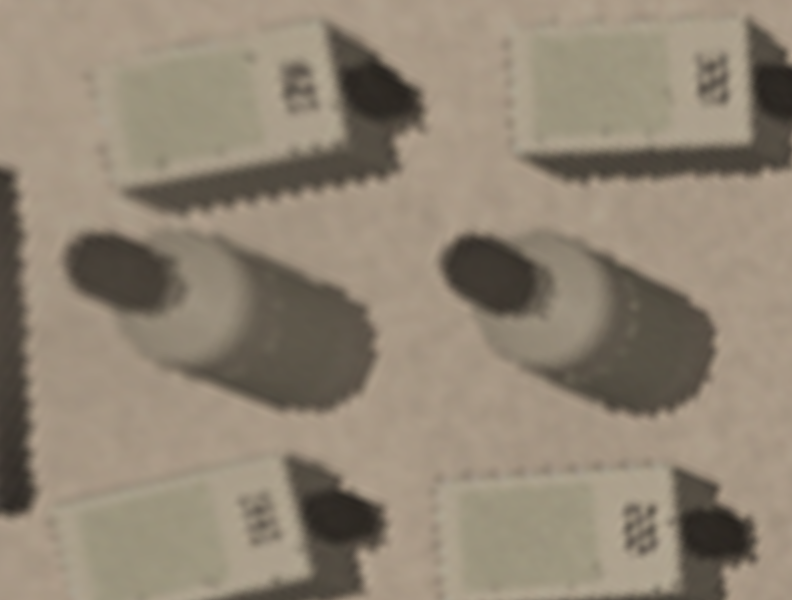

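View pics/q_scene.png

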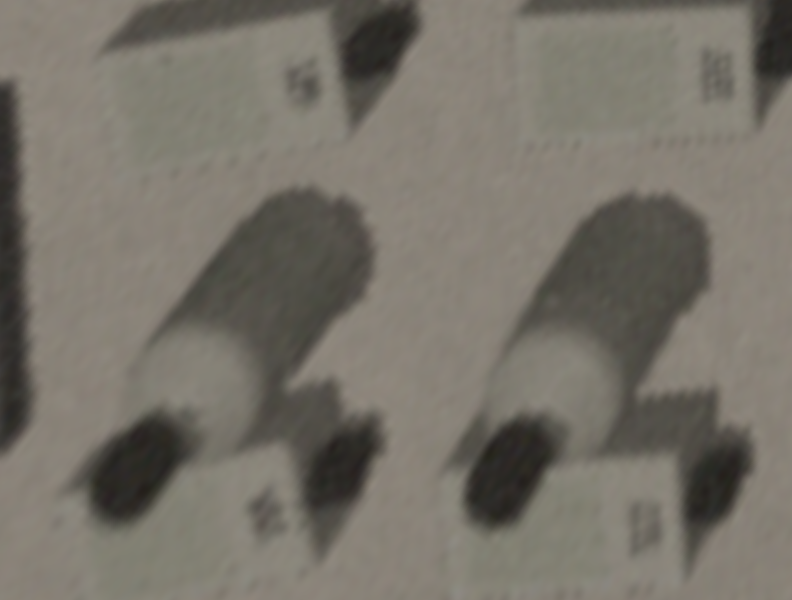

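```bash
python3 - <<'E'
from h import *
for n in("scene","side"):
    d=grab(n)
    a=topdown(d,.014,.42,.72,.14,.50,1100); b=topdown(d,.014,.42,.72,-.50,-.14,1100)
    im=np.hstack([a,b])
    for k in range(0,396*2,55): cv2.line(im,(k,0),(k,330),(0,120,0),1)
    for k in range(22,330,55): cv2.line(im,(0,k),(800,k),(0,120,0),1)
    cv2.imwrite(f"pics/tr_{n}.png",cv2.convertScaleAbs(im,alpha=1.6))
im=np.vstack([cv2.imread("pics/tr_scene.png"),cv2.imread("pics/tr_side.png")])[:660]
cv2.imwrite("pics/tr.png",cv2.resize(im,None,fx=.9,fy=.9))
E
```

```text
(no output)
```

View pics/tr.png

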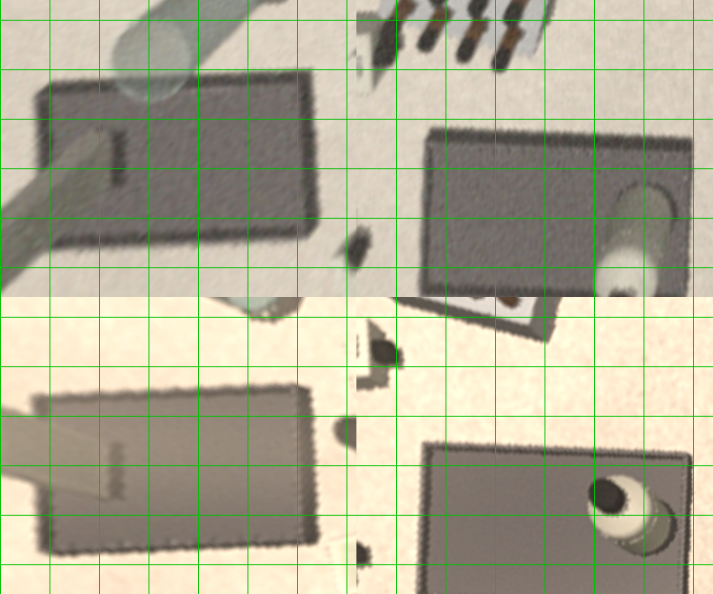

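Measured so far:

- **Bottles:** about (.556, .066) and (.554, -.094).
- **Cassettes:** (.652, .080, 12°), (.662, -.106, 2.5°), (.457, .098, 12.5°) and (.458, -.074, 3.5°).
- **Tray centres:** tray_a (.552, .322), tray_b (.495, -.342).

I'll move the bottles first, because they stand in the way of the gripper body.

Call:
step_arm([
  {"x":2,"y":-2,"z":1,"jaw":-1},
  {"x":4,"y":-5,"z":1,"az":1,"jaw":-1},
  {"x":7,"y":-8,"z":1,"az":2.16,"jaw":-1},
  {"x":9,"y":-11,"z":1,"az":2.16,"jaw":-1},
  {"x":11,"y":-13,"z":1,"az":2.16,"jaw":-1},
  {"x":13,"y":-15,"z":1,"az":2.16,"jaw":-1},
  {"x":15,"y":-18,"z":1,"az":2.16,"jaw":-1},
  {"x":16.88,"y":-20.72,"z":0.5,"az":2.16,"jaw":-1},
  {"x":16.88,"y":-20.72,"z":0.5,"az":2.16,"jaw":-1},
  {"x":16.88,"y":-20.72,"z":0.5,"az":2.16,"jaw":-1},
  {"x":16.88,"y":-20.72,"z":0.5,"az":2.16,"jaw":-1},
  {"x":16.88,"y":-20.72,"z":0.5,"az":2.16,"jaw":-1},
])

```text
schema error: expected keys x, y, z, ax, ay, az, jaw
```

All the keys are needed in each row.

Call:
step_arm([
  {"x":2,"y":-2,"z":1,"ax":0,"ay":0,"az":0,"jaw":-1},
  {"x":4,"y":-5,"z":1,"ax":0,"ay":0,"az":1,"jaw":-1},
  {"x":7,"y":-8,"z":1,"ax":0,"ay":0,"az":2.16,"jaw":-1},
  {"x":9,"y":-11,"z":1,"ax":0,"ay":0,"az":2.16,"jaw":-1},
  {"x":11,"y":-13,"z":1,"ax":0,"ay":0,"az":2.16,"jaw":-1},
  {"x":13,"y":-15,"z":1,"ax":0,"ay":0,"az":2.16,"jaw":-1},
  {"x":15,"y":-18,"z":1,"ax":0,"ay":0,"az":2.16,"jaw":-1},
  {"x":16.88,"y":-20.72,"z":0.5,"ax":0,"ay":0,"az":2.16,"jaw":-1},
  {"x":16.88,"y":-20.72,"z":0.5,"ax":0,"ay":0,"az":2.16,"jaw":-1},
  {"x":16.88,"y":-20.72,"z":0.5,"ax":0,"ay":0,"az":2.16,"jaw":-1},
  {"x":16.88,"y":-20.72,"z":0.5,"ax":0,"ay":0,"az":2.16,"jaw":-1},
  {"x":16.88,"y":-20.72,"z":0.5,"ax":0,"ay":0,"az":2.16,"jaw":-1},
])

```text
time_s: 1.75
ee_pos: [0.5131, 0.1215, 0.2032]
ee_rot: [-0.0, 3.141, 0.0]
contact_force: [1.0, 1.0, 0.9]
finger_gap: 0.088
```

```bash
python3 - <<'E'
from h import *
s=status.sense();print(s["time_s"],s["ee_pos"],s["ee_rot"],s["joint_pos"])
grab("wrist","w1")
E
```

```text
1.75 [0.51310329 0.12148287 0.20320774] [-4.81683164e-04  3.14070058e+00  4.84190656e-04] [ 1.67841351e-01 -1.01880130e-01  1.39593172e+00  1.61223464e-04
  1.84661011e+00 -1.40321773e+00]
```

View pics/w1.png

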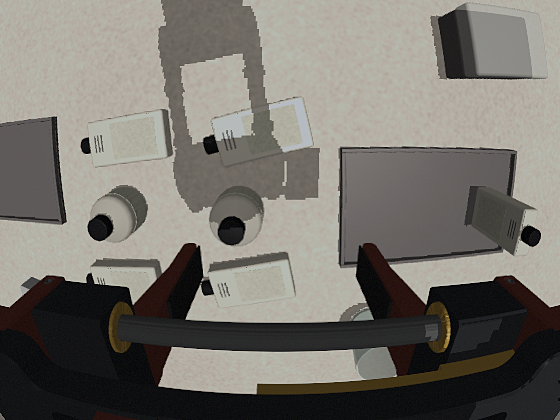

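```bash
cat >> h.py <<'E'
def wray(d,uv):
    K=d["K"];V=d["view"];R=V[:3,:3];t=V[:3,3]
    v=np.array([(uv[0]-K[0,2]),(uv[1]-K[1,2])]);r=np.hypot(*v);th=r/K[0,0]
    dr=np.array([v[0]/r*np.sin(th),v[1]/r*np.sin(th),np.cos(th)])
    return -R.T@t,R.T@dr
def won(d,uv,z):
    c,r=wray(d,uv);s=(z-c[2])/r[2];return (c+s*r)[:2].round(4)
E
python3 - <<'E'
from h import *
d=grab("wrist")
print("time",status.sense()["ee_pos"])
for n,uv,z in [("B1cap",(231,230),.088),("B2cap",(101,228),.088),("C3cap",(211,144),.013),("C3 corners",(210,110),.026),("",(303,98),.026),("",(313,146),.026),("",(226,161),.026),
 ("C4cap",(86,145),.013),("C1 ",(209,272),.026),("",(288,254),.026),("",(294,303),.026),("C1cap",(207,288),.013),
 ("trayA",(342,149),.014),("",(514,151),.014),("",(345,266),.014),("std foot",(467,222),.005),("std foot",(475,187),.005),("trayB",(57,119),.014),("",(64,221),.014)]:
    print(n,won(d,uv,z))
E
```

```text
time [0.51428439 0.11848484 0.20161874]
B1cap [0.5532 0.0648]
B2cap [ 0.5526 -0.0884]
C3cap [0.4721 0.0327]
C3 corners [0.4312 0.0357]
 [0.4196 0.1416]
 [0.4747 0.1533]
 [0.4913 0.0526]
C4cap [ 0.4632 -0.1443]
C1  [0.6363 0.0214]
 [0.6094 0.1248]
 [0.6837 0.1334]
C1cap [0.6691 0.0126]
trayA [0.4791 0.1895]
 [0.469  0.4492]
 [0.6341 0.2017]
std foot [0.5776 0.385 ]
std foot [0.5255 0.3898]
trayB [ 0.4224 -0.192 ]
 [ 0.571  -0.2045]
```

Call:
step_arm([
  {"x":1.6,"y":-2.1,"z":0,"ax":0,"ay":0,"az":0,"jaw":-1},
  {"x":1.6,"y":-2.1,"z":-1,"ax":0,"ay":0,"az":0,"jaw":-1},
  {"x":1.6,"y":-2.1,"z":-2.5,"ax":0,"ay":0,"az":0,"jaw":-1},
  {"x":1.6,"y":-2.1,"z":-4,"ax":0,"ay":0,"az":0,"jaw":-1},
  {"x":1.6,"y":-2.1,"z":-5.2,"ax":0,"ay":0,"az":0,"jaw":-1},
  {"x":1.6,"y":-2.1,"z":-6.2,"ax":0,"ay":0,"az":0,"jaw":-1},
  {"x":1.6,"y":-2.1,"z":-7,"ax":0,"ay":0,"az":0,"jaw":-1},
  {"x":1.6,"y":-2.1,"z":-7.2,"ax":0,"ay":0,"az":0,"jaw":-1},
  {"x":1.6,"y":-2.1,"z":-7.2,"ax":0,"ay":0,"az":0,"jaw":-1},
])

```text
time_s: 2.75
ee_pos: [0.5515, 0.0714, 0.0225]
ee_rot: [0.001, -3.14, -0.0]
contact_force: [0.7, 0.1, 0.4]
finger_gap: 0.0876
```

```bash
python3 - <<'E'
from h import *
d=grab("wrist","w2");print(status.sense()["ee_pos"])
E
```

```text
[0.55229432 0.07132758 0.02377008]
```

View pics/w2.png

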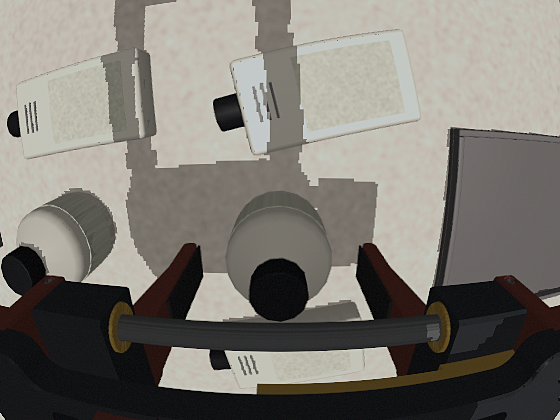

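The bottle sits centred between the fingers at column 278, so I grip and lift.

Call:
step_arm([
  {"x":0.1,"y":0,"z":0,"ax":0,"ay":0,"az":0,"jaw":-1},
  {"x":0.1,"y":0,"z":0,"ax":0,"ay":0,"az":0,"jaw":1},
  {"x":0.1,"y":0,"z":0,"ax":0,"ay":0,"az":0,"jaw":1},
  {"x":0.1,"y":0,"z":0,"ax":0,"ay":0,"az":0,"jaw":1},
  {"x":0.1,"y":0,"z":0,"ax":0,"ay":0,"az":0,"jaw":1},
  {"x":0.1,"y":0,"z":0,"ax":0,"ay":0,"az":0,"jaw":1},
  {"x":0.1,"y":0,"z":0,"ax":0,"ay":0,"az":0,"jaw":1},
])

```text
time_s: 3.5
ee_pos: [0.5547, 0.071, 0.0232]
ee_rot: [-0.001, 3.141, 0.0]
contact_force: [-0.5, 0.2, 0.8]
finger_gap: 0.0533
```

```bash
python3 - <<'E'
from h import *
s=status.sense();print(s["ee_pos"],s["finger_gap"],s["contact_force"])
E
```

```text
[0.55468626 0.07096196 0.02320427] 0.053287871876705604 [-0.50552574  0.20207987  0.76511506]
```

Call:
step_arm([
  {"x":0,"y":0,"z":0,"ax":0,"ay":0,"az":0,"jaw":1},
  {"x":0,"y":0,"z":0,"ax":0,"ay":0,"az":0,"jaw":1},
])

```text
time_s: 3.7
ee_pos: [0.5547, 0.071, 0.0232]
ee_rot: [-0.001, 3.141, 0.0]
contact_force: [-0.0, 0.7, 2.7]
finger_gap: 0.0534
```

```bash
python3 - <<'E'
from h import *
grab("wrist","w3");d=grab("side")
cv2.imwrite("pics/s3.png",cv2.resize(d["frame"][150:300,200:400,::-1],None,fx=4,fy=4))
E
```

```text
(no output)
```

View pics/w3.png

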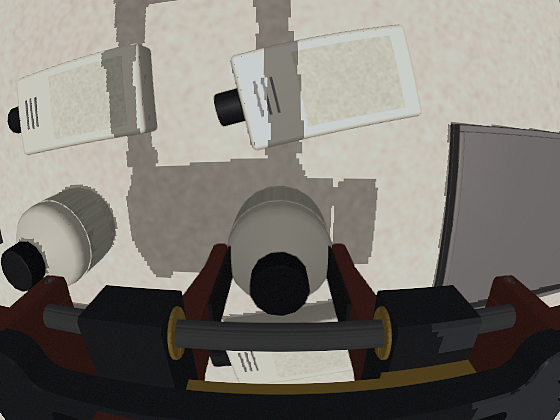

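View pics/s3.png

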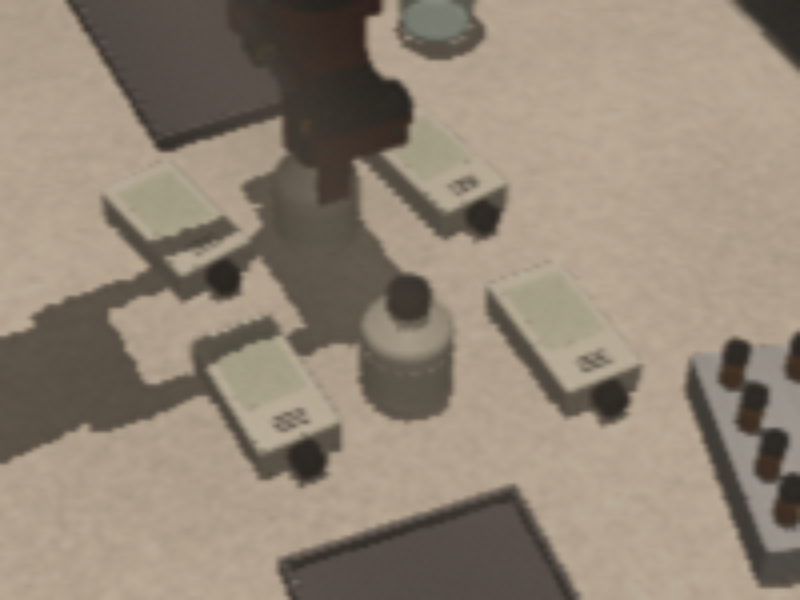

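```bash
python3 - <<'E'
from h import *
d=grab("side")
f=lambda p:((proj(d,p)-[200,150])*4).round(0)
print("B1 foot +-y", f([.554,.066+.031,0]),f([.554,.066-.031,0]),"foot ctr",f([.554,.066,0]),"TCP",f([.5547,.071,.023]),"right finger tip",f([.5547,.071-.027,.023]),f([.5547,.071-.04,.023]))
d=grab("wrist")
print(won(d,(279,282),.088),won(d,(279,189),.0),won(d,(231,252),.055),won(d,(330,252),.055))
for uv in((45,265),): print("B2",won(d,(24,265),.088))
E
```

```text
B1 foot +-y [301. 203.] [334. 257.] foot ctr [317. 230.] TCP [315. 202.] right finger tip [330. 226.] [337. 238.]
[0.5492 0.0705] [0.5266 0.0705] [0.5493 0.0437] [0.5493 0.0991]
B2 [ 0.5483 -0.0788]
```

```bash
cat >> h.py <<'E'
def wproj(d,p):
    q=(d["view"]@np.append(p,1))[:3];K=d["K"];r=np.hypot(q[0],q[1]);th=np.arctan2(r,q[2])
    return np.array([K[0,2]+K[0,0]*th*q[0]/r,K[1,2]+K[1,1]*th*q[1]/r]).round(0)
E
python3 - <<'E'
from h import *
d=grab("wrist");c=-d["view"][:3,:3].T@d["view"][:3,3];print("cam",c)
s=status.sense();x,y,z=s["ee_pos"];print(x,y,z,s["finger_gap"])
for dx in(-.01,0,.01):
  for g in(.0267,.031): print(dx,g,wproj(d,[x+dx,y-g,z]),wproj(d,[x+dx,y-g,z+.019]))
for r in(.031,.0267):print("bottle at x.555",r,[wproj(d,[.555,y-r,h]) for h in(0,.03,.055)])
E
```

```text
cam [0.47323322 0.07055412 0.21927019]
0.5546791265189563 0.07093506113813308 0.023147648515387906 0.05315595777976778
-0.01 0.0267 [238. 225.] [234. 236.]
-0.01 0.031 [232. 225.] [227. 236.]
0 0.0267 [239. 239.] [235. 251.]
0 0.031 [232. 239.] [228. 251.]
0.01 0.0267 [240. 253.] [236. 266.]
0.01 0.031 [233. 253.] [229. 266.]
bottle at x.555 0.031 [array([237., 227.]), array([231., 244.]), array([225., 261.])]
bottle at x.555 0.0267 [array([243., 227.]), array([238., 244.]), array([233., 261.])]
```

Call:
step_arm([
  {"x":0,"y":0,"z":0.2,"ax":0,"ay":0,"az":0,"jaw":1},
  {"x":0,"y":0,"z":0.4,"ax":0,"ay":0,"az":0,"jaw":1},
  {"x":0,"y":0,"z":0.7,"ax":0,"ay":0,"az":0,"jaw":1},
  {"x":0,"y":0,"z":1,"ax":0,"ay":0,"az":0,"jaw":1},
  {"x":0,"y":0,"z":1,"ax":0,"ay":0,"az":0,"jaw":1},
])

```text
time_s: 4.45
ee_pos: [0.5551, 0.0706, 0.049]
ee_rot: [-0.0, 3.14, -0.0]
contact_force: [0.5, 0.1, -2.0]
finger_gap: 0.0281
```

```bash
python3 - <<'E'
from h import *
grab("wrist","w4");d=grab("side")
cv2.imwrite("pics/s4.png",cv2.resize(d["frame"][150:300,200:400,::-1],None,fx=4,fy=4))
E
```

```text
(no output)
```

View pics/w4.png

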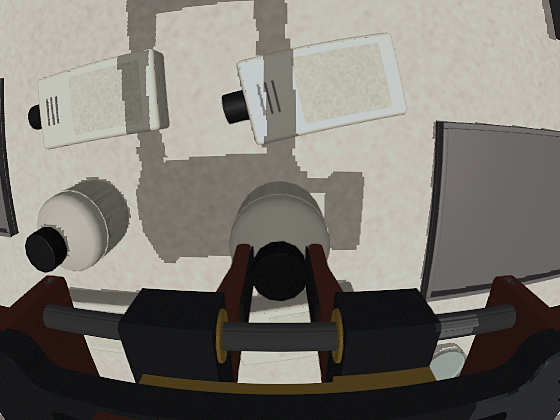

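View pics/s4.png

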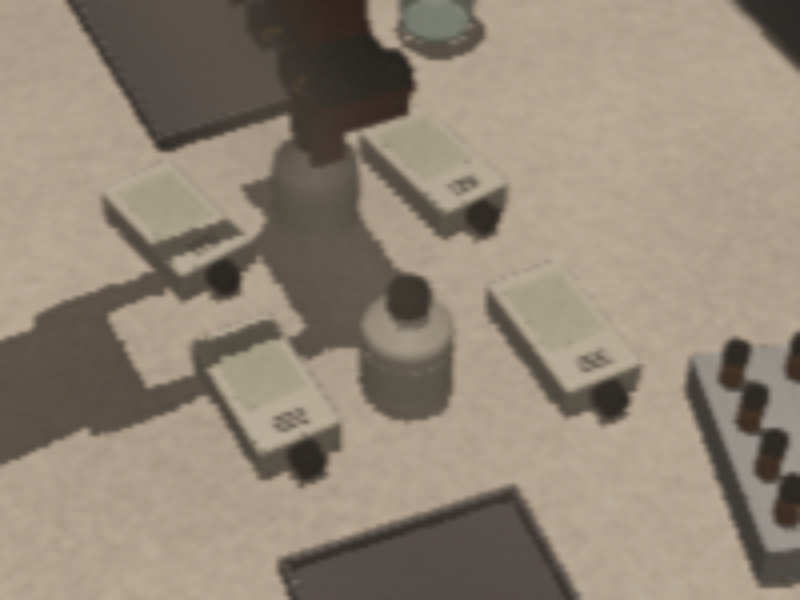

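The fingers slid up over the shoulder and the bottle stayed standing. I'll open, go lower and grip again.

Call:
step_arm([
  {"x":0,"y":0,"z":1.5,"ax":0,"ay":0,"az":0,"jaw":-1},
  {"x":0,"y":0,"z":1.5,"ax":0,"ay":0,"az":0,"jaw":-1},
  {"x":0,"y":0,"z":1.5,"ax":0,"ay":0,"az":0,"jaw":-1},
  {"x":0,"y":0,"z":1.5,"ax":0,"ay":0,"az":0,"jaw":-1},
  {"x":0,"y":0,"z":1.5,"ax":0,"ay":0,"az":0,"jaw":-1},
  {"x":0,"y":0,"z":0.5,"ax":0,"ay":0,"az":0,"jaw":-1},
  {"x":0,"y":0,"z":-0.5,"ax":0,"ay":0,"az":0,"jaw":-1},
  {"x":0,"y":0,"z":-1.2,"ax":0,"ay":0,"az":0,"jaw":-1},
  {"x":0,"y":0,"z":-1.5,"ax":0,"ay":0,"az":0,"jaw":-1},
  {"x":0,"y":0,"z":-1.5,"ax":0,"ay":0,"az":0,"jaw":-1},
])

```text
time_s: 5.55
ee_pos: [0.5534, 0.0708, 0.0086]
ee_rot: [0.001, -3.138, 0.0]
contact_force: [0.2, 0.4, 0.7]
finger_gap: 0.0882
```

```bash
python3 - <<'E'
from h import *
s=status.sense();print(s["ee_pos"],s["finger_gap"],s["contact_force"])
grab("wrist","w5");d=grab("side")
cv2.imwrite("pics/s5.png",cv2.resize(d["frame"][150:300,200:400,::-1],None,fx=4,fy=4))
d=grab("scene")
cv2.imwrite("pics/c5.png",cv2.resize(d["frame"][140:290,220:420,::-1],None,fx=4,fy=4))
E
```

```text
[0.55340173 0.07076204 0.00858755] 0.08817584232762327 [0.15662912 0.39199543 0.72314325]
```

View pics/w5.png

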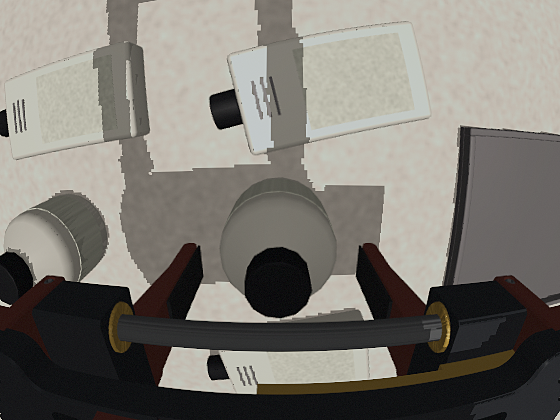

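View pics/c5.png

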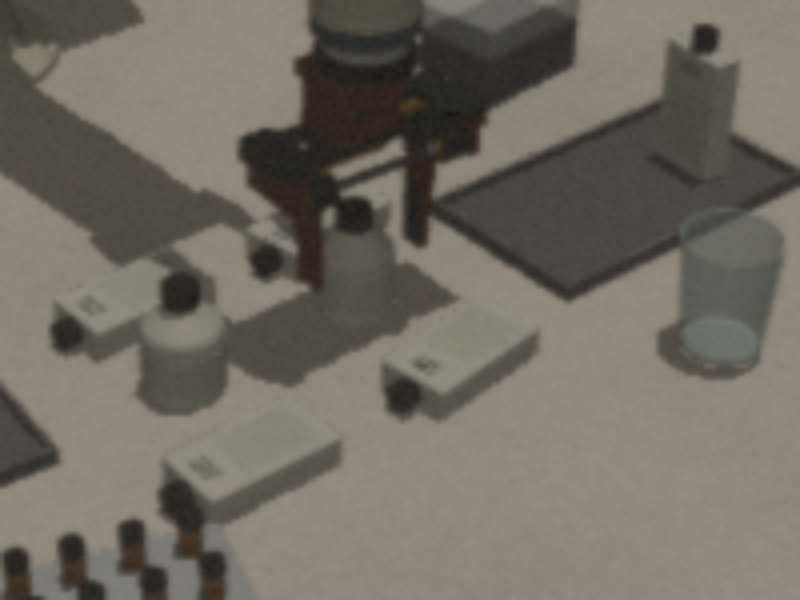

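```bash
python3 - <<'E'
from h import *
d=grab("scene");f=lambda p:((proj(d,p)-[220,140])*4).round(0)
x,y,z=status.sense()["ee_pos"]
for zz in(z,z+.015,z+.03): print(zz,f([x,y-.05,zz]),f([x,y+.05,zz]))
print("foot",f([.554,.068,0]),"cap",f([.554,.068,.085]))
for dx in (-.03,-.02,-.01): print(dx,f([x+dx,y-.05,z]),f([x+dx,y+.05,z]))
E
```

```text
0.011847955981300569 [312. 319.] [418. 274.]
0.02684795598130057 [312. 302.] [419. 257.]
0.04184795598130057 [311. 285.] [419. 241.]
foot [361. 309.] cap [362. 214.]
-0.03 [289. 300.] [395. 256.]
-0.02 [296. 306.] [402. 262.]
-0.01 [304. 312.] [410. 268.]
```

Call:
step_arm([
  {"x":0,"y":0,"z":-0.1,"ax":0,"ay":0,"az":0,"jaw":-1},
  {"x":0,"y":0,"z":-0.2,"ax":0,"ay":0,"az":0,"jaw":-1},
  {"x":0,"y":0,"z":-0.3,"ax":0,"ay":0,"az":0,"jaw":-1},
])

```text
time_s: 6.05
ee_pos: [0.5548, 0.0709, 0.003]
ee_rot: [-0.001, 3.141, 0.0]
contact_force: [0.2, -0.7, 0.6]
finger_gap: 0.0876
```

Call:
step_arm([
  {"x":0,"y":0,"z":0,"ax":0,"ay":0,"az":0,"jaw":0},
  {"x":0,"y":0,"z":0,"ax":0,"ay":0,"az":0,"jaw":1},
  {"x":0,"y":0,"z":0,"ax":0,"ay":0,"az":0,"jaw":1},
  {"x":0,"y":0,"z":0,"ax":0,"ay":0,"az":0,"jaw":1},
  {"x":0,"y":0,"z":0,"ax":0,"ay":0,"az":0,"jaw":1},
  {"x":0,"y":0,"z":0,"ax":0,"ay":0,"az":0,"jaw":1},
])

```text
time_s: 6.65
ee_pos: [0.5546, 0.0708, 0.003]
ee_rot: [-0.001, 3.142, -0.0]
contact_force: [-0.6, -1.0, 0.8]
finger_gap: 0.0609
```

Call:
step_arm([
  {"x":0,"y":0,"z":0.3,"ax":0,"ay":0,"az":0,"jaw":1},
  {"x":0,"y":0,"z":0.7,"ax":0,"ay":0,"az":0,"jaw":1},
  {"x":0,"y":0,"z":1.2,"ax":0,"ay":0,"az":0,"jaw":1},
  {"x":0,"y":0,"z":2,"ax":0,"ay":0,"az":0,"jaw":1},
  {"x":0,"y":0,"z":2,"ax":0,"ay":0,"az":0,"jaw":1},
])

```text
time_s: 7.15
ee_pos: [0.5568, 0.0711, 0.0573]
ee_rot: [-0.001, 3.135, 0.001]
contact_force: [0.5, -0.2, -1.2]
finger_gap: 0.0609
```

```bash
python3 - <<'E'
from h import *
s=status.sense();print(s["ee_pos"],s["finger_gap"],s["contact_force"],s["joint_pos"])
d=grab("scene");f=lambda p:((proj(d,p)-[220,140])*4).round(0)
cv2.imwrite("pics/c6.png",cv2.resize(d["frame"][140:290,220:420,::-1],None,fx=4,fy=4))
x,y,z=s["ee_pos"]
for zz in(z-.02,z,z+.02,z+.03): print(zz,f([x,y-.038,zz]),f([x,y,zz]))
E
```

```text
[0.55682115 0.07106525 0.05729901] 0.06089707195350103 [ 0.48103138 -0.20477417 -1.17610129] [ 6.63362707e-02 -5.72501010e-03  1.56142735e+00 -3.67632641e-06
  1.57927280e+00 -1.50495951e+00]
0.03729901068733435 [326. 286.] [367. 269.]
0.057299010687334354 [326. 263.] [368. 246.]
0.07729901068733436 [326. 240.] [368. 224.]
0.08729901068733435 [326. 229.] [368. 212.]
```

View pics/c6.png

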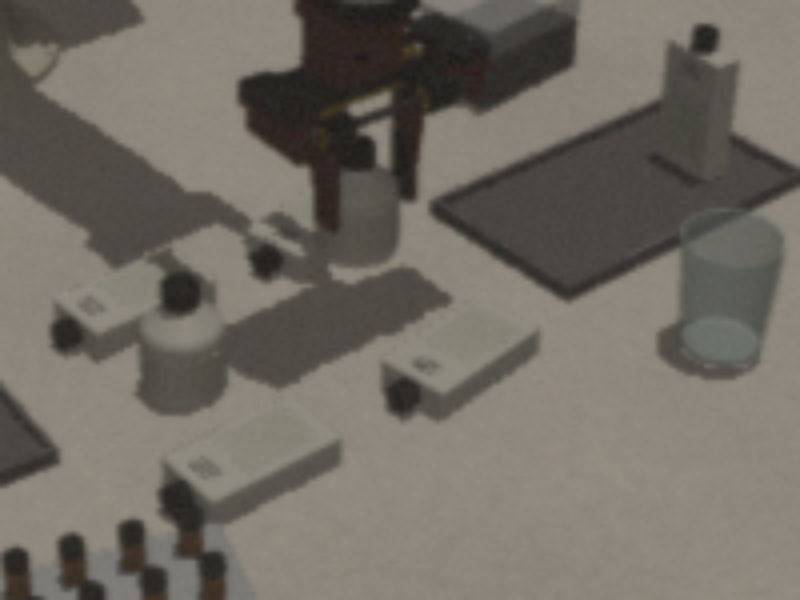

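The bottle is held: gap 61 mm, foot about 54 mm up. The visible finger ends sit about 30 mm higher than the reported TCP, and I'll allow for that from here on. Now carrying it to tray_b.

Call:
step_arm([
  {"x":0,"y":0,"z":1,"ax":0,"ay":0,"az":0,"jaw":1},
  {"x":0,"y":0,"z":2.5,"ax":0,"ay":0,"az":0,"jaw":1},
  {"x":0,"y":0,"z":4,"ax":0,"ay":0,"az":0,"jaw":1},
  {"x":-0.4,"y":-1.5,"z":5,"ax":0,"ay":0,"az":0,"jaw":1},
  {"x":-0.8,"y":-3,"z":5,"ax":0,"ay":0,"az":0,"jaw":1},
  {"x":-1.2,"y":-4.5,"z":5,"ax":0,"ay":0,"az":0,"jaw":1},
  {"x":-1.6,"y":-6,"z":5,"ax":0,"ay":0,"az":0,"jaw":1},
  {"x":-2.1,"y":-7.5,"z":5,"ax":0,"ay":0,"az":0,"jaw":1},
  {"x":-2.6,"y":-9,"z":5,"ax":0,"ay":0,"az":0,"jaw":1},
  {"x":-3.1,"y":-10.5,"z":5,"ax":0,"ay":0,"az":0,"jaw":1},
  {"x":-3.6,"y":-12,"z":5,"ax":0,"ay":0,"az":0,"jaw":1},
  {"x":-3.83,"y":-13.6,"z":5,"ax":0,"ay":0,"az":0,"jaw":1},
])

```text
time_s: 8.4
ee_pos: [0.4578, -0.2703, 0.1774]
ee_rot: [0.001, -3.141, -0.001]
contact_force: [0.8, -0.7, -0.6]
finger_gap: 0.0607
```

```bash
python3 - <<'E'
from h import *
s=status.sense();print(s["ee_pos"],s["finger_gap"],s["contact_force"],s["joint_pos"])
E
```

```text
[ 0.45776047 -0.27032223  0.17740052] 0.06065143182632843 [ 0.80444004 -0.68926705 -0.60107734] [-5.97501856e-01 -9.43377971e-02  1.43456148e+00  1.04905004e-04
  1.80198987e+00 -2.16863314e+00]
```

Call:
step_arm([
  {"x":0.1,"y":0,"z":-1.5,"ax":0,"ay":0,"az":0,"jaw":1},
  {"x":0.1,"y":0,"z":-3,"ax":0,"ay":0,"az":0,"jaw":1},
  {"x":0.1,"y":0,"z":-4.5,"ax":0,"ay":0,"az":0,"jaw":1},
  {"x":0.1,"y":0,"z":-5.8,"ax":0,"ay":0,"az":0,"jaw":1},
  {"x":0.1,"y":0,"z":-6.3,"ax":0,"ay":0,"az":0,"jaw":1},
  {"x":0.1,"y":0,"z":-6.6,"ax":0,"ay":0,"az":0,"jaw":1},
  {"x":0.1,"y":0,"z":-6.6,"ax":0,"ay":0,"az":0,"jaw":1},
])

```text
time_s: 9.1
ee_pos: [0.4614, -0.2692, 0.013]
ee_rot: [0.001, -3.141, 0.0]
contact_force: [-0.5, -0.0, -2.4]
finger_gap: 0.0609
```

```bash
python3 - <<'E'
from h import *
s=status.sense();print(s["ee_pos"],s["finger_gap"],s["contact_force"])
d=grab("side");cv2.imwrite("pics/s7.png",cv2.resize(d["frame"][250:400,250:450,::-1],None,fx=4,fy=4))
E
```

```text
[ 0.46135969 -0.26916131  0.01298919] 0.06091507034242852 [-0.46620602 -0.03296401 -2.37362216]
```

View pics/s7.png

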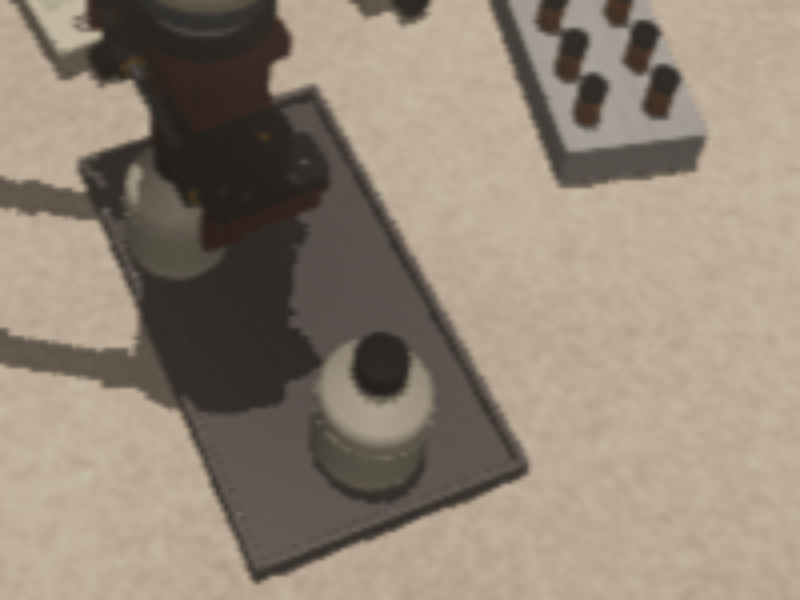

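Call:
step_arm([
  {"x":0.2,"y":0,"z":0,"ax":0,"ay":0,"az":0,"jaw":1},
  {"x":0.3,"y":0,"z":0,"ax":0,"ay":0,"az":0,"jaw":1},
  {"x":0.3,"y":0,"z":-0.1,"ax":0,"ay":0,"az":0,"jaw":1},
  {"x":0.3,"y":0,"z":-0.15,"ax":0,"ay":0,"az":0,"jaw":1},
  {"x":0.3,"y":0,"z":-0.15,"ax":0,"ay":0,"az":0,"jaw":1},
])

```text
time_s: 9.65
ee_pos: [0.4687, -0.269, 0.0089]
ee_rot: [0.001, -3.141, -0.0]
contact_force: [0.8, 0.2, -2.8]
finger_gap: 0.061
```

Call:
step_arm([
  {"x":0,"y":0,"z":-0.05,"ax":0,"ay":0,"az":0,"jaw":1},
  {"x":0,"y":0,"z":-0.05,"ax":0,"ay":0,"az":0,"jaw":-0.6},
  {"x":0,"y":0,"z":-0.05,"ax":0,"ay":0,"az":0,"jaw":-1},
  {"x":0,"y":0,"z":-0.05,"ax":0,"ay":0,"az":0,"jaw":-1},
  {"x":0,"y":0,"z":-0.05,"ax":0,"ay":0,"az":0,"jaw":-1},
  {"x":0,"y":0,"z":0.5,"ax":0,"ay":0,"az":0,"jaw":-1},
  {"x":0,"y":0,"z":1.5,"ax":0,"ay":0,"az":0,"jaw":-1},
  {"x":0,"y":0,"z":3,"ax":0,"ay":0,"az":0,"jaw":-1},
  {"x":0,"y":0,"z":4.5,"ax":0,"ay":0,"az":0,"jaw":-1},
  {"x":0,"y":1,"z":6,"ax":0,"ay":0,"az":0,"jaw":-1},
  {"x":0,"y":2,"z":6.5,"ax":0,"ay":0,"az":0,"jaw":-1},
  {"x":0,"y":3,"z":6.5,"ax":0,"ay":0,"az":0,"jaw":-1},
])

```text
time_s: 10.85
ee_pos: [0.4701, -0.1941, 0.1766]
ee_rot: [0.0, 3.135, -0.005]
contact_force: [-0.4, 0.6, 0.1]
finger_gap: 0.0876
```

```bash
python3 - <<'E'
from h import *
s=status.sense();print(s["ee_pos"],s["finger_gap"],s["joint_pos"])
d=grab("wrist","w8")
E
```

```text
[ 0.47005279 -0.19406927  0.17663072] 0.0875585595037137 [-4.58521622e-01 -1.64516731e-01  1.50015409e+00  8.74070075e-05
  1.79888241e+00 -2.02906532e+00]
```

View pics/w8.png

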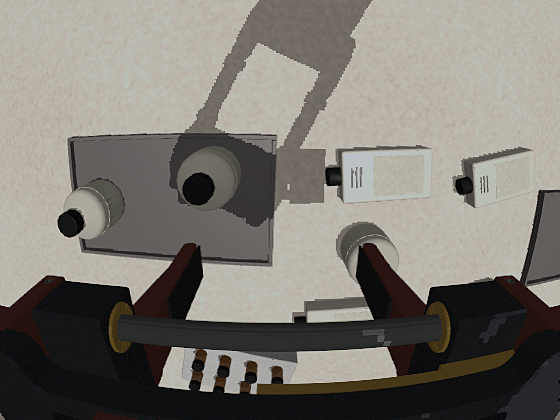

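Call:
step_arm([
  {"x":1,"y":1,"z":0.5,"ax":0,"ay":0,"az":0,"jaw":-1},
  {"x":2,"y":2.2,"z":0.5,"ax":0,"ay":0,"az":0,"jaw":-1},
  {"x":2.7,"y":3.4,"z":0.5,"ax":0,"ay":0,"az":0,"jaw":-1},
  {"x":3.3,"y":4,"z":0.5,"ax":0,"ay":0,"az":0,"jaw":-1},
  {"x":3.3,"y":4,"z":0,"ax":0,"ay":0,"az":0,"jaw":-1},
])

```text
time_s: 11.4
ee_pos: [0.5533, -0.0925, 0.1736]
ee_rot: [-0.006, 3.138, -0.001]
contact_force: [-0.4, -0.1, 0.6]
finger_gap: 0.0874
```

```bash
python3 - <<'E'
from h import *
d=grab("wrist","w9");s=status.sense();print(s["ee_pos"])
a=grab("side")
im=np.hstack([d["frame"][:,:,::-1][100:400,150:450],cv2.resize(a["frame"][170:290,230:390,::-1],(400,300))]);cv2.imwrite("pics/w9.png",im)
E
```

```text
[ 0.55136084 -0.09344001  0.16973899]
```

View pics/w9.png

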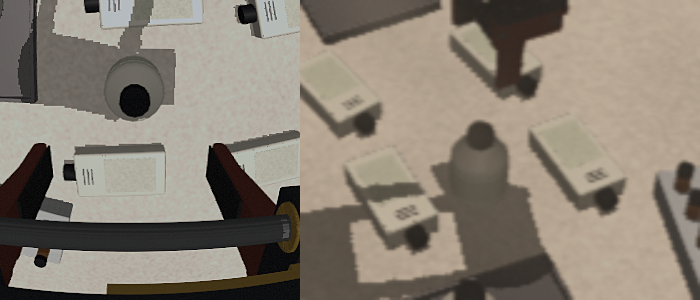

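```bash
python3 - <<'E'
from h import *
d=grab("wrist");print(won(d,(284,200),.088),won(d,(284,190),.055), status.sense()["ee_pos"],wproj(d,[.553,-.093,.088]))
E
```

```text
[ 0.5464 -0.0902] [ 0.5453 -0.0897] [ 0.55033787 -0.09468644  0.17041832] [281. 207.]
```

Call:
step_arm([
  {"x":0,"y":0.15,"z":-1,"ax":0,"ay":0,"az":0,"jaw":-1},
  {"x":0,"y":0.15,"z":-2.5,"ax":0,"ay":0,"az":0,"jaw":-1},
  {"x":0,"y":0.15,"z":-4,"ax":0,"ay":0,"az":0,"jaw":-1},
  {"x":0,"y":0.15,"z":-5.3,"ax":0,"ay":0,"az":0,"jaw":-1},
  {"x":0,"y":0.15,"z":-6.2,"ax":0,"ay":0,"az":0,"jaw":-1},
  {"x":0,"y":0.15,"z":-6.65,"ax":0,"ay":0,"az":0,"jaw":-1},
  {"x":0,"y":0.15,"z":-6.65,"ax":0,"ay":0,"az":0,"jaw":-1},
])

```text
time_s: 12.25
ee_pos: [0.55, -0.0911, 0.0041]
ee_rot: [-0.001, -3.139, -0.001]
contact_force: [-0.1, -1.1, 0.1]
finger_gap: 0.0878
```

Call:
step_arm([
  {"x":0,"y":0,"z":0,"ax":0,"ay":0,"az":0,"jaw":-0.2},
  {"x":0,"y":0,"z":0,"ax":0,"ay":0,"az":0,"jaw":1},
  {"x":0,"y":0,"z":0,"ax":0,"ay":0,"az":0,"jaw":1},
  {"x":0,"y":0,"z":0,"ax":0,"ay":0,"az":0,"jaw":1},
  {"x":0,"y":0,"z":0,"ax":0,"ay":0,"az":0,"jaw":1},
  {"x":0,"y":0,"z":0,"ax":0,"ay":0,"az":0,"jaw":1},
  {"x":0,"y":0,"z":0.3,"ax":0,"ay":0,"az":0,"jaw":1},
  {"x":0,"y":0,"z":1,"ax":0,"ay":0,"az":0,"jaw":1},
  {"x":0,"y":0,"z":2,"ax":0,"ay":0,"az":0,"jaw":1},
  {"x":0,"y":0,"z":2,"ax":0,"ay":0,"az":0,"jaw":1},
])

```text
time_s: 13.25
ee_pos: [0.5532, -0.0911, 0.059]
ee_rot: [-0.001, 3.136, -0.003]
contact_force: [-0.0, -0.4, -0.7]
finger_gap: 0.0612
```

```bash
python3 - <<'E'
from h import *
d=grab("wrist","w10");s=status.sense();print(s["ee_pos"],s["joint_pos"],s["contact_force"])
E
```

```text
[ 0.55239748 -0.09083785  0.05691092] [-2.23445188e-01 -6.14591239e-03  1.56252843e+00 -4.52013933e-04
  1.58196857e+00 -1.79460170e+00] [ 0.3021409   0.01539728 -1.91502678]
```

View pics/w10.png

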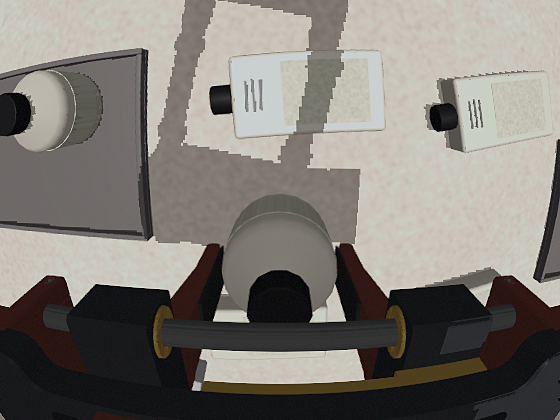

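Call:
step_arm([
  {"x":0,"y":0,"z":1,"ax":0,"ay":0,"az":0,"jaw":1},
  {"x":0,"y":-1,"z":2.5,"ax":0,"ay":0,"az":0,"jaw":1},
  {"x":0,"y":-2.5,"z":3,"ax":0,"ay":0,"az":0,"jaw":1},
  {"x":-0.2,"y":-4,"z":3,"ax":0,"ay":0,"az":0,"jaw":1},
  {"x":-0.4,"y":-5.5,"z":3,"ax":0,"ay":0,"az":0,"jaw":1},
  {"x":-0.5,"y":-7,"z":3,"ax":0,"ay":0,"az":0,"jaw":1},
  {"x":-0.5,"y":-8.5,"z":3,"ax":0,"ay":0,"az":0,"jaw":1},
  {"x":-0.5,"y":-8.5,"z":2,"ax":0,"ay":0,"az":0,"jaw":1},
  {"x":-0.5,"y":-8.5,"z":0.5,"ax":0,"ay":0,"az":0,"jaw":1},
  {"x":-0.5,"y":-8.5,"z":-1,"ax":0,"ay":0,"az":0,"jaw":1},
  {"x":-0.5,"y":-8.5,"z":-1.7,"ax":0,"ay":0,"az":0,"jaw":1},
  {"x":-0.5,"y":-8.5,"z":-1.7,"ax":0,"ay":0,"az":0,"jaw":1},
])

```text
time_s: 14.5
ee_pos: [0.5371, -0.302, 0.0093]
ee_rot: [0.0, -3.137, -0.004]
contact_force: [-0.6, 0.1, -2.7]
finger_gap: 0.0612
```

```bash
python3 - <<'E'
from h import *
d=grab("wrist","w11");s=status.sense();print(s["ee_pos"],s["joint_pos"],s["contact_force"])
E
```

```text
[ 0.53726248 -0.30217502  0.00996523] [-5.67288640e-01  1.76676564e-01  1.45371930e+00 -3.80875194e-04
  1.51574095e+00 -2.13827649e+00] [-1.02461008  0.09091478 -3.250936  ]
```

View pics/w11.png

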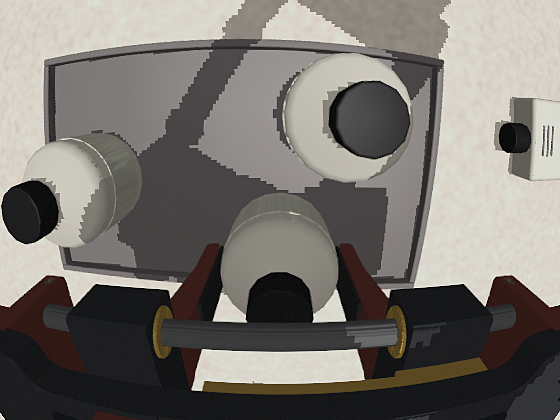

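Call:
step_arm([
  {"x":-0.1,"y":-0.1,"z":0,"ax":0,"ay":0,"az":0,"jaw":1},
  {"x":-0.2,"y":-0.1,"z":0,"ax":0,"ay":0,"az":0,"jaw":1},
  {"x":-0.2,"y":-0.1,"z":-0.05,"ax":0,"ay":0,"az":0,"jaw":1},
  {"x":-0.2,"y":-0.1,"z":-0.08,"ax":0,"ay":0,"az":0,"jaw":1},
  {"x":-0.2,"y":-0.1,"z":-0.08,"ax":0,"ay":0,"az":0,"jaw":-0.6},
  {"x":-0.2,"y":-0.1,"z":-0.08,"ax":0,"ay":0,"az":0,"jaw":-1},
  {"x":-0.2,"y":-0.1,"z":-0.08,"ax":0,"ay":0,"az":0,"jaw":-1},
  {"x":-0.2,"y":-0.1,"z":-0.08,"ax":0,"ay":0,"az":0,"jaw":-1},
  {"x":-0.2,"y":-0.1,"z":0.5,"ax":0,"ay":0,"az":0,"jaw":-1},
  {"x":-0.2,"y":-0.1,"z":2,"ax":0,"ay":0,"az":0,"jaw":-1},
  {"x":-0.2,"y":-0.1,"z":4,"ax":0,"ay":0,"az":0,"jaw":-1},
  {"x":-0.2,"y":-0.1,"z":6,"ax":0,"ay":0,"az":0,"jaw":-1},
])

```text
time_s: 15.75
ee_pos: [0.5334, -0.3051, 0.1654]
ee_rot: [0.001, -3.141, -0.0]
contact_force: [0.7, -0.2, 0.8]
finger_gap: 0.0878
```

```bash
python3 - <<'E'
from h import *
d=grab("wrist","w12");s=status.sense();print(s["time_s"],s["ee_pos"],s["ee_rot"],s["joint_pos"],s["contact_force"])
E
```

```text
15.8 [ 0.53602651 -0.3067706   0.17688675] [-6.93620112e-04  3.12916908e+00 -1.26927926e-02] [-5.74845745e-01  1.21458298e-01  1.21782464e+00 -6.60719524e-05
  1.78749377e+00 -2.14610008e+00] [-1.31510782  1.46674175  5.41561825]
```

View pics/w12.png

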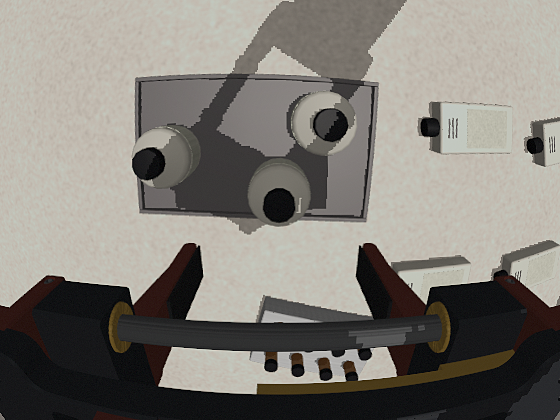

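Both bottles stand in tray_b. Next I go high over mid-bench, turn the jaws along x, and try a tilt in free air to learn the arm's geometry.

Call:
step_arm([
  {"x":0,"y":1,"z":1,"ax":0,"ay":0,"az":-1.2,"jaw":-1},
  {"x":0,"y":2,"z":2,"ax":0,"ay":0,"az":-2.4,"jaw":-1},
  {"x":0,"y":3,"z":3,"ax":0,"ay":0,"az":-3.6,"jaw":-1},
  {"x":0,"y":4,"z":4,"ax":0,"ay":0,"az":-4.8,"jaw":-1},
  {"x":0,"y":5,"z":4,"ax":0,"ay":0,"az":-6,"jaw":-1},
  {"x":0,"y":6,"z":4,"ax":0,"ay":0,"az":-7.2,"jaw":-1},
  {"x":0,"y":7,"z":4,"ax":0,"ay":0,"az":-8.4,"jaw":-1},
  {"x":0,"y":8,"z":4,"ax":0,"ay":0,"az":-9.6,"jaw":-1},
  {"x":0,"y":9,"z":4,"ax":0,"ay":0,"az":-10.8,"jaw":-1},
  {"x":0,"y":10,"z":4,"ax":0,"ay":0,"az":-12,"jaw":-1},
  {"x":0,"y":11,"z":4,"ax":0,"ay":0,"az":-13,"jaw":-1},
  {"x":0,"y":12,"z":4,"ax":0,"ay":0,"az":-13,"jaw":-1},
])

```text
time_s: 17.0
ee_pos: [0.5337, -0.0044, 0.2642]
ee_rot: [1.979, 2.438, 0.001]
contact_force: [0.2, -0.2, 1.2]
finger_gap: 0.0878
```

```bash
cat > rec.py <<'E'
from h import *
import json
def rec():
    s=status.sense()
    with open("data.jsonl","a") as f: f.write(json.dumps([list(s["joint_pos"]),list(s["ee_pos"]),list(s["ee_rot"])])+"\n")
    print(round(s["time_s"],2),s["ee_pos"].round(4),s["ee_rot"].round(3),s["joint_pos"].round(3),s["contact_force"].round(1),round(s["finger_gap"],4))
if __name__=="__main__":
    grab("wrist");rec()
E
python3 rec.py
```

```text
17.05 [ 0.5337 -0.001   0.2643] [-1.974 -2.444 -0.004] [-0.067 -0.06   1.247  0.002  1.953 -0.279] [0.  2.3 0.7] 0.0877
```

Call:
step_arm([
  {"x":0,"y":0,"z":0,"ax":1,"ay":0,"az":0,"jaw":-1},
  {"x":0,"y":0,"z":0,"ax":2,"ay":0,"az":0,"jaw":-1},
  {"x":0,"y":0,"z":0,"ax":3,"ay":0,"az":0,"jaw":-1},
  {"x":0,"y":0,"z":0,"ax":4,"ay":0,"az":0,"jaw":-1},
  {"x":0,"y":0,"z":0,"ax":5,"ay":0,"az":0,"jaw":-1},
  {"x":0,"y":0,"z":0,"ax":5,"ay":0,"az":0,"jaw":-1},
])

```text
time_s: 17.65
ee_pos: [0.5335, -0.0079, 0.2611]
ee_rot: [-1.737, -2.135, -0.574]
contact_force: [-0.3, -0.8, -0.2]
finger_gap: 0.088
```

```bash
python3 rec.py; python3 -c "
from h import *
grab('scene','c13')"
```

```text
17.7 [ 0.5337 -0.0072  0.262 ] [-1.737 -2.139 -0.572] [-0.416  0.015  1.269  0.533  2.025 -0.425] [-0.3 -0.8 -0.1] 0.0877
```

View pics/c13.png

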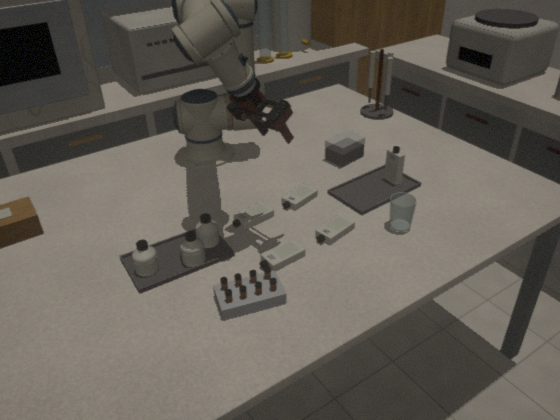

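```bash
cat > kin.py <<'E'
import numpy as np, json
from scipy.spatial.transform import Rotation as Ro
from scipy.optimize import least_squares
def R(ax,a): return Ro.from_euler(ax,a).as_matrix()
def fk(q,P):
    a1,d1,L2,off,a3,L4,Lt=P
    M=R('z',q[0]);p=M@[a1,0,d1]
    M=M@R('y',q[1]);p=p+M@[0,off,L2]
    M=M@R('y',q[2]);p=p+M@[a3,0,0]
    p=p+M@[0,0,L4];M=M@R('z',q[3])@R('y',q[4])@R('z',q[5])
    return p+M@[0,0,Lt],M@RT
RT=R('z',np.pi/2)
def data():
    D=[([.06634,-.005725,1.56143,0,1.57927,-1.50496],[.55682,.07107,.0573],None),([-.5975,-.09434,1.43456,0,1.80199,-2.16863],[.45776,-.27032,.1774],None),
    ([-.22345,-.00615,1.56253,0,1.58197,-1.7946],[.5524,-.09084,.05691],None),([-.56729,.17668,1.45372,0,1.51574,-2.13828],[.53726,-.30218,.00997],None),
    ([1.28832,.09186,1.23189,0,1.81984,-.0567],[.13421,.5844,.1868],None)]
    for l in open("data.jsonl"):
        a,b,c=json.loads(l);D.append((a,b,c))
    return D
def fit():
    D=data()
    f=lambda P:np.concatenate([fk(np.array(q),P)[0]-p for q,p,_ in D])
    r=least_squares(f,[0.,.375,.4,.03,0,.4,.2]);return r.x,np.abs(r.fun).max()
if __name__=="__main__":
    P,e=fit();print(P.round(4),e)
    for q,p,r in data():
        if r: print((Ro.from_matrix(fk(q,P)[1]).inv()*Ro.from_rotvec(r)).magnitude())
E
python3 kin.py
```

```text
[0.     0.1573 0.3726 0.034  0.0969 0.5585 0.3841] 0.00012442895090465644
7.946172541763982e-16
3.433175098891678e-16
```

```bash
cat >> kin.py <<'E'
lo=np.array([-2.87,-.86,.17,-1.51,.06,-2.65]);hi=np.array([2.87,2.18,2.46,4.65,2.69,2.65])
def ik(p,M,P,n=40,seed=0):
    rng=np.random.default_rng(seed);best=[]
    for k in range(n):
        q0=rng.uniform(lo,hi)
        def f(q):
            pp,MM=fk(q,P);return np.concatenate([(pp-p),.3*Ro.from_matrix(MM.T@M).as_rotvec()])
        r=least_squares(f,q0,bounds=(lo,hi))
        if np.abs(r.fun).max()<1e-4 and not any(np.abs(r.x-b).max()<.02 for b in best): best.append(r.x)
    return best
E
python3 - <<'E'
from kin import *
P,_=fit()
def orient(psi,delta):  # tool azimuth psi, pitched down by delta; cap = -tool x is 'up'
    h=np.array([np.cos(psi),np.sin(psi),0]);z=h*np.cos(delta)+np.array([0,0,-np.sin(delta)])
    # cap up when delta fixed by grasp: tool x in plane
    x=-(np.array([0,0,1])*np.cos(delta)+h*np.sin(delta)); 
    return np.stack([x,np.cross(z,x),z],1)
for y in (.23,.35):
  tip=np.array([.555,y,.07])
  for psi in (-90,-45,0,45,90):
    for dl in (0,30,45):
        M=orient(np.radians(psi),np.radians(dl)); p=tip+.02*M[:,2]
        print(y,psi,dl,[s.round(2).tolist() for s in ik(p,M,P,25)])
E
```

```text
0.23 -90 0 [[0.78, 1.03, 0.89, -1.25, 2.29, 0.47]]
0.23 -90 30 [[0.73, 0.71, 1.03, -0.83, 2.08, 0.57]]
0.23 -90 45 [[0.67, 0.54, 1.13, -0.64, 1.95, 0.58]]
0.23 -45 0 [[0.96, 0.51, 1.71, -1.46, 1.71, 0.65]]
0.23 -45 30 [[0.88, 0.17, 1.73, -1.05, 1.48, 0.33]]
0.23 -45 45 [[0.77, 0.07, 1.7, -0.8, 1.43, 0.13]]
0.23 0 0 [[0.76, -0.1, 2.44, 4.08, 1.03, 0.95]]
0.23 0 30 [[0.66, -0.53, 2.34, -1.02, 0.67, -0.29]]
0.23 0 45 [[0.57, -0.47, 2.16, -0.54, 0.83, -0.76]]
0.23 45 0 [[-0.21, -0.1, 2.44, 2.0, 1.17, 2.28]]
0.23 45 30 []
0.23 45 45 [[0.04, -0.47, 2.16, 0.64, 0.93, -2.57]]
0.23 90 0 [[-0.3, 0.51, 1.71, 1.39, 1.81, 2.48]]
0.23 90 30 []
0.23 90 45 []
0.35 -90 0 [[0.87, 1.35, 0.36, -1.41, 2.43, 0.21]]
0.35 -90 30 [[0.84, 0.98, 0.61, -0.84, 2.25, 0.53]]
0.35 -90 45 [[0.79, 0.78, 0.78, -0.62, 2.1, 0.62]]
0.35 -45 0 [[1.07, 0.72, 1.39, -1.43, 1.81, 0.55]]
0.35 -45 30 [[0.99, 0.42, 1.43, -1.01, 1.61, 0.34]]
0.35 -45 45 [[0.91, 0.31, 1.42, -0.78, 1.54, 0.2]]
0.35 0 0 [[0.99, 0.16, 2.17, 4.28, 1.16, 0.85]]
0.35 0 30 [[0.89, -0.2, 2.1, -1.15, 0.83, -0.03]]
0.35 0 45 [[0.79, -0.2, 1.95, -0.69, 0.91, -0.48]]
0.35 45 0 [[0.19, -0.06, 2.4, 2.37, 0.94, 2.09]]
0.35 45 30 []
0.35 45 45 [[0.34, -0.36, 2.08, 0.47, 0.74, -2.25]]
0.35 90 0 [[-0.09, 0.48, 1.75, 1.52, 1.64, 2.48]]
0.35 90 30 []
0.35 90 45 []
```

```bash
cat > plan.py <<'E'
from kin import *
import sys
P,_=fit()
E=.030
zh=np.array([0,0,1.])
def grasp(c0,ang,s,th=45,zt=.013):
    a=np.radians(ang);c=np.array([np.sin(a),-np.cos(a),0]);n=zh;j=np.cross(n,c);t=np.radians(th)
    tz=-n*np.cos(t)-c*np.sin(t);M=np.stack([np.cross(j,tz),j,tz],1)
    return np.array([c0[0],c0[1],zt])+s*c+E*tz,M
def final(x,y,s,yaw=2.7,th=45,dz=0.,zt=.013):
    a=np.radians(yaw);h=np.array([np.cos(a),np.sin(a),0]);n=-h;c=zh;j=np.cross(n,c);t=np.radians(th)
    tz=h*np.cos(t)-c*np.sin(t);M=np.stack([np.cross(j,tz),j,tz],1)
    return np.array([x,y,.060+dz])+s*c+n*(zt-.013)+E*tz,M
def delta(p0,M0,p,M):
    return ((p-p0)/.025).round(2),(np.degrees(Ro.from_matrix(M@M0.T).as_rotvec())/6).round(2)
def track(q,p,M):
    f=lambda q:np.concatenate([fk(q,P)[0]-p,.3*Ro.from_matrix(fk(q,P)[1].T@M).as_rotvec()])
    r=least_squares(f,np.clip(q,lo+1e-6,hi-1e-6),bounds=(lo,hi));return r.x,np.abs(r.fun).max()
def path(q,segs,n=12):
    p,M=fk(q,P)
    for (p1,M1) in segs:
        rv=Ro.from_matrix(M1@M.T).as_rotvec();em=0;qs=[]
        for k in range(1,n+1):
            q,e=track(q,p+(p1-p)*k/n,Ro.from_rotvec(rv*k/n).as_matrix()@M);em=max(em,e);qs.append(q)
        p,M=p1,M1;qs=np.array(qs)
        print("  err %.4f"%em,"end",q.round(2),"min",qs.min(0).round(2),"max",qs.max(0).round(2))
    return q
E
python3 - <<'E'
from plan import *
from bench import status
s=status.sense();q=s["joint_pos"];p0=s["ee_pos"];M0=Ro.from_rotvec(s["ee_rot"]).as_matrix()
for nm,c0,ang,dest in [("C1",(.6525,.08),12,(.605,.24)),("C3",(.457,.098),12.5,(.555,.24)),("C4",(.458,-.074),3.5,(.505,.24)),("C2m",(.56,0),2.5,(.505,.335))]:
    s=.025
    g,Mg=grasp(c0,ang,s);f,Mf=final(*dest,s)
    up=np.array([.03,0,.24]); A=np.array([.56,.10,.30])
    print(nm,"g",g.round(4),"f",f.round(4));
    path(q,[(g+[0,0,.1],Mg),(g,Mg),(np.array([.52,.05,.28]),Mg),(np.array([.55,.15,.28]),Mf),(f+[0,0,.12],Mf),(f,Mf)])
E
```

```text
C1 g [ 0.6533  0.0763 -0.0082] f [0.6262 0.241  0.0638]
  err 0.0000 end [-0.31  0.5   1.11  0.71  1.9  -0.41] min [-0.4   0.05  1.11  0.55  1.9  -0.42] max [-0.31  0.5   1.27  0.71  2.01 -0.41]
  err 0.0000 end [-0.31  0.58  1.19  0.68  1.78 -0.51] min [-0.31  0.51  1.12  0.68  1.78 -0.51] max [-0.31  0.58  1.19  0.7   1.89 -0.42]
  err 0.0000 end [-0.41  0.13  1.23  0.76  2.16 -0.31] min [-0.41  0.13  1.21  0.68  1.8  -0.5 ] max [-0.31  0.53  1.27  0.76  2.16 -0.31]
  err 0.0000 end [ 0.35 -0.72  1.92 -0.23  1.19 -1.27] min [-0.36 -0.72  1.22 -0.23  1.19 -1.27] max [ 0.35  0.09  1.92  0.67  2.12 -0.42]
  err 0.0000 end [ 0.49 -0.4   1.88 -0.38  0.96 -1.02] min [ 0.36 -0.7   1.88 -0.38  0.96 -1.25] max [ 0.49 -0.4   1.92 -0.24  1.17 -1.02]
  err 0.0000 end [ 0.49 -0.32  2.04 -0.46  0.75 -0.9 ] min [ 0.49 -0.4   1.89 -0.46  0.75 -1.01] max [ 0.49 -0.32  2.04 -0.38  0.95 -0.9 ]
C3 g [ 0.4578  0.0943 -0.0082] f [0.5762 0.241  0.0638]
  err 0.0000 end [-0.38  0.    1.69  0.66  1.88 -0.53] min [-0.41 -0.02  1.31  0.54  1.88 -0.53] max [-0.38  0.    1.69  0.66  2.01 -0.43]
  err 0.0000 en
[... 1760 characters left out ...]
0.43]
  err 0.0000 end [-0.5   0.34  1.51  0.66  1.73 -0.59] min [-0.5   0.25  1.44  0.66  1.73 -0.59] max [-0.5   0.34  1.51  0.68  1.85 -0.49]
  err 0.0000 end [-0.45  0.02  1.34  0.79  2.07 -0.21] min [-0.5   0.02  1.34  0.66  1.76 -0.56] max [-0.45  0.3   1.51  0.79  2.07 -0.21]
  err 0.0000 end [ 0.35 -0.72  1.92 -0.23  1.19 -1.27] min [-0.4  -0.72  1.33 -0.23  1.19 -1.27] max [ 0.35 -0.01  1.92  0.7   2.04 -0.32]
  err 0.0000 end [ 0.82 -0.43  1.9  -0.58  1.12 -0.69] min [ 0.4  -0.71  1.9  -0.58  1.12 -1.22] max [ 0.82 -0.43  1.94 -0.26  1.19 -0.69]
  err 0.0000 end [ 0.82 -0.36  2.06 -0.66  0.93 -0.53] min [ 0.82 -0.43  1.92 -0.66  0.93 -0.68] max [ 0.82 -0.36  2.06 -0.58  1.11 -0.53]
```

```bash
cat > go.py <<'E'
from plan import *
from bench import status
def cur():
    s=status.sense();return s["ee_pos"],Ro.from_rotvec(s["ee_rot"]).as_matrix(),s["joint_pos"]
def show(lbl,p,M):
    p0,M0,q=cur();print(lbl,*delta(p0,M0,p,M))
E
python3 - <<'E'
from go import *
g,Mg=grasp((.6525,.08),12,.025);show("above",g+[0,0,.1],Mg)
E
```

```text
above [ 4.78  3.3  -6.85] [2.37 1.47 0.4 ]
```

Call:
step_arm([
  {"x":1,"y":0.6,"z":-1,"ax":0.5,"ay":0.3,"az":0.08,"jaw":-1},
  {"x":2,"y":1.4,"z":-2.5,"ax":1.2,"ay":0.74,"az":0.2,"jaw":-1},
  {"x":3,"y":2.1,"z":-4,"ax":1.8,"ay":1.1,"az":0.3,"jaw":-1},
  {"x":4,"y":2.8,"z":-5.5,"ax":2.37,"ay":1.47,"az":0.4,"jaw":-1},
  {"x":4.78,"y":3.3,"z":-6.85,"ax":2.37,"ay":1.47,"az":0.4,"jaw":-1},
  {"x":4.78,"y":3.3,"z":-6.85,"ax":2.37,"ay":1.47,"az":0.4,"jaw":-1},
])

```text
time_s: 18.35
ee_pos: [0.652, 0.0805, 0.0845]
ee_rot: [-1.539, -1.903, -0.632]
contact_force: [-0.4, 0.1, -0.4]
finger_gap: 0.0877
```

```bash
python3 rec.py; python3 - <<'E'
from go import *
from h import *
g,Mg=grasp((.6525,.08),12,.025);show("g",g,Mg)
grab("wrist","w14");d=grab("scene");cv2.imwrite("pics/c14.png",cv2.resize(d["frame"][120:270,240:440,::-1],None,fx=4,fy=4))
p0,M0,_=cur();f=lambda p:((proj(d,p)-[240,120])*4).round(0)
for e in(0,.03):print(e,[f(p0-e*M0[:,2]+k*M0[:,1]) for k in(-.05,.05)])
E
```

```text
18.4 [0.6523 0.0795 0.0889] [-1.539 -1.907 -0.636] [-0.303  0.508  1.11   0.707  1.896 -0.412] [-0.1 -0.2  1. ] 0.0879
g [ 0.04 -0.13 -3.88] [-0.02 -0.04 -0.05]
0 [array([324., 315.]), array([436., 368.])]
0.03 [array([305., 302.]), array([418., 356.])]
```

View pics/c14.png

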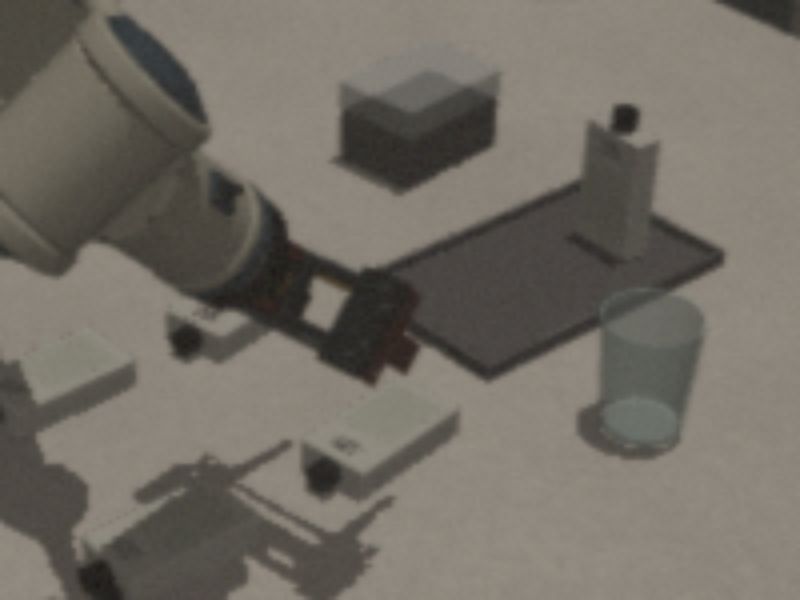

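View pics/w14.png

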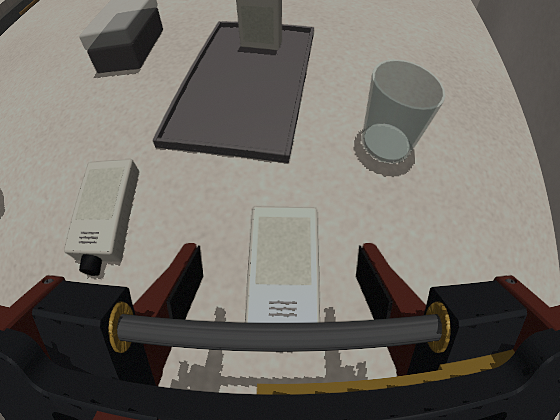

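Call:
step_arm([
  {"x":0,"y":-0.1,"z":-1,"ax":0,"ay":0,"az":0,"jaw":-1},
  {"x":0,"y":-0.1,"z":-2,"ax":0,"ay":0,"az":0,"jaw":-1},
  {"x":0,"y":-0.1,"z":-2.8,"ax":0,"ay":0,"az":0,"jaw":-1},
  {"x":0,"y":-0.1,"z":-3.3,"ax":0,"ay":0,"az":0,"jaw":-1},
  {"x":0,"y":-0.1,"z":-3.6,"ax":0,"ay":0,"az":0,"jaw":-1},
  {"x":0,"y":-0.1,"z":-3.6,"ax":0,"ay":0,"az":0,"jaw":-1},
])

```text
time_s: 19.1
ee_pos: [0.653, 0.0746, 0.001]
ee_rot: [-1.543, -1.907, -0.642]
contact_force: [0.0, -0.1, -1.1]
finger_gap: 0.088
```

```bash
python3 rec.py; python3 - <<'E'
from go import *
from h import *
g,Mg=grasp((.6525,.08),12,.025);show("g",g,Mg)
grab("wrist","w15");d=grab("side");cv2.imwrite("pics/s15.png",cv2.resize(d["frame"][140:290,210:410,::-1],None,fx=4,fy=4))
E
```

```text
19.15 [0.6534 0.0746 0.002 ] [-1.543 -1.908 -0.643] [-0.31   0.576  1.178  0.682  1.79  -0.507] [-0.4 -0.1  0.3] 0.0878
g [-0.01  0.07 -0.41] [-0.02  0.01 -0.01]
```

View pics/s15.png

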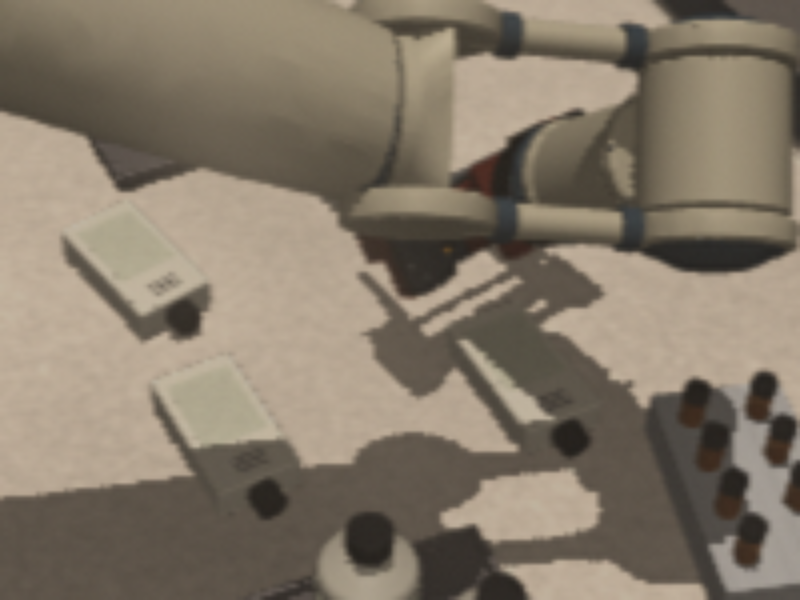

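View pics/w15.png

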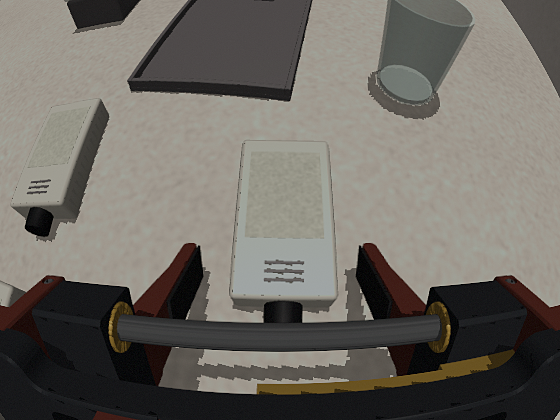

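Call:
step_arm([
  {"x":0,"y":0.07,"z":-0.2,"ax":0,"ay":0,"az":0,"jaw":-1},
  {"x":0,"y":0.07,"z":-0.4,"ax":0,"ay":0,"az":0,"jaw":-1},
  {"x":0,"y":0.07,"z":-0.4,"ax":0,"ay":0,"az":0,"jaw":-1},
])

```text
time_s: 19.55
ee_pos: [0.6529, 0.0765, -0.0093]
ee_rot: [-1.543, -1.907, -0.641]
contact_force: [0.7, -0.9, 0.2]
finger_gap: 0.088
```

Call:
step_arm([
  {"x":0,"y":0,"z":0,"ax":0,"ay":0,"az":0,"jaw":-0.2},
  {"x":0,"y":0,"z":0,"ax":0,"ay":0,"az":0,"jaw":1},
  {"x":0,"y":0,"z":0,"ax":0,"ay":0,"az":0,"jaw":1},
  {"x":0,"y":0,"z":0,"ax":0,"ay":0,"az":0,"jaw":1},
  {"x":0,"y":0,"z":0,"ax":0,"ay":0,"az":0,"jaw":1},
  {"x":0,"y":0,"z":0,"ax":0,"ay":0,"az":0,"jaw":1},
  {"x":0,"y":0,"z":0.2,"ax":0,"ay":0,"az":0,"jaw":1},
  {"x":0,"y":0,"z":0.6,"ax":0,"ay":0,"az":0,"jaw":1},
  {"x":0,"y":0,"z":1.2,"ax":0,"ay":0,"az":0,"jaw":1},
  {"x":0,"y":0,"z":2,"ax":0,"ay":0,"az":0,"jaw":1},
  {"x":0,"y":0,"z":2,"ax":0,"ay":0,"az":0,"jaw":1},
])

```text
time_s: 20.65
ee_pos: [0.6554, 0.076, 0.047]
ee_rot: [-1.543, -1.914, -0.648]
contact_force: [-0.2, -0.4, -1.5]
finger_gap: 0.0602
```

```bash
python3 rec.py; python3 - <<'E'
from go import *
from h import *
grab("wrist","w16");d=grab("scene");cv2.imwrite("pics/c16.png",cv2.resize(d["frame"][120:270,240:440,::-1],None,fx=4,fy=4))
E
```

```text
20.7 [0.6548 0.076  0.0449] [-1.544 -1.913 -0.646] [-0.308  0.537  1.15   0.693  1.836 -0.466] [ 0.1 -0.7 -2.6] 0.0597
```

View pics/c16.png

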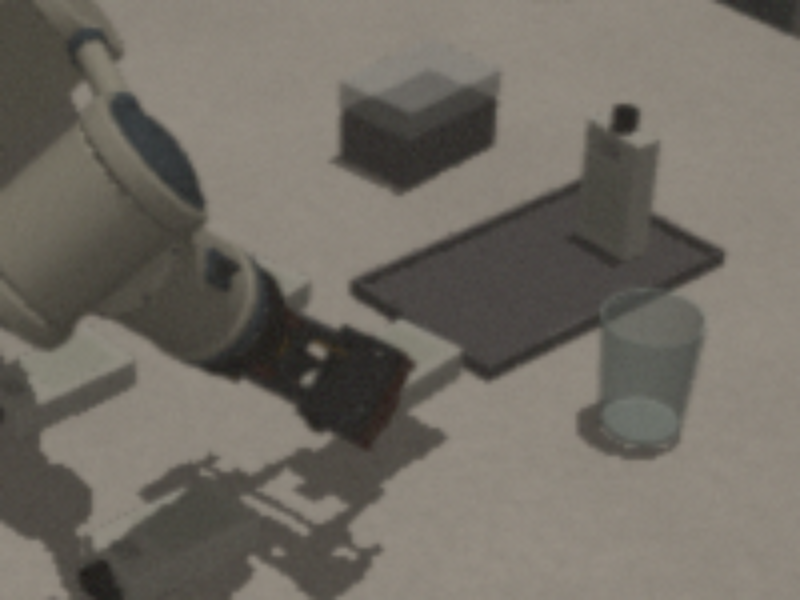

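View pics/w16.png

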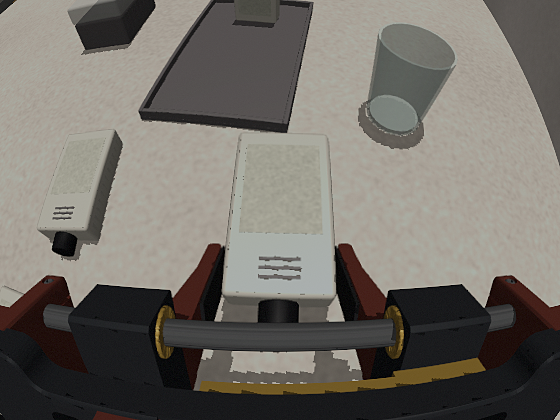

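The cassette is lifted and held (gap 60 mm). Next: up and back, then the turn upright.

```bash
python3 - <<'E'
from go import *
p0,M0,q=cur()
A=np.array([.54,.05,.27]);f,Mf=final(.605,.24,.025)
show("A",A,M0); show("B",np.array([.54,.13,.27]),Mf)
q=path(q,[(A,M0),(np.array([.54,.13,.27]),Mf),(f+[0,0,.1],Mf),(f,Mf)])
E
```

```text
A [-4.54 -1.05  9.12] [0. 0. 0.]
B [-4.54  2.15  9.12] [ -9.82 -12.72  10.38]
  err 0.0000 end [-0.4   0.18  1.19  0.76  2.14 -0.31] min [-0.4   0.18  1.17  0.69  1.86 -0.46] max [-0.31  0.5   1.21  0.76  2.14 -0.31]
  err 0.0000 end [ 0.3  -0.78  1.97 -0.19  1.19 -1.32] min [-0.35 -0.78  1.2  -0.19  1.19 -1.32] max [ 0.3   0.13  1.97  0.67  2.1  -0.42]
  err 0.0000 end [ 0.49 -0.39  1.91 -0.39  0.93 -1.01] min [ 0.32 -0.76  1.91 -0.39  0.93 -1.3 ] max [ 0.49 -0.39  1.97 -0.21  1.17 -1.01]
  err 0.0000 end [ 0.49 -0.32  2.04 -0.46  0.75 -0.9 ] min [ 0.49 -0.39  1.92 -0.46  0.75 -1.  ] max [ 0.49 -0.32  2.04 -0.39  0.91 -0.9 ]
```

Call:
step_arm([
  {"x":0,"y":0,"z":1,"ax":0,"ay":0,"az":0,"jaw":1},
  {"x":-0.4,"y":0,"z":2.5,"ax":0,"ay":0,"az":0,"jaw":1},
  {"x":-1,"y":-0.3,"z":4,"ax":0,"ay":0,"az":0,"jaw":1},
  {"x":-1.6,"y":-0.5,"z":5.5,"ax":0,"ay":0,"az":0,"jaw":1},
  {"x":-2.3,"y":-0.7,"z":7,"ax":0,"ay":0,"az":0,"jaw":1},
  {"x":-3,"y":-1,"z":8.2,"ax":0,"ay":0,"az":0,"jaw":1},
  {"x":-3,"y":-1,"z":9,"ax":0,"ay":0,"az":0,"jaw":1},
  {"x":-3,"y":-1,"z":9,"ax":0,"ay":0,"az":0,"jaw":1},
])

```text
time_s: 21.6
ee_pos: [0.5787, 0.051, 0.2697]
ee_rot: [-1.544, -1.912, -0.646]
contact_force: [0.3, -0.3, -1.5]
finger_gap: 0.06
```

```bash
python3 rec.py; python3 - <<'E'
from go import *
f,Mf=final(.605,.24,.025);show("B",np.array([.58,.15,.27]),Mf)
E
```

```text
21.65 [0.5786 0.0512 0.2671] [-1.544 -1.909 -0.644] [-0.377  0.279  1.079  0.771  2.13  -0.281] [ 0.2 -0.  -2.3] 0.06
B [0.06 3.95 0.12] [ -9.83 -12.71  10.37]
```

Call:
step_arm([
  {"x":0,"y":0.2,"z":0,"ax":-0.55,"ay":-0.71,"az":0.58,"jaw":1},
  {"x":0,"y":0.4,"z":0,"ax":-1.1,"ay":-1.41,"az":1.15,"jaw":1},
  {"x":0,"y":0.6,"z":0,"ax":-1.64,"ay":-2.12,"az":1.73,"jaw":1},
  {"x":0,"y":0.8,"z":0,"ax":-2.18,"ay":-2.82,"az":2.3,"jaw":1},
  {"x":0,"y":1,"z":0,"ax":-2.73,"ay":-3.53,"az":2.88,"jaw":1},
  {"x":0,"y":1.3,"z":0,"ax":-3.28,"ay":-4.24,"az":3.46,"jaw":1},
  {"x":0,"y":1.5,"z":0,"ax":-3.82,"ay":-4.94,"az":4.03,"jaw":1},
  {"x":0,"y":1.7,"z":0,"ax":-4.37,"ay":-5.65,"az":4.61,"jaw":1},
  {"x":0,"y":2,"z":0,"ax":-4.91,"ay":-6.36,"az":5.18,"jaw":1},
  {"x":0,"y":2.2,"z":0,"ax":-5.46,"ay":-7.06,"az":5.76,"jaw":1},
  {"x":0,"y":2.4,"z":0,"ax":-6,"ay":-7.77,"az":6.34,"jaw":1},
  {"x":0,"y":2.6,"z":0,"ax":-6.55,"ay":-8.47,"az":6.91,"jaw":1},
])

```text
time_s: 22.85
ee_pos: [0.5779, 0.1169, 0.2631]
ee_rot: [0.594, 2.734, 0.282]
contact_force: [0.7, 0.4, -1.7]
finger_gap: 0.0599
```

```bash
python3 rec.py; python3 - <<'E'
from go import *
f,Mf=final(.605,.24,.025);show("B",np.array([.58,.15,.27]),Mf)
E
```

```text
22.9 [0.5768 0.1183 0.2631] [0.587 2.734 0.282] [ 0.085 -0.307  1.518  0.091  1.555 -1.047] [ 2.9  2.5 -1. ] 0.0598
B [0.13 1.27 0.28] [-3.21 -4.25  3.4 ]
```

Call:
step_arm([
  {"x":0,"y":0.2,"z":0.1,"ax":-0.54,"ay":-0.71,"az":0.57,"jaw":1},
  {"x":0,"y":0.4,"z":0.2,"ax":-1.07,"ay":-1.42,"az":1.13,"jaw":1},
  {"x":0,"y":0.6,"z":0.2,"ax":-1.6,"ay":-2.12,"az":1.7,"jaw":1},
  {"x":0,"y":0.8,"z":0.2,"ax":-2.14,"ay":-2.83,"az":2.27,"jaw":1},
  {"x":0,"y":1,"z":0.2,"ax":-2.68,"ay":-3.54,"az":2.83,"jaw":1},
  {"x":0,"y":1.2,"z":0.2,"ax":-3.21,"ay":-4.25,"az":3.4,"jaw":1},
  {"x":0,"y":1.2,"z":0.2,"ax":-3.21,"ay":-4.25,"az":3.4,"jaw":1},
])

```text
time_s: 23.6
ee_pos: [0.5765, 0.1471, 0.2651]
ee_rot: [-0.048, 2.364, 0.028]
contact_force: [-1.4, -0.5, -3.4]
finger_gap: 0.0599
```

```bash
python3 rec.py; python3 - <<'E'
from go import *
from h import *
f,Mf=final(.605,.24,.025);show("f+.1",f+[0,0,.1],Mf);show("f",f,Mf)
grab("scene","c17");grab("side","s17")
E
```

```text
23.65 [0.5771 0.1467 0.2671] [-0.045  2.363  0.03 ] [ 0.307 -0.653  1.897 -0.198  1.144 -1.29 ] [ 0.2  0.4 -2. ] 0.06
f+.1 [ 1.96  3.77 -4.13] [-0.08 -0.08  0.06]
f [ 1.96  3.77 -8.13] [-0.08 -0.08  0.06]
```

View pics/c17.png

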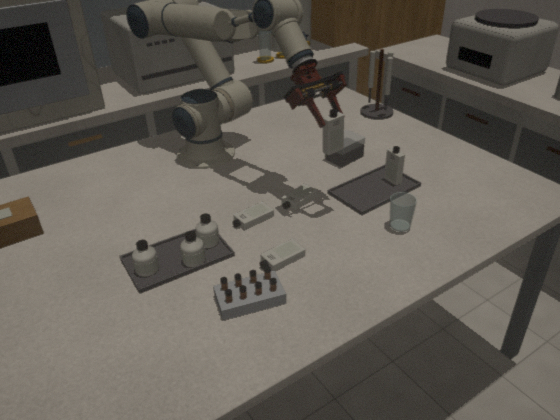

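View pics/s17.png

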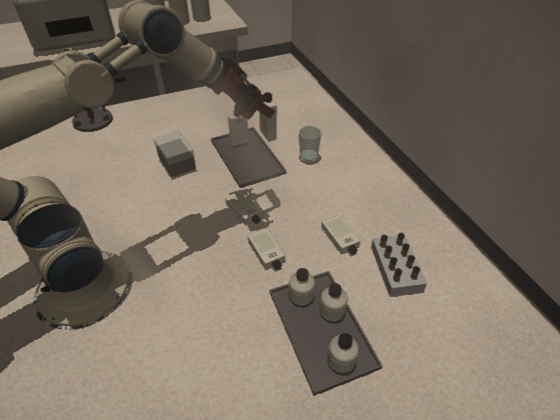

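The cassette is upright with the cap on top. Now over the tray's rear inner spot.

Call:
step_arm([
  {"x":0.6,"y":1,"z":0,"ax":-0.08,"ay":-0.08,"az":0.06,"jaw":1},
  {"x":1.2,"y":2.2,"z":-0.5,"ax":-0.08,"ay":-0.08,"az":0.06,"jaw":1},
  {"x":1.96,"y":3.77,"z":-1.5,"ax":-0.08,"ay":-0.08,"az":0.06,"jaw":1},
  {"x":1.96,"y":3.77,"z":-3,"ax":-0.08,"ay":-0.08,"az":0.06,"jaw":1},
  {"x":1.96,"y":3.77,"z":-4.5,"ax":-0.08,"ay":-0.08,"az":0.06,"jaw":1},
  {"x":1.96,"y":3.77,"z":-5.8,"ax":-0.08,"ay":-0.08,"az":0.06,"jaw":1},
  {"x":1.96,"y":3.77,"z":-6.8,"ax":-0.08,"ay":-0.08,"az":0.06,"jaw":1},
  {"x":1.96,"y":3.77,"z":-7.4,"ax":-0.08,"ay":-0.08,"az":0.06,"jaw":1},
  {"x":1.96,"y":3.77,"z":-7.4,"ax":-0.08,"ay":-0.08,"az":0.06,"jaw":1},
])

```text
time_s: 24.65
ee_pos: [0.6268, 0.2395, 0.0831]
ee_rot: [-0.055, 2.353, 0.02]
contact_force: [0.1, 0.8, -1.6]
finger_gap: 0.0601
```

```bash
python3 rec.py; python3 - <<'E'
from go import *
from h import *
f,Mf=final(.605,.24,.025);show("f",f,Mf)
d=grab("side");cv2.imwrite("pics/s18.png",cv2.resize(d["frame"][90:240,180:380,::-1],None,fx=4,fy=4))
d=grab("scene");cv2.imwrite("pics/c18.png",cv2.resize(d["frame"][120:270,280:480,::-1],None,fx=4,fy=4))
E
```

```text
24.7 [0.6277 0.2401 0.086 ] [-0.055  2.35   0.022] [ 0.49  -0.345  2.015 -0.449  0.783 -0.92 ] [ 0.4 -0.1 -2.2] 0.0599
f [-0.06  0.04 -0.89] [0.01 0.06 0.01]
```

View pics/c18.png

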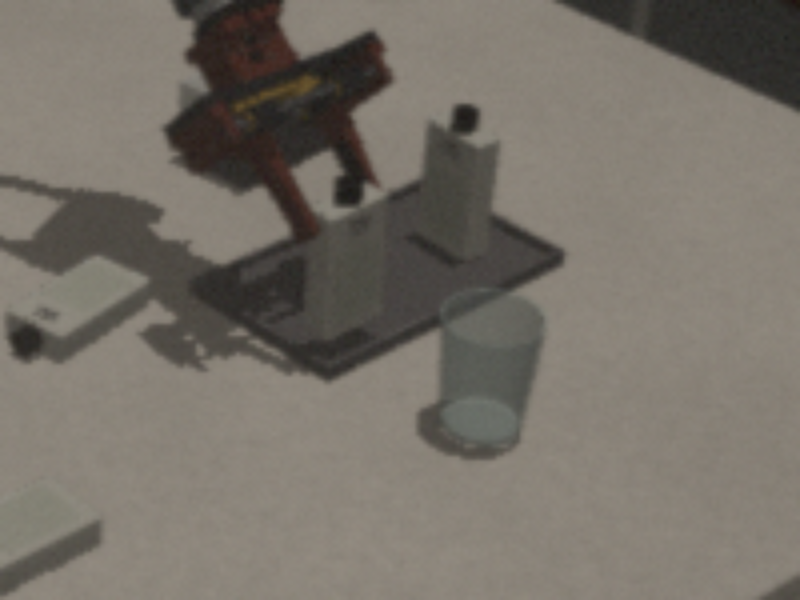

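View pics/s18.png

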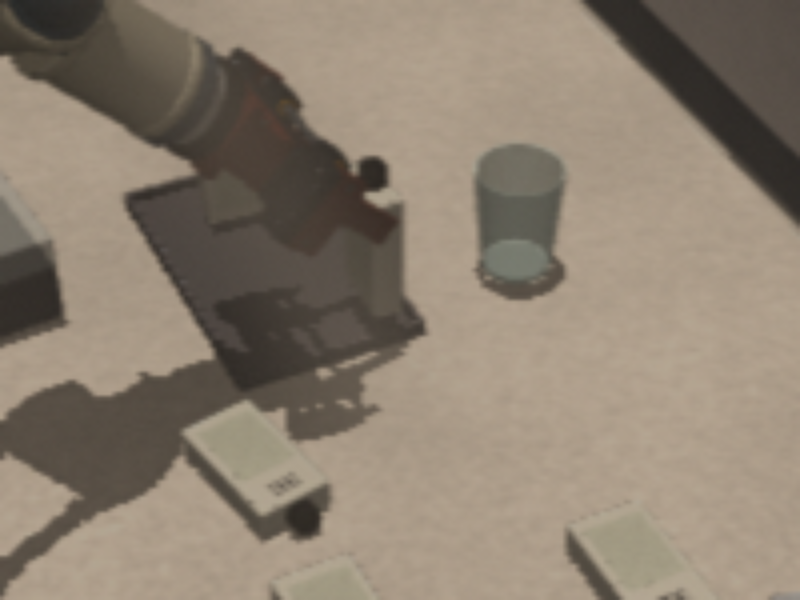

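Call:
step_arm([
  {"x":-0.2,"y":0.2,"z":0,"ax":0,"ay":0.06,"az":0,"jaw":1},
  {"x":-0.25,"y":0.25,"z":-0.3,"ax":0,"ay":0.06,"az":0,"jaw":1},
  {"x":-0.25,"y":0.25,"z":-0.5,"ax":0,"ay":0.06,"az":0,"jaw":1},
  {"x":-0.25,"y":0.25,"z":-0.65,"ax":0,"ay":0.06,"az":0,"jaw":1},
  {"x":-0.25,"y":0.25,"z":-0.7,"ax":0,"ay":0.06,"az":0,"jaw":1},
  {"x":-0.25,"y":0.25,"z":-0.7,"ax":0,"ay":0.06,"az":0,"jaw":1},
])

```text
time_s: 25.4
ee_pos: [0.6212, 0.2469, 0.0692]
ee_rot: [-0.056, 2.354, 0.023]
contact_force: [-0.1, 0.8, -0.9]
finger_gap: 0.0597
```

Call:
step_arm([
  {"x":0,"y":0,"z":-0.08,"ax":0,"ay":0,"az":0,"jaw":1},
  {"x":0,"y":0,"z":-0.08,"ax":0,"ay":0,"az":0,"jaw":1},
])

```text
time_s: 25.6
ee_pos: [0.6221, 0.247, 0.0692]
ee_rot: [-0.056, 2.351, 0.024]
contact_force: [-1.6, -0.7, 4.4]
finger_gap: 0.0597
```

```bash
python3 rec.py; python3 - <<'E'
from h import *
d=grab("side");cv2.imwrite("pics/s19.png",cv2.resize(d["frame"][90:240,180:380,::-1],None,fx=4,fy=4))
d=grab("scene");cv2.imwrite("pics/c19.png",cv2.resize(d["frame"][120:270,280:480,::-1],None,fx=4,fy=4))
E
```

```text
25.65 [0.622  0.2471 0.0692] [-0.056  2.351  0.024] [ 0.509 -0.332  2.036 -0.475  0.762 -0.878] [-2.7 -1.   5.5] 0.0601
```

View pics/c19.png

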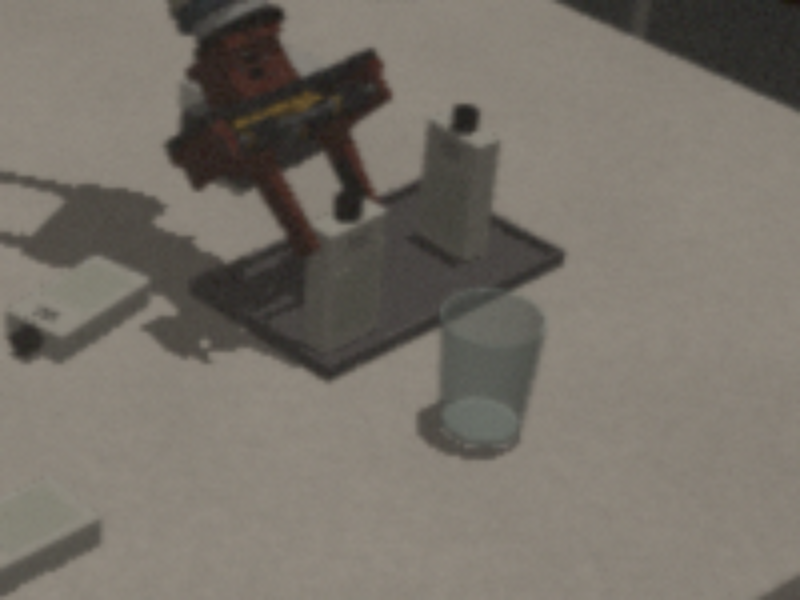

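The foot is on the tray floor (+5 N). I release and back off along the tool axis.

Call:
step_arm([
  {"x":0,"y":0,"z":0,"ax":0,"ay":0,"az":0,"jaw":0},
  {"x":0,"y":0,"z":0,"ax":0,"ay":0,"az":0,"jaw":-0.7},
  {"x":0,"y":0,"z":0,"ax":0,"ay":0,"az":0,"jaw":-1},
  {"x":0,"y":0,"z":0,"ax":0,"ay":0,"az":0,"jaw":-1},
  {"x":-0.3,"y":0,"z":0.3,"ax":0,"ay":0,"az":0,"jaw":-1},
  {"x":-1,"y":0,"z":1,"ax":0,"ay":0,"az":0,"jaw":-1},
  {"x":-2,"y":0,"z":2,"ax":0,"ay":0,"az":0,"jaw":-1},
  {"x":-3,"y":0,"z":3,"ax":0,"ay":0,"az":0,"jaw":-1},
  {"x":-3.3,"y":-1,"z":4.5,"ax":0,"ay":0,"az":0,"jaw":-1},
  {"x":-3.3,"y":-2.5,"z":6,"ax":0,"ay":0,"az":0,"jaw":-1},
  {"x":-3.3,"y":-4,"z":7,"ax":0,"ay":0,"az":0,"jaw":-1},
  {"x":-3,"y":-5.5,"z":7,"ax":0,"ay":0,"az":0,"jaw":-1},
])

```text
time_s: 26.95
ee_pos: [0.5461, 0.1094, 0.2504]
ee_rot: [-0.059, 2.343, 0.026]
contact_force: [0.6, 0.9, 0.2]
finger_gap: 0.0882
```

```bash
python3 rec.py; python3 - <<'E'
from h import *
from go import *
d=grab("scene");cv2.imwrite("pics/c20.png",d["frame"][:,:,::-1]);
g,Mg=grasp((.457,.098),12.5,.025);show("above C3",g+[0,0,.1],Mg);show("hi",np.array([.53,.1,.24]),Mg)
_,_,q=cur();path(q,[(np.array([.53,.1,.24]),Mg),(g,Mg)])
E
```

```text
27.0 [0.5472 0.1019 0.2474] [-0.05   2.347  0.017] [ 0.204 -0.815  2.03  -0.13   1.142 -1.404] [ 0.6 -2.9  0.6] 0.0877
above C3 [-3.55 -0.38 -6.13] [  9.82  12.74 -10.26]
hi [-0.67 -0.16 -0.2 ] [  9.82  12.74 -10.26]
  err 0.0000 end [-0.33  0.12  1.31  0.75  2.06 -0.3 ] min [-0.33 -0.71  1.3  -0.09  1.25 -1.3 ] max [ 0.19  0.12  1.93  0.75  2.06 -0.3 ]
  err 0.0000 end [-0.38  0.11  1.77  0.63  1.73 -0.65] min [-0.38  0.07  1.36  0.63  1.73 -0.65] max [-0.33  0.11  1.77  0.74  2.03 -0.33]
```

View pics/c20.png

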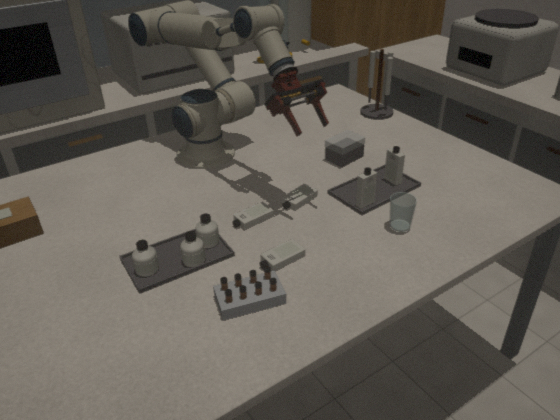

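Call:
step_arm([
  {"x":0,"y":0,"z":0,"ax":0.6,"ay":0.78,"az":-0.63,"jaw":-1},
  {"x":0,"y":0,"z":0,"ax":1.2,"ay":1.56,"az":-1.25,"jaw":-1},
  {"x":0,"y":0,"z":0,"ax":1.8,"ay":2.34,"az":-1.88,"jaw":-1},
  {"x":0,"y":0,"z":0,"ax":2.4,"ay":3.11,"az":-2.51,"jaw":-1},
  {"x":0,"y":0,"z":0,"ax":3,"ay":3.89,"az":-3.13,"jaw":-1},
  {"x":0,"y":0,"z":0,"ax":3.6,"ay":4.67,"az":-3.76,"jaw":-1},
  {"x":-0.1,"y":0,"z":0,"ax":4.2,"ay":5.45,"az":-4.39,"jaw":-1},
  {"x":-0.2,"y":0,"z":0,"ax":4.8,"ay":6.23,"az":-5.02,"jaw":-1},
  {"x":-0.3,"y":0,"z":0,"ax":5.4,"ay":7,"az":-5.64,"jaw":-1},
  {"x":-0.5,"y":0,"z":0,"ax":6,"ay":7.78,"az":-6.27,"jaw":-1},
  {"x":-0.8,"y":0,"z":-0.5,"ax":6.6,"ay":8.56,"az":-6.9,"jaw":-1},
  {"x":-1,"y":0,"z":-1,"ax":7.2,"ay":9.34,"az":-7.53,"jaw":-1},
])

```text
time_s: 28.25
ee_pos: [0.5205, 0.1105, 0.2173]
ee_rot: [-1.324, -2.521, -0.574]
contact_force: [0.8, 0.5, 0.4]
finger_gap: 0.0877
```

```bash
python3 rec.py; python3 - <<'E'
from go import *
g,Mg=grasp((.457,.098),12.5,.025);show("above C3",g+[0,0,.08],Mg)
E
```

```text
28.3 [0.5195 0.1093 0.2124] [-1.33  -2.507 -0.569] [-0.181 -0.083  1.435  0.474  1.881 -0.65 ] [-1.5 -1.  -4.2] 0.0876
above C3 [-2.47 -0.6  -5.62] [ 2.51  3.31 -2.7 ]
```

Call:
step_arm([
  {"x":-0.5,"y":-0.1,"z":-0.5,"ax":0.6,"ay":0.8,"az":-0.65,"jaw":-1},
  {"x":-1,"y":-0.3,"z":-1.2,"ax":1.2,"ay":1.6,"az":-1.3,"jaw":-1},
  {"x":-1.6,"y":-0.4,"z":-2.2,"ax":1.8,"ay":2.4,"az":-1.95,"jaw":-1},
  {"x":-2.2,"y":-0.5,"z":-3.4,"ax":2.51,"ay":3.31,"az":-2.7,"jaw":-1},
  {"x":-2.47,"y":-0.6,"z":-4.6,"ax":2.51,"ay":3.31,"az":-2.7,"jaw":-1},
  {"x":-2.47,"y":-0.6,"z":-5.6,"ax":2.51,"ay":3.31,"az":-2.7,"jaw":-1},
  {"x":-2.47,"y":-0.6,"z":-5.6,"ax":2.51,"ay":3.31,"az":-2.7,"jaw":-1},
])

```text
time_s: 29.0
ee_pos: [0.4568, 0.0956, 0.0737]
ee_rot: [-1.533, -1.928, -0.635]
contact_force: [-1.3, -0.1, -0.0]
finger_gap: 0.0877
```

```bash
python3 rec.py; python3 - <<'E'
from go import *
from h import *
g,Mg=grasp((.457,.098),12.5,.025);show("C3",g,Mg)
d=grab("wrist","w21");f=lambda p:wproj(d,p)
a=np.radians(12.5);c=np.array([np.sin(a),-np.cos(a),0]);j=np.array([np.cos(a),np.sin(a),0]);C=np.array([.457,.098,.026])
print([f(C+i*.055*c+k*.03*j) for i,k in((-1,-1),(-1,1),(1,1),(1,-1))])
E
```

```text
29.05 [0.4581 0.0955 0.0762] [-1.533 -1.931 -0.638] [-0.377  0.009  1.713  0.651  1.854 -0.56 ] [ 0.9 -0.2  0.2] 0.0877
C3 [-0.01 -0.05 -3.38] [ 0.06  0.11 -0.06]
[array([245., 198.]), array([313., 198.]), array([318., 327.]), array([238., 326.])]
```

View pics/w21.png

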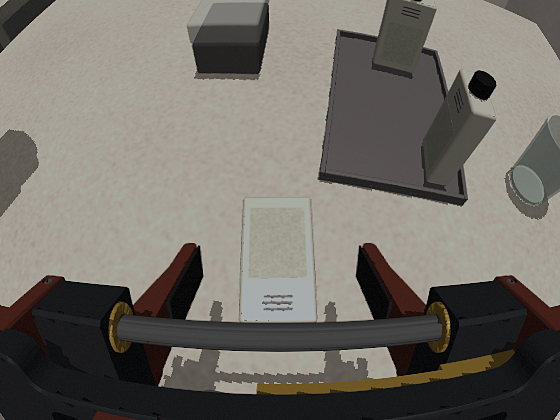

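The cassette corners match the prediction to within a pixel or two, so I descend and grip.

Call:
step_arm([
  {"x":0,"y":-0.05,"z":-1,"ax":0.06,"ay":0.11,"az":-0.06,"jaw":-1},
  {"x":0,"y":-0.05,"z":-2,"ax":0.06,"ay":0.11,"az":-0.06,"jaw":-1},
  {"x":0,"y":-0.05,"z":-2.8,"ax":0.06,"ay":0.11,"az":-0.06,"jaw":-1},
  {"x":0,"y":-0.05,"z":-3.2,"ax":0.06,"ay":0.11,"az":-0.06,"jaw":-1},
  {"x":0,"y":-0.05,"z":-3.35,"ax":0.06,"ay":0.11,"az":-0.06,"jaw":-1},
  {"x":0,"y":-0.05,"z":-3.35,"ax":0.06,"ay":0.11,"az":-0.06,"jaw":-1},
])

```text
time_s: 29.7
ee_pos: [0.46, 0.0932, -0.0056]
ee_rot: [-1.538, -1.918, -0.64]
contact_force: [0.1, -0.1, -0.1]
finger_gap: 0.0878
```

Call:
step_arm([
  {"x":0,"y":0,"z":0,"ax":0,"ay":0,"az":0,"jaw":-0.2},
  {"x":0,"y":0,"z":0,"ax":0,"ay":0,"az":0,"jaw":1},
  {"x":0,"y":0,"z":0,"ax":0,"ay":0,"az":0,"jaw":1},
  {"x":0,"y":0,"z":0,"ax":0,"ay":0,"az":0,"jaw":1},
  {"x":0,"y":0,"z":0,"ax":0,"ay":0,"az":0,"jaw":1},
  {"x":0,"y":0,"z":0,"ax":0,"ay":0,"az":0,"jaw":1},
  {"x":0,"y":0,"z":0.2,"ax":0,"ay":0,"az":0,"jaw":1},
  {"x":0,"y":0,"z":0.6,"ax":0,"ay":0,"az":0,"jaw":1},
  {"x":0,"y":0,"z":1.2,"ax":0,"ay":0,"az":0,"jaw":1},
  {"x":0,"y":0,"z":2,"ax":0,"ay":0,"az":0,"jaw":1},
  {"x":0,"y":0,"z":2,"ax":0,"ay":0,"az":0,"jaw":1},
])

```text
time_s: 30.8
ee_pos: [0.4613, 0.0926, 0.0473]
ee_rot: [-1.539, -1.922, -0.644]
contact_force: [1.2, -0.9, -0.9]
finger_gap: 0.0596
```

```bash
python3 rec.py; python3 - <<'E'
from go import *
from h import *
grab("wrist","w22")
p0,M0,q=cur()
A=np.array([.56,.05,.25]);B=np.array([.58,.15,.27]);f,Mf=final(.555,.24,.025,yaw=2.7)
show("A",A,M0); path(q,[(A,M0),(B,Mf),(f+[0,0,.1],Mf),(f,Mf)])
E
```

```text
30.85 [0.4607 0.0926 0.0456] [-1.539 -1.92  -0.642] [-0.384  0.047  1.733  0.645  1.81  -0.593] [ 0.   0.1 -2.2] 0.06
A [ 4.   -1.71  8.23] [0. 0. 0.]
  err 0.0000 end [-0.39  0.23  1.16  0.75  2.11 -0.33] min [-0.39  0.05  1.16  0.65  1.84 -0.57] max [-0.38  0.23  1.7   0.75  2.11 -0.33]
  err 0.0000 end [ 0.32 -0.65  1.89 -0.21  1.14 -1.29] min [-0.34 -0.65  1.17 -0.21  1.14 -1.29] max [ 0.32  0.18  1.89  0.66  2.07 -0.44]
  err 0.0000 end [ 0.55 -0.52  2.   -0.42  0.99 -0.95] min [ 0.34 -0.64  1.9  -0.42  0.99 -1.26] max [ 0.55 -0.52  2.   -0.23  1.12 -0.95]
  err 0.0000 end [ 0.55 -0.46  2.14 -0.49  0.81 -0.84] min [ 0.55 -0.52  2.01 -0.49  0.81 -0.95] max [ 0.55 -0.46  2.14 -0.43  0.97 -0.84]
```

View pics/w22.png

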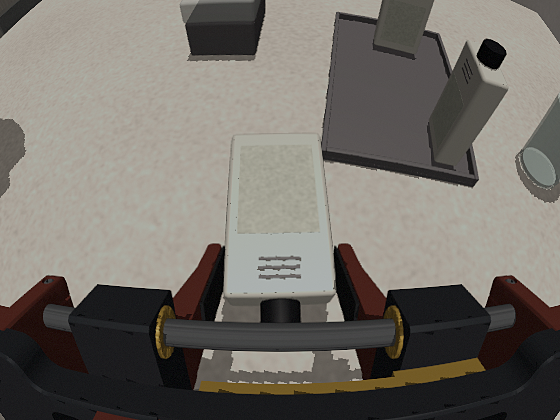

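Call:
step_arm([
  {"x":0.2,"y":0,"z":1,"ax":0,"ay":0,"az":0,"jaw":1},
  {"x":0.7,"y":-0.2,"z":2.5,"ax":0,"ay":0,"az":0,"jaw":1},
  {"x":1.5,"y":-0.6,"z":4,"ax":0,"ay":0,"az":0,"jaw":1},
  {"x":2.3,"y":-1,"z":5.5,"ax":0,"ay":0,"az":0,"jaw":1},
  {"x":3.1,"y":-1.4,"z":7,"ax":0,"ay":0,"az":0,"jaw":1},
  {"x":4,"y":-1.7,"z":8.5,"ax":0,"ay":0,"az":0,"jaw":1},
  {"x":4.5,"y":-1.7,"z":8.8,"ax":0,"ay":0,"az":0,"jaw":1},
  {"x":4.5,"y":-1.7,"z":8.8,"ax":0,"ay":0,"az":0,"jaw":1},
])

```text
time_s: 31.7
ee_pos: [0.5732, 0.0503, 0.2639]
ee_rot: [-1.539, -1.918, -0.641]
contact_force: [-0.1, 0.3, -1.3]
finger_gap: 0.0598
```

```bash
python3 rec.py; python3 - <<'E'
from go import *
f,Mf=final(.55,.243,.025);show("B",np.array([.58,.15,.27]),Mf)
E
```

```text
31.75 [0.5721 0.0504 0.2625] [-1.538 -1.915 -0.638] [-0.379  0.266  1.102  0.762  2.129 -0.297] [ 0.1  0.7 -2.2] 0.0598
B [0.32 3.98 0.3 ] [ -9.76 -12.72  10.34]
```

Call:
step_arm([
  {"x":0,"y":0.2,"z":0,"ax":-0.6,"ay":-0.78,"az":0.63,"jaw":1},
  {"x":0.1,"y":0.4,"z":0.1,"ax":-1.2,"ay":-1.56,"az":1.26,"jaw":1},
  {"x":0.1,"y":0.7,"z":0.1,"ax":-1.8,"ay":-2.34,"az":1.9,"jaw":1},
  {"x":0.1,"y":0.9,"z":0.1,"ax":-2.4,"ay":-3.12,"az":2.54,"jaw":1},
  {"x":0.1,"y":1.2,"z":0.2,"ax":-3,"ay":-3.91,"az":3.18,"jaw":1},
  {"x":0.2,"y":1.4,"z":0.2,"ax":-3.6,"ay":-4.69,"az":3.81,"jaw":1},
  {"x":0.2,"y":1.7,"z":0.2,"ax":-4.2,"ay":-5.47,"az":4.45,"jaw":1},
  {"x":0.2,"y":1.9,"z":0.2,"ax":-4.8,"ay":-6.26,"az":5.09,"jaw":1},
  {"x":0.2,"y":2.2,"z":0.3,"ax":-5.4,"ay":-7.04,"az":5.72,"jaw":1},
  {"x":0.3,"y":2.4,"z":0.3,"ax":-6,"ay":-7.82,"az":6.36,"jaw":1},
  {"x":0.3,"y":2.6,"z":0.3,"ax":-6.6,"ay":-8.6,"az":6.99,"jaw":1},
  {"x":0.3,"y":2.9,"z":0.3,"ax":-7.2,"ay":-9.38,"az":7.63,"jaw":1},
])

```text
time_s: 32.95
ee_pos: [0.578, 0.123, 0.2681]
ee_rot: [0.439, 2.665, 0.222]
contact_force: [0.8, 0.9, -1.3]
finger_gap: 0.0598
```

```bash
python3 rec.py; python3 - <<'E'
from go import *
f,Mf=final(.55,.243,.025);show("B",np.array([.57,.16,.26]),Mf);show("f+.1",f+[0,0,.1],Mf)
E
```

```text
33.0 [0.5767 0.1248 0.2672] [0.431 2.665 0.221] [ 0.139 -0.382  1.59   0.025  1.473 -1.107] [ 1.3  2.1 -1.1] 0.0598
B [-0.27  1.41 -0.29] [-2.5  -3.33  2.63]
f+.1 [-0.22  4.77 -4.14] [-2.5  -3.33  2.63]
```

Call:
step_arm([
  {"x":0,"y":0.5,"z":0,"ax":-0.6,"ay":-0.8,"az":0.63,"jaw":1},
  {"x":0,"y":1,"z":0,"ax":-1.2,"ay":-1.6,"az":1.26,"jaw":1},
  {"x":0,"y":1.6,"z":0,"ax":-1.8,"ay":-2.4,"az":1.9,"jaw":1},
  {"x":0,"y":2.4,"z":0,"ax":-2.5,"ay":-3.33,"az":2.63,"jaw":1},
  {"x":-0.2,"y":3.6,"z":0,"ax":-2.5,"ay":-3.33,"az":2.63,"jaw":1},
  {"x":-0.22,"y":4.77,"z":0,"ax":-2.5,"ay":-3.33,"az":2.63,"jaw":1},
  {"x":-0.22,"y":4.77,"z":-1,"ax":-2.5,"ay":-3.33,"az":2.63,"jaw":1},
  {"x":-0.22,"y":4.77,"z":-2.5,"ax":-2.5,"ay":-3.33,"az":2.63,"jaw":1},
  {"x":-0.22,"y":4.77,"z":-4,"ax":-2.5,"ay":-3.33,"az":2.63,"jaw":1},
  {"x":-0.22,"y":4.77,"z":-5,"ax":-2.5,"ay":-3.33,"az":2.63,"jaw":1},
  {"x":-0.22,"y":4.77,"z":-5,"ax":-2.5,"ay":-3.33,"az":2.63,"jaw":1},
])

```text
time_s: 34.1
ee_pos: [0.5706, 0.24, 0.136]
ee_rot: [-0.045, 2.369, 0.021]
contact_force: [-0.2, -1.3, -2.1]
finger_gap: 0.0597
```

```bash
python3 rec.py; python3 - <<'E'
from go import *
from h import *
f,Mf=final(.55,.243,.025);show("f",f,Mf)
d=grab("side");cv2.imwrite("pics/s23.png",cv2.resize(d["frame"][70:220,180:380,::-1],None,fx=4,fy=4))
d=grab("scene");cv2.imwrite("pics/c23.png",cv2.resize(d["frame"][120:270,280:480,::-1],None,fx=4,fy=4))
E
```

```text
34.15 [0.5721 0.2409 0.1408] [-0.045  2.364  0.024] [ 0.558 -0.519  2.035 -0.434  0.963 -0.924] [ 0.5 -0.7 -0.7] 0.0597
f [-0.04  0.12 -3.08] [-0.04 -0.08  0.07]
```

View pics/c23.png

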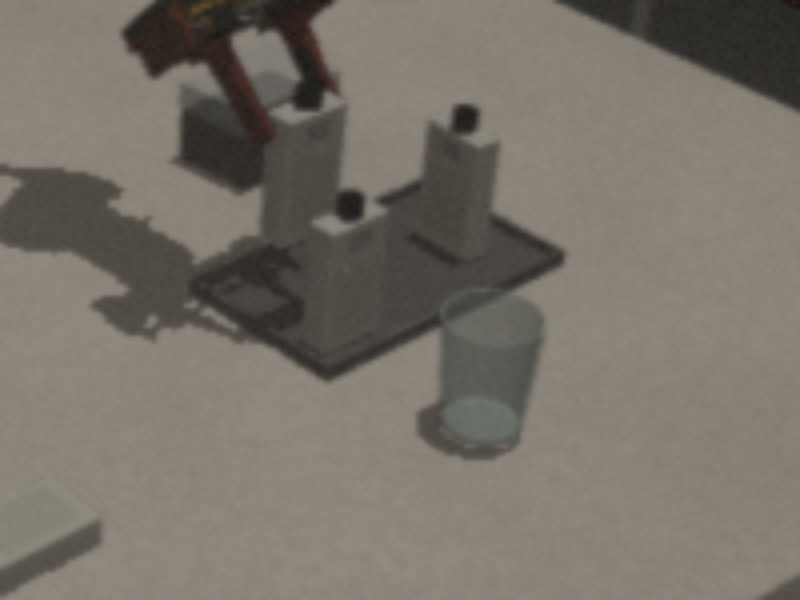

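View pics/s23.png

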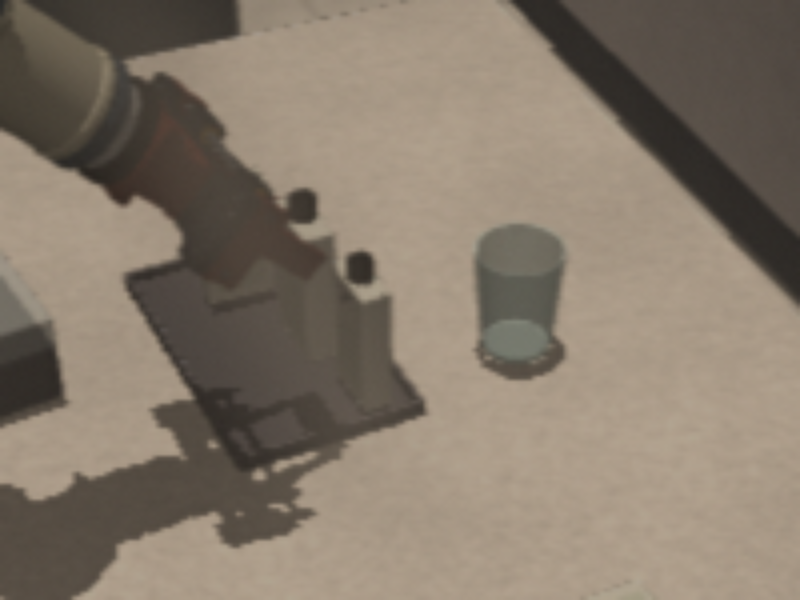

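Call:
step_arm([
  {"x":-0.04,"y":0.12,"z":-0.8,"ax":0,"ay":-0.08,"az":0,"jaw":1},
  {"x":-0.04,"y":0.12,"z":-1.7,"ax":0,"ay":-0.08,"az":0,"jaw":1},
  {"x":-0.04,"y":0.12,"z":-2.3,"ax":0,"ay":-0.08,"az":0,"jaw":1},
  {"x":-0.04,"y":0.12,"z":-2.6,"ax":0,"ay":-0.08,"az":0,"jaw":1},
  {"x":-0.04,"y":0.12,"z":-2.7,"ax":0,"ay":-0.08,"az":0,"jaw":1},
  {"x":-0.04,"y":0.12,"z":-2.75,"ax":0,"ay":-0.08,"az":0,"jaw":1},
])

```text
time_s: 34.85
ee_pos: [0.5734, 0.2456, 0.0784]
ee_rot: [-0.044, 2.347, 0.029]
contact_force: [0.7, 0.3, -0.6]
finger_gap: 0.0599
```

Call:
step_arm([
  {"x":0,"y":0,"z":-0.06,"ax":0,"ay":0,"az":0,"jaw":1},
  {"x":0,"y":0,"z":-0.06,"ax":0,"ay":0,"az":0,"jaw":1},
])

```text
time_s: 35.05
ee_pos: [0.5732, 0.2455, 0.0766]
ee_rot: [-0.044, 2.347, 0.029]
contact_force: [-0.2, 0.1, -1.5]
finger_gap: 0.0597
```

Call:
step_arm([
  {"x":0,"y":0,"z":-0.1,"ax":0,"ay":0,"az":0,"jaw":1},
  {"x":0,"y":0,"z":-0.2,"ax":0,"ay":0,"az":0,"jaw":1},
  {"x":0,"y":0,"z":-0.2,"ax":0,"ay":0,"az":0,"jaw":1},
])

```text
time_s: 35.35
ee_pos: [0.5727, 0.2452, 0.0701]
ee_rot: [-0.045, 2.349, 0.028]
contact_force: [-0.7, 0.3, -1.3]
finger_gap: 0.0598
```

```bash
python3 rec.py
```

```text
35.4 [0.5727 0.2453 0.0703] [-0.045  2.348  0.028] [ 0.57  -0.472  2.137 -0.507  0.822 -0.816] [-0.2  0.1 -1.3] 0.0599
```

Call:
step_arm([
  {"x":0,"y":0,"z":-0.08,"ax":0,"ay":0,"az":0,"jaw":1},
  {"x":0,"y":0,"z":-0.08,"ax":0,"ay":0,"az":0,"jaw":1},
])

```text
time_s: 35.6
ee_pos: [0.5735, 0.2455, 0.07]
ee_rot: [-0.045, 2.346, 0.029]
contact_force: [-0.9, -1.0, 2.1]
finger_gap: 0.0599
```

Call:
step_arm([
  {"x":0,"y":0,"z":0,"ax":0,"ay":0,"az":0,"jaw":0},
  {"x":0,"y":0,"z":0,"ax":0,"ay":0,"az":0,"jaw":-0.7},
  {"x":0,"y":0,"z":0,"ax":0,"ay":0,"az":0,"jaw":-1},
  {"x":0,"y":0,"z":0,"ax":0,"ay":0,"az":0,"jaw":-1},
  {"x":-0.3,"y":0,"z":0.3,"ax":0,"ay":0,"az":0,"jaw":-1},
  {"x":-1,"y":0,"z":1,"ax":0,"ay":0,"az":0,"jaw":-1},
  {"x":-2,"y":0,"z":2.1,"ax":0,"ay":0,"az":0,"jaw":-1},
  {"x":-2.2,"y":0,"z":3.5,"ax":0,"ay":0,"az":0,"jaw":-1},
  {"x":-2.2,"y":-0.5,"z":5,"ax":0,"ay":0,"az":0,"jaw":-1},
  {"x":-1.8,"y":-2,"z":6.2,"ax":0,"ay":0,"az":0,"jaw":-1},
  {"x":-1.2,"y":-4,"z":6.5,"ax":0,"ay":0,"az":0,"jaw":-1},
  {"x":-0.6,"y":-5.5,"z":6.5,"ax":0,"ay":0,"az":0,"jaw":-1},
])

```text
time_s: 36.8
ee_pos: [0.5579, 0.1074, 0.2358]
ee_rot: [-0.047, 2.342, 0.031]
contact_force: [-0.1, 0.7, -0.2]
finger_gap: 0.0879
```

```bash
python3 rec.py; python3 - <<'E'
from h import *
from go import *
d=grab("scene");cv2.imwrite("pics/c24.png",d["frame"][:,:,::-1]);
g,Mg=grasp((.458,-.074),3.5,.025);show("above C4",g+[0,0,.08],Mg);H=np.array([.54,0,.24]);show("hi",H,Mg)
_,_,q=cur();path(q,[(H,Mg),(g,Mg)])
E
```

```text
36.85 [0.5599 0.0982 0.2342] [-0.036  2.343  0.019] [ 0.187 -0.788  2.042 -0.122  1.099 -1.405] [-0.6 -1.6 -1.3] 0.0876
above C4 [-4.03 -7.14 -6.44] [ 11.    12.12 -11.24]
hi [-0.76 -4.03  0.29] [ 11.    12.12 -11.24]
  err 0.0000 end [-0.51  0.14  1.29  0.75  2.07 -0.32] min [-0.51 -0.7   1.29 -0.07  1.2  -1.31] max [ 0.15  0.14  1.95  0.75  2.07 -0.32]
  err 0.0000 end [-0.69  0.22  1.65  0.56  1.83 -0.77] min [-0.69  0.13  1.33  0.56  1.83 -0.77] max [-0.52  0.22  1.65  0.73  2.05 -0.36]
```

View pics/c24.png

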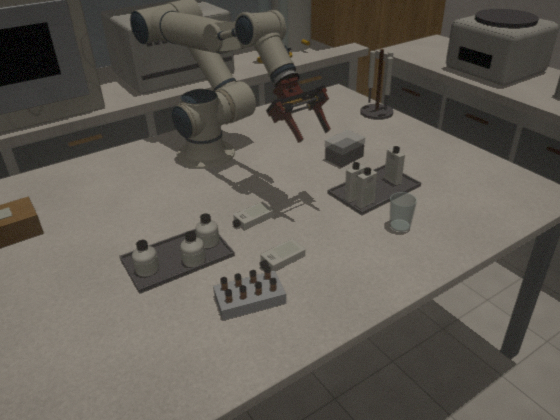

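Call:
step_arm([
  {"x":0,"y":-0.3,"z":0.1,"ax":0.7,"ay":0.77,"az":-0.72,"jaw":-1},
  {"x":0,"y":-0.6,"z":0.2,"ax":1.4,"ay":1.54,"az":-1.43,"jaw":-1},
  {"x":0,"y":-0.9,"z":0.2,"ax":2.1,"ay":2.31,"az":-2.15,"jaw":-1},
  {"x":0,"y":-1.2,"z":0.2,"ax":2.8,"ay":3.09,"az":-2.86,"jaw":-1},
  {"x":0,"y":-1.5,"z":0.2,"ax":3.5,"ay":3.86,"az":-3.58,"jaw":-1},
  {"x":-0.1,"y":-1.8,"z":0.2,"ax":4.2,"ay":4.63,"az":-4.29,"jaw":-1},
  {"x":-0.2,"y":-2.1,"z":0.2,"ax":4.9,"ay":5.4,"az":-5.01,"jaw":-1},
  {"x":-0.3,"y":-2.4,"z":0.2,"ax":5.6,"ay":6.17,"az":-5.72,"jaw":-1},
  {"x":-0.4,"y":-2.7,"z":0.2,"ax":6.3,"ay":6.94,"az":-6.44,"jaw":-1},
  {"x":-0.5,"y":-3,"z":0.2,"ax":7,"ay":7.71,"az":-7.15,"jaw":-1},
  {"x":-0.6,"y":-3.4,"z":0.2,"ax":7.7,"ay":8.48,"az":-7.87,"jaw":-1},
  {"x":-0.8,"y":-3.8,"z":0.2,"ax":8.4,"ay":9.26,"az":-8.58,"jaw":-1},
])

```text
time_s: 38.1
ee_pos: [0.5375, 0.0139, 0.2366]
ee_rot: [-1.512, -2.384, -0.653]
contact_force: [1.0, -0.4, -0.3]
finger_gap: 0.0877
```

```bash
python3 rec.py; python3 - <<'E'
from go import *
g,Mg=grasp((.458,-.074),3.5,.025);show("above C4",g+[0,0,.08],Mg)
E
```

```text
38.15 [0.5369 0.0114 0.2339] [-1.519 -2.371 -0.651] [-0.388 -0.031  1.363  0.526  1.94  -0.658] [-2.  -1.9 -1.8] 0.0875
above C4 [-3.15 -3.57 -6.48] [ 2.49  2.84 -2.6 ]
```

Call:
step_arm([
  {"x":-0.5,"y":-0.6,"z":-0.5,"ax":0.62,"ay":0.71,"az":-0.65,"jaw":-1},
  {"x":-1.1,"y":-1.2,"z":-1.3,"ax":1.25,"ay":1.42,"az":-1.3,"jaw":-1},
  {"x":-1.8,"y":-2,"z":-2.3,"ax":1.87,"ay":2.13,"az":-1.95,"jaw":-1},
  {"x":-2.5,"y":-2.8,"z":-3.5,"ax":2.49,"ay":2.84,"az":-2.6,"jaw":-1},
  {"x":-3,"y":-3.5,"z":-4.8,"ax":2.49,"ay":2.84,"az":-2.6,"jaw":-1},
  {"x":-3.15,"y":-3.57,"z":-6,"ax":2.49,"ay":2.84,"az":-2.6,"jaw":-1},
  {"x":-3.15,"y":-3.57,"z":-6.45,"ax":2.49,"ay":2.84,"az":-2.6,"jaw":-1},
  {"x":-3.15,"y":-3.57,"z":-6.45,"ax":2.49,"ay":2.84,"az":-2.6,"jaw":-1},
])

```text
time_s: 38.95
ee_pos: [0.4586, -0.0749, 0.074]
ee_rot: [-1.693, -1.822, -0.706]
contact_force: [0.8, -0.2, 1.5]
finger_gap: 0.0879
```

```bash
python3 rec.py; python3 - <<'E'
from go import *
from h import *
c0=(.458,-.074);an=3.5
g,Mg=grasp(c0,an,.025);show("C4",g,Mg)
d=grab("wrist","w25");f=lambda p:wproj(d,p)
a=np.radians(an);c=np.array([np.sin(a),-np.cos(a),0]);j=np.array([np.cos(a),np.sin(a),0]);C=np.array([*c0,.026])
print([f(C+i*.055*c+k*.03*j) for i,k in((-1,-1),(-1,1),(1,1),(1,-1))])
E
```

```text
39.0 [ 0.4593 -0.0753  0.0755] [-1.693 -1.825 -0.707] [-0.685  0.127  1.591  0.589  1.944 -0.689] [ 0.8 -0.  -0. ] 0.088
C4 [-0.04 -0.1  -3.35] [ 0.07  0.12 -0.08]
[array([244., 198.]), array([313., 199.]), array([317., 328.]), array([237., 328.])]
```

View pics/w25.png

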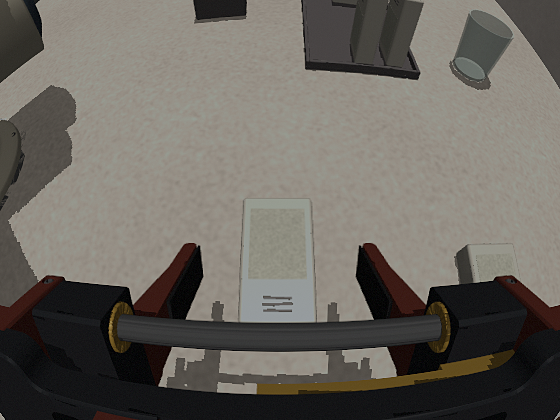

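Call:
step_arm([
  {"x":-0.04,"y":-0.1,"z":-1,"ax":0.07,"ay":0.12,"az":-0.08,"jaw":-1},
  {"x":-0.04,"y":-0.1,"z":-2,"ax":0.07,"ay":0.12,"az":-0.08,"jaw":-1},
  {"x":-0.04,"y":-0.1,"z":-2.8,"ax":0.07,"ay":0.12,"az":-0.08,"jaw":-1},
  {"x":-0.04,"y":-0.1,"z":-3.2,"ax":0.07,"ay":0.12,"az":-0.08,"jaw":-1},
  {"x":-0.04,"y":-0.1,"z":-3.35,"ax":0.07,"ay":0.12,"az":-0.08,"jaw":-1},
  {"x":-0.04,"y":-0.1,"z":-3.35,"ax":0.07,"ay":0.12,"az":-0.08,"jaw":-1},
])

```text
time_s: 39.65
ee_pos: [0.4584, -0.0789, -0.0084]
ee_rot: [-1.7, -1.805, -0.705]
contact_force: [0.7, -0.8, 0.5]
finger_gap: 0.0877
```

Call:
step_arm([
  {"x":0,"y":0,"z":0,"ax":0,"ay":0,"az":0,"jaw":-0.2},
  {"x":0,"y":0,"z":0,"ax":0,"ay":0,"az":0,"jaw":1},
  {"x":0,"y":0,"z":0,"ax":0,"ay":0,"az":0,"jaw":1},
  {"x":0,"y":0,"z":0,"ax":0,"ay":0,"az":0,"jaw":1},
  {"x":0,"y":0,"z":0,"ax":0,"ay":0,"az":0,"jaw":1},
  {"x":0,"y":0,"z":0,"ax":0,"ay":0,"az":0,"jaw":1},
  {"x":0,"y":0,"z":0.2,"ax":0,"ay":0,"az":0,"jaw":1},
  {"x":0,"y":0,"z":0.6,"ax":0,"ay":0,"az":0,"jaw":1},
  {"x":0,"y":0,"z":1.2,"ax":0,"ay":0,"az":0,"jaw":1},
  {"x":0,"y":0,"z":2,"ax":0,"ay":0,"az":0,"jaw":1},
  {"x":0,"y":0,"z":2,"ax":0,"ay":0,"az":0,"jaw":1},
])

```text
time_s: 40.75
ee_pos: [0.4597, -0.0799, 0.0449]
ee_rot: [-1.702, -1.81, -0.707]
contact_force: [0.0, -0.2, -1.6]
finger_gap: 0.0601
```

```bash
python3 rec.py; python3 - <<'E'
from go import *
from h import *
grab("wrist","w26")
p0,M0,q=cur()
A=np.array([.57,.05,.265]);B=np.array([.58,.15,.27]);f,Mf=final(.500,.243,.025,yaw=2.7)
show("A",A,M0); path(q,[(A,M0),(B,Mf),(f+[0,0,.1],Mf),(f,Mf)])
E
```

```text
40.8 [ 0.4592 -0.0798  0.0433] [-1.702 -1.809 -0.706] [-0.694  0.166  1.611  0.578  1.902 -0.716] [-0.4  0.1 -2. ] 0.0596
A [4.46 5.18 8.92] [0. 0. 0.]
  err 0.0000 end [-0.41  0.16  1.22  0.78  2.04 -0.21] min [-0.67  0.12  1.22  0.6   1.92 -0.68] max [-0.41  0.16  1.59  0.78  2.04 -0.21]
  err 0.0000 end [ 0.32 -0.65  1.89 -0.21  1.14 -1.29] min [-0.36 -0.65  1.22 -0.21  1.14 -1.29] max [ 0.32  0.12  1.89  0.69  2.01 -0.32]
  err 0.0000 end [ 0.65 -0.66  2.09 -0.47  1.07 -0.88] min [ 0.34 -0.67  1.91 -0.47  1.07 -1.26] max [ 0.65 -0.65  2.09 -0.23  1.13 -0.88]
  err 0.0000 end [ 0.65 -0.61  2.24 -0.53  0.9  -0.77] min [ 0.65 -0.66  2.1  -0.53  0.9  -0.87] max [ 0.65 -0.61  2.24 -0.48  1.06 -0.77]
```

View pics/w26.png

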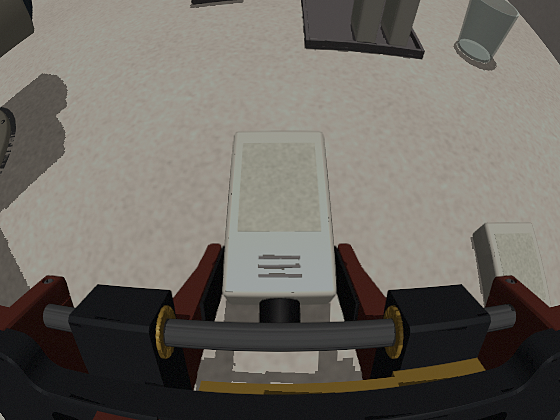

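Call:
step_arm([
  {"x":0.2,"y":0.2,"z":1,"ax":0,"ay":0,"az":0,"jaw":1},
  {"x":0.8,"y":0.9,"z":2.5,"ax":0,"ay":0,"az":0,"jaw":1},
  {"x":1.6,"y":1.8,"z":4,"ax":0,"ay":0,"az":0,"jaw":1},
  {"x":2.4,"y":2.7,"z":5.5,"ax":0,"ay":0,"az":0,"jaw":1},
  {"x":3.2,"y":3.6,"z":7,"ax":0,"ay":0,"az":0,"jaw":1},
  {"x":3.9,"y":4.5,"z":8.3,"ax":0,"ay":0,"az":0,"jaw":1},
  {"x":4.6,"y":5.2,"z":8.9,"ax":0,"ay":0,"az":0,"jaw":1},
  {"x":4.6,"y":5.2,"z":8.9,"ax":0,"ay":0,"az":0,"jaw":1},
])

```text
time_s: 41.65
ee_pos: [0.5743, 0.0532, 0.2658]
ee_rot: [-1.697, -1.81, -0.707]
contact_force: [0.7, 0.3, -1.5]
finger_gap: 0.0598
```

```bash
python3 rec.py; python3 - <<'E'
from go import *
f,Mf=final(.503,.333,.025);B=np.array([.58,.16,.27]);show("B",B,Mf)
_,_,q=cur();path(q,[(B,Mf),(f+[0,0,.12],Mf),(f,Mf)])
E
```

```text
41.7 [0.5733 0.052  0.2637] [-1.698 -1.807 -0.704] [-0.41   0.166  1.215  0.782  2.036 -0.205] [-0.3 -0.1 -2.2] 0.0598
B [0.27 4.32 0.25] [-10.89 -12.13  11.44]
  err 0.0000 end [ 0.35 -0.63  1.88 -0.23  1.14 -1.26] min [-0.36 -0.63  1.21 -0.23  1.14 -1.26] max [ 0.35  0.13  1.88  0.7   2.01 -0.32]
  err 0.0000 end [ 0.82 -0.44  1.91 -0.58  1.13 -0.69] min [ 0.39 -0.63  1.89 -0.58  1.12 -1.21] max [ 0.82 -0.44  1.92 -0.27  1.13 -0.69]
  err 0.0000 end [ 0.82 -0.37  2.07 -0.66  0.93 -0.53] min [ 0.82 -0.44  1.92 -0.66  0.93 -0.68] max [ 0.82 -0.37  2.07 -0.58  1.11 -0.53]
```

Call:
step_arm([
  {"x":0,"y":0.2,"z":0,"ax":-0.66,"ay":-0.74,"az":0.7,"jaw":1},
  {"x":0.1,"y":0.5,"z":0.1,"ax":-1.32,"ay":-1.47,"az":1.39,"jaw":1},
  {"x":0.1,"y":0.7,"z":0.1,"ax":-1.98,"ay":-2.2,"az":2.08,"jaw":1},
  {"x":0.1,"y":1,"z":0.1,"ax":-2.64,"ay":-2.94,"az":2.77,"jaw":1},
  {"x":0.1,"y":1.2,"z":0.1,"ax":-3.3,"ay":-3.68,"az":3.47,"jaw":1},
  {"x":0.2,"y":1.5,"z":0.1,"ax":-3.96,"ay":-4.41,"az":4.16,"jaw":1},
  {"x":0.2,"y":1.7,"z":0.2,"ax":-4.62,"ay":-5.15,"az":4.85,"jaw":1},
  {"x":0.2,"y":2,"z":0.2,"ax":-5.28,"ay":-5.88,"az":5.55,"jaw":1},
  {"x":0.2,"y":2.3,"z":0.2,"ax":-5.94,"ay":-6.62,"az":6.24,"jaw":1},
  {"x":0.2,"y":2.6,"z":0.2,"ax":-6.6,"ay":-7.35,"az":6.93,"jaw":1},
  {"x":0.2,"y":2.9,"z":0.2,"ax":-7.26,"ay":-8.09,"az":7.63,"jaw":1},
  {"x":0.2,"y":3.1,"z":0.2,"ax":-7.92,"ay":-8.82,"az":8.32,"jaw":1},
])

```text
time_s: 42.9
ee_pos: [0.5772, 0.1278, 0.2659]
ee_rot: [0.52, 2.649, 0.253]
contact_force: [-0.4, 0.5, -1.6]
finger_gap: 0.0593
```

```bash
python3 rec.py; python3 - <<'E'
from go import *
f,Mf=final(.503,.333,.025);show("f+.1",f+[0,0,.1],Mf)
E
```

```text
42.95 [0.5761 0.1291 0.2653] [0.512 2.648 0.252] [ 0.143 -0.391  1.602  0.03   1.461 -1.042] [ 2.3  2.2 -0.8] 0.0599
f+.1 [-2.08  8.2  -4.06] [-2.92 -3.31  3.07]
```

Call:
step_arm([
  {"x":0,"y":0.5,"z":0,"ax":-0.6,"ay":-0.68,"az":0.63,"jaw":1},
  {"x":0,"y":1.2,"z":0,"ax":-1.2,"ay":-1.36,"az":1.26,"jaw":1},
  {"x":-0.2,"y":2.2,"z":0,"ax":-1.8,"ay":-2.04,"az":1.89,"jaw":1},
  {"x":-0.5,"y":3.2,"z":0,"ax":-2.4,"ay":-2.72,"az":2.52,"jaw":1},
  {"x":-0.9,"y":4.5,"z":0,"ax":-2.92,"ay":-3.31,"az":3.07,"jaw":1},
  {"x":-1.3,"y":5.8,"z":0,"ax":-2.92,"ay":-3.31,"az":3.07,"jaw":1},
  {"x":-1.8,"y":7.2,"z":0,"ax":-2.92,"ay":-3.31,"az":3.07,"jaw":1},
  {"x":-2.08,"y":8.2,"z":0,"ax":-2.92,"ay":-3.31,"az":3.07,"jaw":1},
  {"x":-2.08,"y":8.2,"z":-1.2,"ax":-2.92,"ay":-3.31,"az":3.07,"jaw":1},
  {"x":-2.08,"y":8.2,"z":-2.8,"ax":-2.92,"ay":-3.31,"az":3.07,"jaw":1},
  {"x":-2.08,"y":8.2,"z":-4.2,"ax":-2.92,"ay":-3.31,"az":3.07,"jaw":1},
  {"x":-2.08,"y":8.2,"z":-4.6,"ax":-2.92,"ay":-3.31,"az":3.07,"jaw":1},
])

```text
time_s: 44.15
ee_pos: [0.5242, 0.3302, 0.1445]
ee_rot: [-0.046, 2.366, 0.02]
contact_force: [0.5, 0.0, -0.8]
finger_gap: 0.0598
```

```bash
python3 rec.py; python3 - <<'E'
from go import *
from h import *
f,Mf=final(.503,.333,.025);show("f",f,Mf)
d=grab("side");cv2.imwrite("pics/s27.png",cv2.resize(d["frame"][70:220,160:360,::-1],None,fx=4,fy=4))
d=grab("scene");cv2.imwrite("pics/c27.png",cv2.resize(d["frame"][120:270,280:480,::-1],None,fx=4,fy=4))
E
```

```text
44.2 [0.5246 0.3306 0.1458] [-0.046  2.365  0.021] [ 0.813 -0.425  1.96  -0.589  1.074 -0.653] [-0.7  0.7 -3.3] 0.06
f [-0.02  0.13 -3.28] [-0.01 -0.09  0.07]
```

View pics/c27.png

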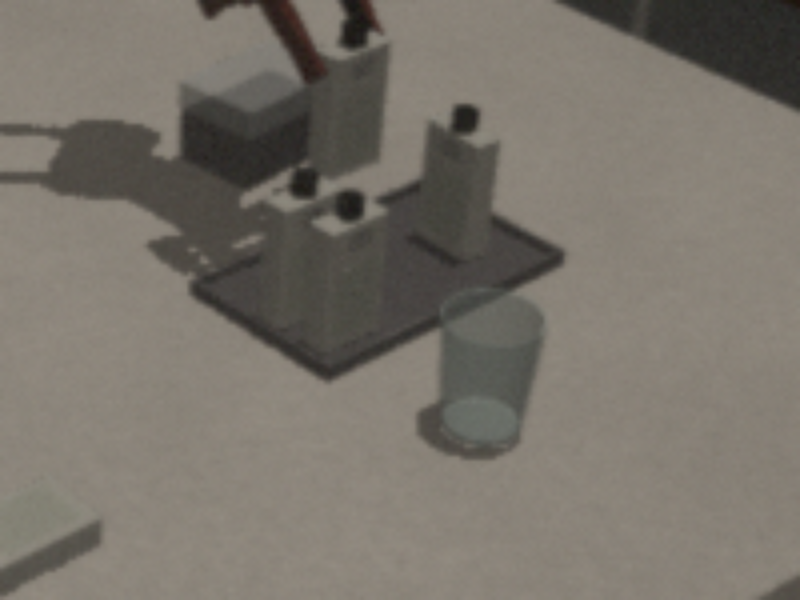

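View pics/s27.png

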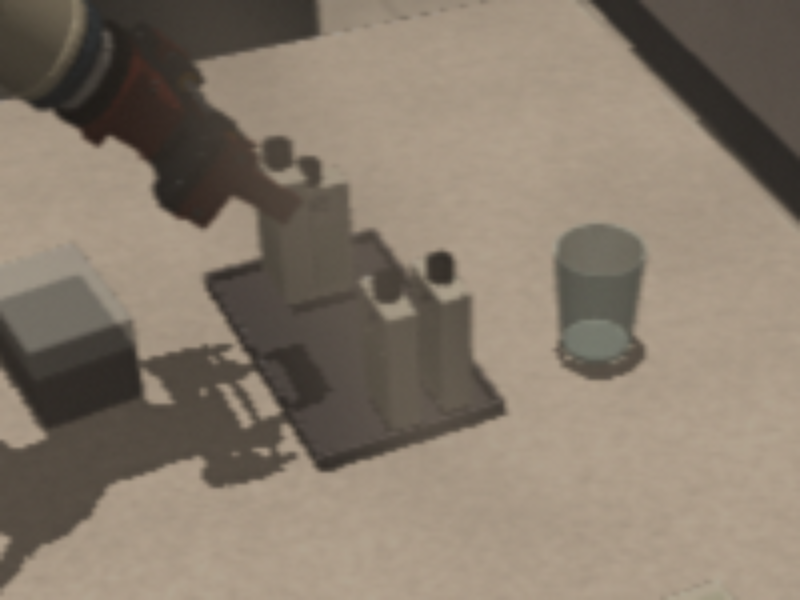

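Call:
step_arm([
  {"x":0,"y":0.1,"z":-0.8,"ax":0,"ay":-0.08,"az":0,"jaw":1},
  {"x":0,"y":0.1,"z":-1.7,"ax":0,"ay":-0.08,"az":0,"jaw":1},
  {"x":0,"y":0.1,"z":-2.4,"ax":0,"ay":-0.08,"az":0,"jaw":1},
  {"x":0,"y":0.1,"z":-2.75,"ax":0,"ay":-0.08,"az":0,"jaw":1},
  {"x":0,"y":0.1,"z":-2.9,"ax":0,"ay":-0.08,"az":0,"jaw":1},
  {"x":0,"y":0.1,"z":-2.95,"ax":0,"ay":-0.08,"az":0,"jaw":1},
])

```text
time_s: 44.9
ee_pos: [0.5265, 0.3363, 0.0807]
ee_rot: [-0.045, 2.347, 0.031]
contact_force: [0.3, -1.0, -1.4]
finger_gap: 0.0597
```

Call:
step_arm([
  {"x":0,"y":0,"z":-0.08,"ax":0,"ay":0,"az":0,"jaw":1},
  {"x":0,"y":0,"z":-0.08,"ax":0,"ay":0,"az":0,"jaw":1},
])

```text
time_s: 45.1
ee_pos: [0.5264, 0.3364, 0.0788]
ee_rot: [-0.045, 2.347, 0.031]
contact_force: [-0.2, 0.6, -1.3]
finger_gap: 0.0595
```

Call:
step_arm([
  {"x":-0.1,"y":-0.15,"z":-0.1,"ax":0,"ay":0,"az":0,"jaw":1},
  {"x":-0.1,"y":-0.15,"z":-0.2,"ax":0,"ay":0,"az":0,"jaw":1},
  {"x":-0.1,"y":-0.15,"z":-0.25,"ax":0,"ay":0,"az":0,"jaw":1},
  {"x":-0.1,"y":-0.15,"z":-0.25,"ax":0,"ay":0,"az":0,"jaw":1},
])

```text
time_s: 45.5
ee_pos: [0.5235, 0.3322, 0.0714]
ee_rot: [-0.046, 2.348, 0.03]
contact_force: [-0.9, 0.1, -1.7]
finger_gap: 0.0599
```

Call:
step_arm([
  {"x":0,"y":0,"z":-0.08,"ax":0,"ay":0,"az":0,"jaw":1},
  {"x":0,"y":0,"z":-0.08,"ax":0,"ay":0,"az":0,"jaw":1},
])

```text
time_s: 45.7
ee_pos: [0.5236, 0.3323, 0.0694]
ee_rot: [-0.046, 2.348, 0.03]
contact_force: [0.1, -0.8, -1.4]
finger_gap: 0.0595
```

Call:
step_arm([
  {"x":0,"y":0,"z":-0.06,"ax":0,"ay":0,"az":0,"jaw":1},
  {"x":0,"y":0,"z":-0.06,"ax":0,"ay":0,"az":0,"jaw":1},
])

```text
time_s: 45.9
ee_pos: [0.5241, 0.3325, 0.0693]
ee_rot: [-0.045, 2.346, 0.031]
contact_force: [-0.8, -1.7, 3.2]
finger_gap: 0.0596
```

Call:
step_arm([
  {"x":0,"y":0,"z":0,"ax":0,"ay":0,"az":0,"jaw":-0.4},
  {"x":0,"y":0,"z":0,"ax":0,"ay":0,"az":0,"jaw":-0.7},
  {"x":0,"y":0,"z":0,"ax":0,"ay":0,"az":0,"jaw":-0.7},
  {"x":0,"y":0,"z":0,"ax":0,"ay":0,"az":0,"jaw":-0.7},
  {"x":-0.3,"y":0,"z":0.3,"ax":0,"ay":0,"az":0,"jaw":-0.7},
  {"x":-1,"y":0,"z":1,"ax":0,"ay":0,"az":0,"jaw":-0.7},
  {"x":-2,"y":0,"z":2.1,"ax":0,"ay":0,"az":0,"jaw":-0.7},
  {"x":-2.2,"y":0,"z":3.6,"ax":0,"ay":0,"az":0,"jaw":-0.8},
  {"x":-2,"y":-0.5,"z":5,"ax":0,"ay":0,"az":0,"jaw":-1},
  {"x":-1,"y":-2,"z":6.5,"ax":0,"ay":0,"az":0,"jaw":-1},
  {"x":0,"y":-3.8,"z":7,"ax":0,"ay":0,"az":0,"jaw":-1},
  {"x":0.8,"y":-5.6,"z":7,"ax":0,"ay":0,"az":0,"jaw":-1},
])

```text
time_s: 47.1
ee_pos: [0.54, 0.2012, 0.2477]
ee_rot: [-0.048, 2.342, 0.034]
contact_force: [1.4, 0.2, -0.8]
finger_gap: 0.0878
```

```bash
python3 rec.py; python3 - <<'E'
from h import *
from go import *
d=grab("scene");cv2.imwrite("pics/c28.png",d["frame"][:,:,::-1])
_,_,q=cur()
# vertical-tool grasp over C2
c0=(.662,-.106);g,Mg=grasp(c0,2.5,0,th=0,zt=.012);H=np.array([.60,0,.24]);print(g);show("H",H,Mg)
path(q,[(H,Mg),(g+[0,0,.08],Mg),(g,Mg)])
for s in(.0,-.02,-.03):
  g2,M2=grasp(c0,2.5,s);print(s,g2)
E
```

```text
47.15 [0.5434 0.1906 0.2472] [-0.035  2.342  0.022] [ 0.487 -0.702  1.972 -0.349  1.148 -1.091] [ 1.  -1.8  1.1] 0.0881
[ 0.662 -0.106 -0.018]
H [ 2.32 -7.74 -0.22] [  5.66   6.21 -13.98]
  err 0.0000 end [-0.06  0.11  1.12 -0.    1.91 -0.1 ] min [-0.06 -0.64  1.12 -0.36  1.21 -0.97] max [ 0.47  0.11  1.91 -0.    1.91 -0.1 ]
  err 0.0000 end [-0.21  0.29  1.23  0.    1.62 -0.25] min [-0.21  0.12  1.14 -0.    1.62 -0.25] max [-0.07  0.29  1.23  0.    1.89 -0.11]
  err 0.0000 end [-0.21  0.33  1.32 -0.    1.49 -0.25] min [-0.21  0.29  1.24 -0.    1.49 -0.25] max [-0.21  0.33  1.32 -0.    1.61 -0.25]
0.0 [ 0.66107469 -0.08480699 -0.0082132 ]
-0.02 [ 0.66020231 -0.06482602 -0.0082132 ]
-0.03 [ 0.65976611 -0.05483554 -0.0082132 ]
```

View pics/c28.png

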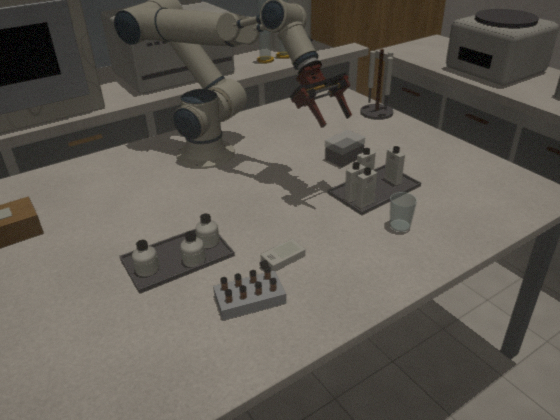

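Call:
step_arm([
  {"x":0.2,"y":-0.6,"z":0,"ax":0.44,"ay":0.48,"az":-1.08,"jaw":-1},
  {"x":0.4,"y":-1.2,"z":0,"ax":0.87,"ay":0.96,"az":-2.15,"jaw":-1},
  {"x":0.6,"y":-1.8,"z":0,"ax":1.31,"ay":1.43,"az":-3.23,"jaw":-1},
  {"x":0.8,"y":-2.4,"z":0,"ax":1.74,"ay":1.91,"az":-4.3,"jaw":-1},
  {"x":1,"y":-3,"z":0,"ax":2.18,"ay":2.39,"az":-5.38,"jaw":-1},
  {"x":1.2,"y":-3.6,"z":0,"ax":2.61,"ay":2.87,"az":-6.45,"jaw":-1},
  {"x":1.4,"y":-4.2,"z":0,"ax":3.05,"ay":3.34,"az":-7.53,"jaw":-1},
  {"x":1.6,"y":-4.8,"z":0,"ax":3.48,"ay":3.82,"az":-8.6,"jaw":-1},
  {"x":1.8,"y":-5.4,"z":0,"ax":3.92,"ay":4.3,"az":-9.68,"jaw":-1},
  {"x":2,"y":-6,"z":0,"ax":4.35,"ay":4.78,"az":-10.75,"jaw":-1},
  {"x":2.2,"y":-6.8,"z":0,"ax":4.79,"ay":5.25,"az":-11.83,"jaw":-1},
  {"x":2.3,"y":-7.7,"z":0,"ax":5.22,"ay":5.73,"az":-12.9,"jaw":-1},
])

```text
time_s: 48.4
ee_pos: [0.5969, 0.01, 0.2428]
ee_rot: [1.989, 2.344, 0.015]
contact_force: [1.1, 0.2, 0.2]
finger_gap: 0.0878
```

```bash
python3 rec.py; python3 - <<'E'
from go import *
c0=(.662,-.106);g,Mg=grasp(c0,2.5,0,th=0,zt=.012);show("above",g+[0,0,.08],Mg)
E
```

```text
48.45 [0.5976 0.0052 0.2413] [2.003 2.335 0.01 ] [-0.025  0.047  1.183 -0.038  1.857 -0.189] [-2.8 -3.3 -2.4] 0.0883
above [ 2.58 -4.45 -7.17] [ 0.38  0.49 -1.04]
```

Call:
step_arm([
  {"x":0.6,"y":-1,"z":-0.5,"ax":0.2,"ay":0.25,"az":-0.5,"jaw":-1},
  {"x":1.3,"y":-2.2,"z":-1.5,"ax":0.38,"ay":0.49,"az":-1.04,"jaw":-1},
  {"x":2,"y":-3.4,"z":-3,"ax":0.38,"ay":0.49,"az":-1.04,"jaw":-1},
  {"x":2.58,"y":-4.45,"z":-4.5,"ax":0.38,"ay":0.49,"az":-1.04,"jaw":-1},
  {"x":2.58,"y":-4.45,"z":-6,"ax":0.38,"ay":0.49,"az":-1.04,"jaw":-1},
  {"x":2.58,"y":-4.45,"z":-7.17,"ax":0.38,"ay":0.49,"az":-1.04,"jaw":-1},
  {"x":2.58,"y":-4.45,"z":-7.17,"ax":0.38,"ay":0.49,"az":-1.04,"jaw":-1},
])

```text
time_s: 49.15
ee_pos: [0.6583, -0.1008, 0.0569]
ee_rot: [-2.154, -2.282, 0.004]
contact_force: [0.7, 0.3, -0.2]
finger_gap: 0.0877
```

```bash
python3 rec.py; python3 - <<'E'
from go import *
from h import *
c0=(.662,-.106);an=2.5
g,Mg=grasp(c0,an,0,th=0,zt=.012);show("C2",g,Mg)
d=grab("wrist","w29");f=lambda p:wproj(d,p)
a=np.radians(an);c=np.array([np.sin(a),-np.cos(a),0]);j=np.array([np.cos(a),np.sin(a),0]);C=np.array([*c0,.026])
print([f(C+i*.055*c+k*.03*j) for i,k in((-1,-1),(-1,1),(1,1),(1,-1))])
E
```

```text
49.2 [ 0.6598 -0.101   0.0607] [2.156 2.284 0.   ] [-0.203  0.282  1.241 -0.     1.617 -0.26 ] [ 0.5 -0.8  0.4] 0.0878
C2 [ 0.09 -0.2  -3.15] [ 0.    0.01 -0.14]
[array([242., 154.]), array([325., 155.]), array([317., 289.]), array([245., 289.])]
```

View pics/w29.png

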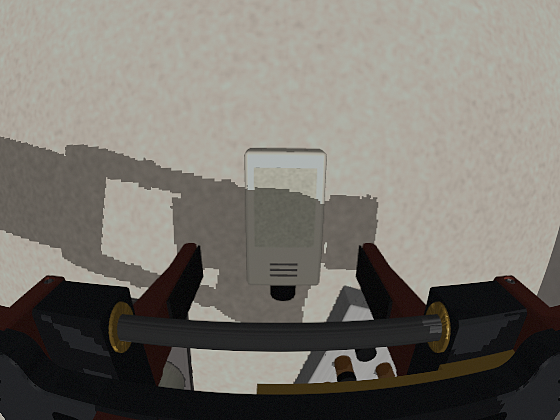

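Call:
step_arm([
  {"x":0.09,"y":0.2,"z":-1,"ax":0,"ay":0,"az":-0.14,"jaw":-1},
  {"x":0.09,"y":0.2,"z":-2,"ax":0,"ay":0,"az":-0.14,"jaw":-1},
  {"x":0.09,"y":0.2,"z":-2.7,"ax":0,"ay":0,"az":-0.14,"jaw":-1},
  {"x":0.09,"y":0.2,"z":-3,"ax":0,"ay":0,"az":-0.14,"jaw":-1},
  {"x":0.09,"y":0.2,"z":-3.1,"ax":0,"ay":0,"az":-0.14,"jaw":-1},
  {"x":0.09,"y":0.2,"z":-3.1,"ax":0,"ay":0,"az":-0.14,"jaw":-1},
])

```text
time_s: 49.85
ee_pos: [0.6644, -0.0978, -0.0129]
ee_rot: [2.17, 2.262, 0.007]
contact_force: [-0.2, -0.2, 0.3]
finger_gap: 0.0876
```

Call:
step_arm([
  {"x":0,"y":0,"z":0,"ax":0,"ay":0,"az":0,"jaw":-0.2},
  {"x":0,"y":0,"z":0,"ax":0,"ay":0,"az":0,"jaw":1},
  {"x":0,"y":0,"z":0,"ax":0,"ay":0,"az":0,"jaw":1},
  {"x":0,"y":0,"z":0,"ax":0,"ay":0,"az":0,"jaw":1},
  {"x":0,"y":0,"z":0,"ax":0,"ay":0,"az":0,"jaw":1},
  {"x":0,"y":0,"z":0,"ax":0,"ay":0,"az":0,"jaw":1},
  {"x":0,"y":0,"z":0.2,"ax":0,"ay":0,"az":0,"jaw":1},
  {"x":0,"y":0,"z":0.5,"ax":0,"ay":0,"az":0,"jaw":1},
  {"x":0,"y":0,"z":1,"ax":0,"ay":0,"az":0,"jaw":1},
  {"x":0,"y":0,"z":1,"ax":0,"ay":0,"az":0,"jaw":1},
])

```text
time_s: 50.85
ee_pos: [0.6653, -0.0979, 0.014]
ee_rot: [2.168, 2.26, 0.009]
contact_force: [0.7, 0.9, -0.9]
finger_gap: 0.0596
```

```bash
python3 rec.py
```

```text
50.9 [ 0.6649 -0.0978  0.0129] [2.169 2.261 0.009] [-0.197  0.306  1.298  0.     1.527 -0.238] [ 0.1  0.2 -2. ] 0.0596
```

Call:
step_arm([
  {"x":-0.3,"y":0.7,"z":0.5,"ax":0,"ay":0,"az":0,"jaw":1},
  {"x":-0.9,"y":1.6,"z":0.5,"ax":0,"ay":0,"az":0,"jaw":1},
  {"x":-1.6,"y":2.8,"z":0.5,"ax":0,"ay":0,"az":0,"jaw":1},
  {"x":-2.3,"y":3.8,"z":0.3,"ax":0,"ay":0,"az":0,"jaw":1},
  {"x":-2.6,"y":4.4,"z":0,"ax":0,"ay":0,"az":0,"jaw":1},
  {"x":-2.6,"y":4.4,"z":-0.5,"ax":0,"ay":0,"az":0,"jaw":1},
  {"x":-2.6,"y":4.4,"z":-0.8,"ax":0,"ay":0,"az":0,"jaw":1},
  {"x":-2.6,"y":4.4,"z":-0.93,"ax":0,"ay":0,"az":0,"jaw":1},
  {"x":-2.6,"y":4.4,"z":-0.97,"ax":0,"ay":0,"az":0,"jaw":1},
  {"x":-2.6,"y":4.4,"z":-0.97,"ax":0,"ay":0,"az":0,"jaw":1},
])

```text
time_s: 51.9
ee_pos: [0.5993, 0.0114, -0.0135]
ee_rot: [2.172, 2.261, 0.006]
contact_force: [0.3, 0.3, -2.4]
finger_gap: 0.0595
```

Call:
step_arm([
  {"x":0,"y":0,"z":0,"ax":0,"ay":0,"az":0,"jaw":-0.5},
  {"x":0,"y":0,"z":0,"ax":0,"ay":0,"az":0,"jaw":-1},
  {"x":0,"y":0,"z":0,"ax":0,"ay":0,"az":0,"jaw":-1},
  {"x":0,"y":0,"z":0,"ax":0,"ay":0,"az":0,"jaw":-1},
  {"x":0,"y":0,"z":1,"ax":0,"ay":0,"az":0,"jaw":-1},
  {"x":0,"y":0,"z":2.5,"ax":0,"ay":0,"az":0,"jaw":-1},
  {"x":0,"y":0,"z":4,"ax":0,"ay":0,"az":0,"jaw":-1},
  {"x":0,"y":0,"z":4,"ax":0,"ay":0,"az":0,"jaw":-1},
])

```text
time_s: 52.7
ee_pos: [0.6021, 0.0123, 0.0941]
ee_rot: [2.165, 2.257, 0.018]
contact_force: [0.1, -0.2, -0.2]
finger_gap: 0.0878
```

```bash
python3 rec.py; python3 - <<'E'
from go import *
from h import *
d=grab("wrist","w30");f=lambda p:wproj(d,p)
c0=(.599,.0055);an=1.2;a=np.radians(an);c=np.array([np.sin(a),-np.cos(a),0]);j=np.array([np.cos(a),np.sin(a),0]);C=np.array([*c0,.026])
print([f(C+i*.055*c+k*.03*j) for i,k in((-1,-1),(-1,1),(1,1),(1,-1))])
E
```

```text
52.75 [0.6009 0.0123 0.0908] [2.167 2.259 0.013] [-3.500e-02  8.200e-02  1.412e+00 -1.000e-03  1.634e+00 -7.700e-02] [0.3 0.8 0.1] 0.0879
[array([240., 151.]), array([314., 152.]), array([308., 274.]), array([242., 273.])]
```

View pics/w30.png

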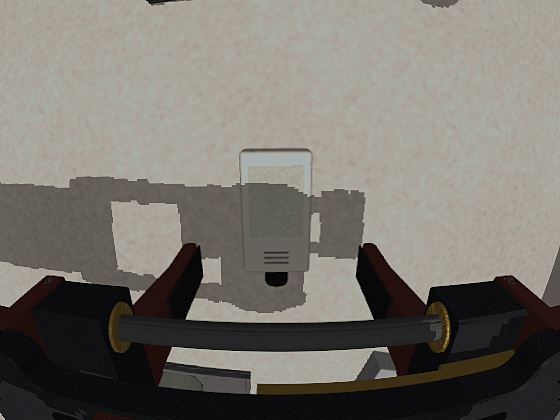

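```bash
python3 - <<'E'
from go import *
g,Mg=grasp((.598,.006),2.2,.025);show("above",g+[0,0,.08],Mg);show("g",g,Mg)
_,_,q=cur();path(q,[(g+[0,0,.08],Mg),(g,Mg)])
E
```

```text
above [-0.06 -0.41 -0.65] [7.51 0.39 0.01]
g [-0.06 -0.41 -3.85] [7.51 0.39 0.01]
  err 0.0000 end [-0.47  0.33  1.36  0.69  1.83 -0.46] min [-0.47  0.09  1.36  0.06  1.64 -0.46] max [-0.08  0.33  1.42  0.69  1.83 -0.12]
  err 0.0000 end [-0.47  0.41  1.42  0.68  1.72 -0.54] min [-0.47  0.34  1.37  0.68  1.72 -0.54] max [-0.47  0.41  1.42  0.69  1.82 -0.47]
```

Call:
step_arm([
  {"x":0,"y":0,"z":0.5,"ax":1.2,"ay":0.06,"az":0,"jaw":-1},
  {"x":0,"y":-0.1,"z":0.5,"ax":2.4,"ay":0.12,"az":0,"jaw":-1},
  {"x":0,"y":-0.2,"z":0.5,"ax":3.6,"ay":0.19,"az":0,"jaw":-1},
  {"x":0,"y":-0.3,"z":0.3,"ax":4.8,"ay":0.25,"az":0,"jaw":-1},
  {"x":-0.06,"y":-0.4,"z":0,"ax":6,"ay":0.3,"az":0,"jaw":-1},
  {"x":-0.06,"y":-0.41,"z":-0.3,"ax":7.51,"ay":0.39,"az":0,"jaw":-1},
  {"x":-0.06,"y":-0.41,"z":-0.65,"ax":7.51,"ay":0.39,"az":0,"jaw":-1},
  {"x":-0.06,"y":-0.41,"z":-0.65,"ax":7.51,"ay":0.39,"az":0,"jaw":-1},
])

```text
time_s: 53.6
ee_pos: [0.5956, 0.0019, 0.066]
ee_rot: [-1.722, -1.781, -0.704]
contact_force: [0.4, -0.1, -0.5]
finger_gap: 0.088
```

```bash
python3 rec.py; python3 - <<'E'
from go import *
from h import *
c0=(.598,.006);an=2.2
g,Mg=grasp(c0,an,.025);show("C2",g,Mg)
d=grab("wrist","w31");f=lambda p:wproj(d,p)
a=np.radians(an);c=np.array([np.sin(a),-np.cos(a),0]);j=np.array([np.cos(a),np.sin(a),0]);C=np.array([*c0,.026])
print([f(C+i*.055*c+k*.03*j) for i,k in((-1,-1),(-1,1),(1,1),(1,-1))])
E
```

```text
53.65 [0.5966 0.0026 0.0687] [-1.721 -1.786 -0.707] [-0.467  0.338  1.363  0.691  1.825 -0.458] [-0.4  0.2  0.8] 0.0876
C2 [ 0.06 -0.02 -3.08] [ 0.   -0.06 -0.01]
[array([247., 194.]), array([317., 193.]), array([323., 325.]), array([241., 325.])]
```

View pics/w31.png

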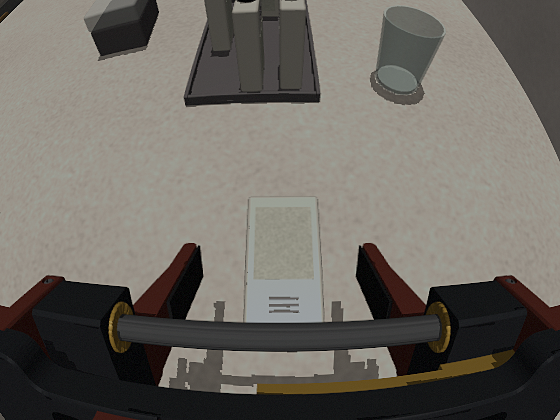

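Call:
step_arm([
  {"x":0.06,"y":-0.1,"z":-1,"ax":0,"ay":0,"az":0,"jaw":-1},
  {"x":0.06,"y":-0.1,"z":-2,"ax":0,"ay":0,"az":0,"jaw":-1},
  {"x":0.06,"y":-0.1,"z":-2.6,"ax":0,"ay":0,"az":0,"jaw":-1},
  {"x":0.06,"y":-0.1,"z":-2.95,"ax":0,"ay":0,"az":0,"jaw":-1},
  {"x":0.06,"y":-0.1,"z":-3.08,"ax":0,"ay":0,"az":0,"jaw":-1},
  {"x":0.06,"y":-0.1,"z":-3.08,"ax":0,"ay":0,"az":0,"jaw":-1},
])

```text
time_s: 54.3
ee_pos: [0.599, -0.0002, -0.0063]
ee_rot: [-1.72, -1.789, -0.71]
contact_force: [-1.8, -0.2, -0.1]
finger_gap: 0.0876
```

Call:
step_arm([
  {"x":0,"y":0,"z":0,"ax":0,"ay":0,"az":0,"jaw":-0.2},
  {"x":0,"y":0,"z":0,"ax":0,"ay":0,"az":0,"jaw":1},
  {"x":0,"y":0,"z":0,"ax":0,"ay":0,"az":0,"jaw":1},
  {"x":0,"y":0,"z":0,"ax":0,"ay":0,"az":0,"jaw":1},
  {"x":0,"y":0,"z":0,"ax":0,"ay":0,"az":0,"jaw":1},
  {"x":0,"y":0,"z":0,"ax":0,"ay":0,"az":0,"jaw":1},
  {"x":0,"y":0,"z":0.2,"ax":0,"ay":0,"az":0,"jaw":1},
  {"x":0,"y":0,"z":0.6,"ax":0,"ay":0,"az":0,"jaw":1},
  {"x":0,"y":0,"z":1.2,"ax":0,"ay":0,"az":0,"jaw":1},
  {"x":0,"y":0,"z":2,"ax":0,"ay":0,"az":0,"jaw":1},
  {"x":0,"y":0,"z":2,"ax":0,"ay":0,"az":0,"jaw":1},
])

```text
time_s: 55.4
ee_pos: [0.6008, -0.0011, 0.0481]
ee_rot: [-1.721, -1.794, -0.715]
contact_force: [1.3, -0.2, -2.0]
finger_gap: 0.0599
```

```bash
python3 rec.py; python3 - <<'E'
from go import *
from h import *
grab("wrist","w32")
p0,M0,q=cur()
A=np.array([.575,.05,.265]);B=np.array([.58,.15,.27]);f,Mf=final(.500,.243,.025,yaw=2.7)
show("A",A,M0); path(q,[(A,M0),(B,Mf),(f+[0,0,.1],Mf),(f,Mf)])
E
```

```text
55.45 [ 0.6002 -0.001   0.0462] [-1.721 -1.793 -0.713] [-0.47   0.363  1.373  0.685  1.795 -0.489] [-0.6 -0.  -1.9] 0.0597
A [-0.98  2.03  8.81] [0. 0. 0.]
  err 0.0000 end [-0.42  0.16  1.22  0.78  2.03 -0.19] min [-0.47  0.16  1.22  0.69  1.81 -0.47] max [-0.42  0.34  1.37  0.78  2.03 -0.19]
  err 0.0000 end [ 0.32 -0.65  1.89 -0.21  1.14 -1.29] min [-0.36 -0.65  1.22 -0.21  1.14 -1.29] max [ 0.32  0.12  1.89  0.7   2.   -0.31]
  err 0.0000 end [ 0.65 -0.66  2.09 -0.47  1.07 -0.88] min [ 0.34 -0.67  1.91 -0.47  1.07 -1.26] max [ 0.65 -0.65  2.09 -0.23  1.13 -0.88]
  err 0.0000 end [ 0.65 -0.61  2.24 -0.53  0.9  -0.77] min [ 0.65 -0.66  2.1  -0.53  0.9  -0.87] max [ 0.65 -0.61  2.24 -0.48  1.06 -0.77]
```

View pics/w32.png

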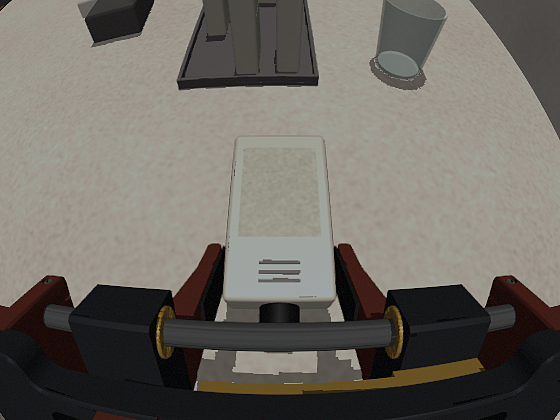

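Call:
step_arm([
  {"x":0,"y":0.2,"z":1,"ax":0,"ay":0,"az":0,"jaw":1},
  {"x":-0.2,"y":0.5,"z":2.5,"ax":0,"ay":0,"az":0,"jaw":1},
  {"x":-0.4,"y":0.9,"z":4,"ax":0,"ay":0,"az":0,"jaw":1},
  {"x":-0.6,"y":1.3,"z":5.5,"ax":0,"ay":0,"az":0,"jaw":1},
  {"x":-0.8,"y":1.6,"z":7,"ax":0,"ay":0,"az":0,"jaw":1},
  {"x":-1,"y":2,"z":8.3,"ax":0,"ay":0,"az":0,"jaw":1},
  {"x":-1,"y":2,"z":8.8,"ax":0,"ay":0,"az":0,"jaw":1},
  {"x":-1,"y":2,"z":8.8,"ax":0,"ay":0,"az":0,"jaw":1},
])

```text
time_s: 56.3
ee_pos: [0.5742, 0.0493, 0.2646]
ee_rot: [-1.721, -1.791, -0.712]
contact_force: [1.4, 0.4, -2.1]
finger_gap: 0.0598
```

```bash
python3 rec.py; python3 - <<'E'
from go import *
f,Mf=final(.506,.236,.025);B=np.array([.58,.15,.27]);show("B",B,Mf)
E
```

```text
56.35 [0.574  0.0491 0.2624] [-1.721 -1.788 -0.709] [-0.417  0.158  1.226  0.783  2.026 -0.193] [ 0.1 -0.5 -2.8] 0.0597
B [0.24 4.03 0.31] [-11.03 -12.07  11.62]
```

Call:
step_arm([
  {"x":0,"y":0.2,"z":0,"ax":-0.66,"ay":-0.72,"az":0.7,"jaw":1},
  {"x":0.1,"y":0.5,"z":0.1,"ax":-1.32,"ay":-1.45,"az":1.39,"jaw":1},
  {"x":0.1,"y":0.7,"z":0.1,"ax":-1.98,"ay":-2.17,"az":2.09,"jaw":1},
  {"x":0.1,"y":1,"z":0.1,"ax":-2.64,"ay":-2.89,"az":2.78,"jaw":1},
  {"x":0.1,"y":1.2,"z":0.1,"ax":-3.3,"ay":-3.61,"az":3.48,"jaw":1},
  {"x":0.2,"y":1.5,"z":0.1,"ax":-3.96,"ay":-4.33,"az":4.17,"jaw":1},
  {"x":0.2,"y":1.7,"z":0.2,"ax":-4.62,"ay":-5.06,"az":4.87,"jaw":1},
  {"x":0.2,"y":2,"z":0.2,"ax":-5.28,"ay":-5.78,"az":5.56,"jaw":1},
  {"x":0.2,"y":2.3,"z":0.2,"ax":-5.94,"ay":-6.5,"az":6.26,"jaw":1},
  {"x":0.2,"y":2.6,"z":0.2,"ax":-6.6,"ay":-7.22,"az":6.95,"jaw":1},
  {"x":0.2,"y":2.9,"z":0.2,"ax":-7.26,"ay":-7.94,"az":7.65,"jaw":1},
  {"x":0.2,"y":3.1,"z":0.2,"ax":-7.92,"ay":-8.67,"az":8.34,"jaw":1},
])

```text
time_s: 57.55
ee_pos: [0.5785, 0.1271, 0.2642]
ee_rot: [0.546, 2.655, 0.263]
contact_force: [-0.4, -0.2, -1.7]
finger_gap: 0.0598
```

```bash
python3 rec.py; python3 - <<'E'
from go import *
f,Mf=final(.506,.236,.025);show("f+.1",f+[0,0,.1],Mf)
E
```

```text
57.6 [0.5773 0.1284 0.2637] [0.537 2.655 0.261] [ 0.136 -0.38   1.594  0.039  1.468 -1.03 ] [ 1.   2.  -1.2] 0.0598
f+.1 [-2.01  4.35 -4.  ] [-3.03 -3.41  3.2 ]
```

Call:
step_arm([
  {"x":0,"y":0.4,"z":0,"ax":-0.6,"ay":-0.68,"az":0.64,"jaw":1},
  {"x":0,"y":0.9,"z":0,"ax":-1.2,"ay":-1.36,"az":1.28,"jaw":1},
  {"x":-0.2,"y":1.5,"z":0,"ax":-1.8,"ay":-2.04,"az":1.92,"jaw":1},
  {"x":-0.6,"y":2.2,"z":0,"ax":-2.4,"ay":-2.72,"az":2.56,"jaw":1},
  {"x":-1,"y":3,"z":0,"ax":-3.03,"ay":-3.41,"az":3.2,"jaw":1},
  {"x":-1.6,"y":3.8,"z":0,"ax":-3.03,"ay":-3.41,"az":3.2,"jaw":1},
  {"x":-2.01,"y":4.35,"z":0,"ax":-3.03,"ay":-3.41,"az":3.2,"jaw":1},
  {"x":-2.01,"y":4.35,"z":0,"ax":-3.03,"ay":-3.41,"az":3.2,"jaw":1},
  {"x":-2.01,"y":4.35,"z":-1,"ax":-3.03,"ay":-3.41,"az":3.2,"jaw":1},
  {"x":-2.01,"y":4.35,"z":-2,"ax":-3.03,"ay":-3.41,"az":3.2,"jaw":1},
  {"x":-2.01,"y":4.35,"z":-2.5,"ax":-3.03,"ay":-3.41,"az":3.2,"jaw":1},
  {"x":-2.01,"y":4.35,"z":-2.5,"ax":-3.03,"ay":-3.41,"az":3.2,"jaw":1},
])

```text
time_s: 58.8
ee_pos: [0.5281, 0.2343, 0.201]
ee_rot: [-0.044, 2.361, 0.027]
contact_force: [0.1, 0.4, -1.8]
finger_gap: 0.0598
```

```bash
python3 rec.py; python3 - <<'E'
from go import *
from h import *
f,Mf=final(.506,.236,.025);show("f",f,Mf)
d=grab("side");cv2.imwrite("pics/s33.png",cv2.resize(d["frame"][70:220,160:360,::-1],None,fx=4,fy=4))
d=grab("wrist","w33")
E
```

```text
58.85 [0.5287 0.2348 0.2039] [-0.043  2.358  0.029] [ 0.61  -0.658  2.015 -0.43   1.123 -0.944] [ 0.1 -0.4 -1.6] 0.0597
f [-0.06  0.09 -5.61] [-0.08 -0.02  0.07]
```

View pics/s33.png

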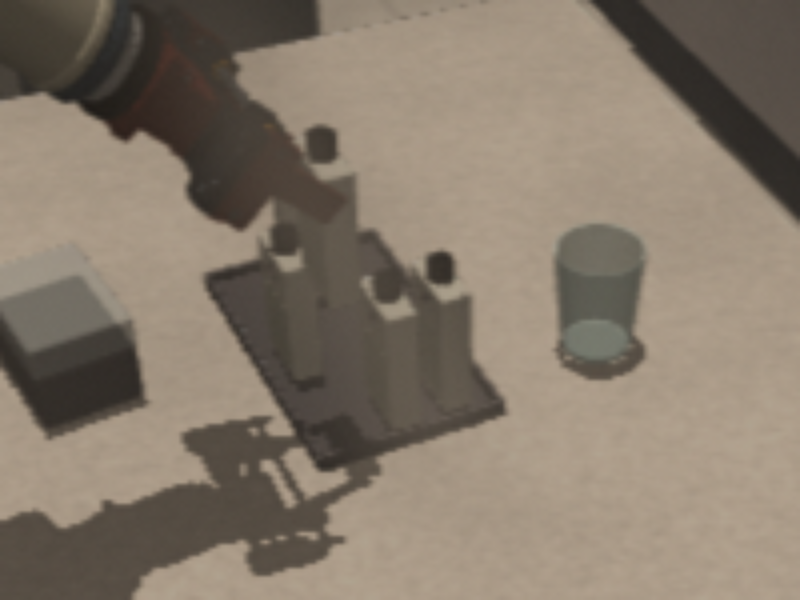

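View pics/w33.png

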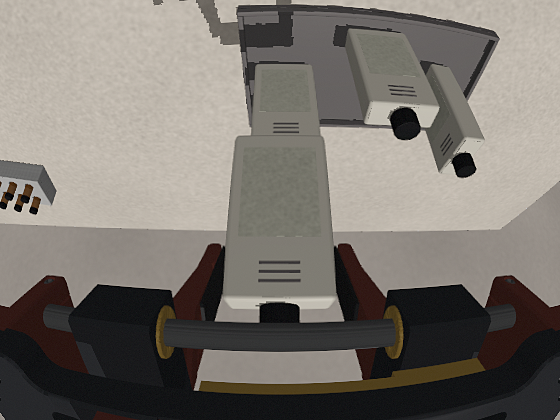

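Call:
step_arm([
  {"x":-0.06,"y":0.05,"z":-0.8,"ax":-0.08,"ay":-0.02,"az":0.07,"jaw":1},
  {"x":-0.06,"y":0.05,"z":-1.8,"ax":-0.08,"ay":-0.02,"az":0.07,"jaw":1},
  {"x":-0.06,"y":0.05,"z":-2.8,"ax":-0.08,"ay":-0.02,"az":0.07,"jaw":1},
  {"x":-0.06,"y":0.05,"z":-3.8,"ax":-0.08,"ay":-0.02,"az":0.07,"jaw":1},
  {"x":-0.06,"y":0.05,"z":-4.5,"ax":-0.08,"ay":-0.02,"az":0.07,"jaw":1},
  {"x":-0.06,"y":0.05,"z":-4.9,"ax":-0.08,"ay":-0.02,"az":0.07,"jaw":1},
  {"x":-0.06,"y":0.05,"z":-5.1,"ax":-0.08,"ay":-0.02,"az":0.07,"jaw":1},
  {"x":-0.06,"y":0.05,"z":-5.1,"ax":-0.08,"ay":-0.02,"az":0.07,"jaw":1},
])

```text
time_s: 59.75
ee_pos: [0.5274, 0.2372, 0.0791]
ee_rot: [-0.057, 2.353, 0.026]
contact_force: [-0.1, -1.2, -3.2]
finger_gap: 0.06
```

```bash
python3 rec.py; python3 - <<'E'
from go import *
from h import *
d=grab("side");cv2.imwrite("pics/s34.png",cv2.resize(d["frame"][70:220,160:360,::-1],None,fx=4,fy=4))
E
```

```text
59.8 [0.5276 0.2374 0.0799] [-0.056  2.352  0.027] [ 0.619 -0.628  2.219 -0.504  0.911 -0.82 ] [ 0.   0.5 -1.7] 0.0599
```

View pics/s34.png

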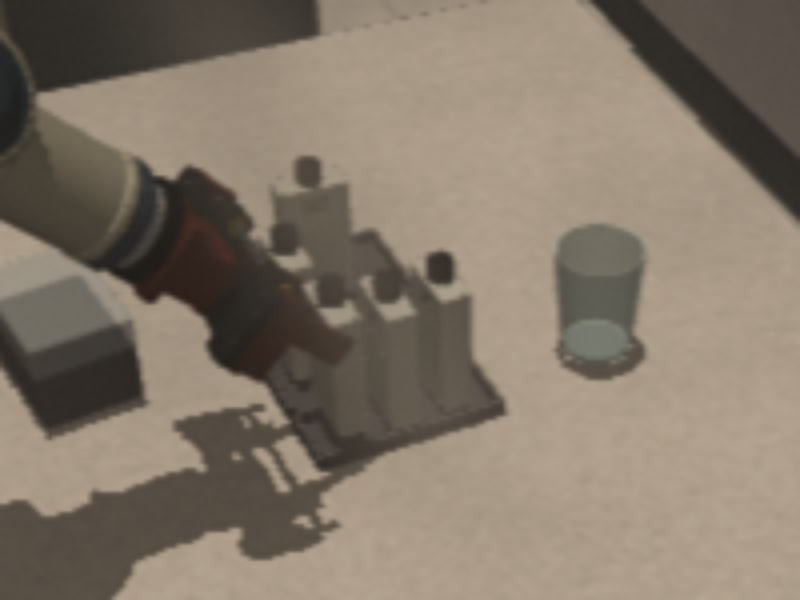

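Call:
step_arm([
  {"x":0,"y":0,"z":-0.12,"ax":0,"ay":0,"az":0,"jaw":1},
  {"x":0,"y":0,"z":-0.24,"ax":0,"ay":0,"az":0,"jaw":1},
  {"x":0,"y":0,"z":-0.3,"ax":0,"ay":0,"az":0,"jaw":1},
  {"x":0,"y":0,"z":-0.3,"ax":0,"ay":0,"az":0,"jaw":1},
])

```text
time_s: 60.25
ee_pos: [0.5269, 0.237, 0.0705]
ee_rot: [-0.057, 2.354, 0.025]
contact_force: [-0.4, 0.5, -1.4]
finger_gap: 0.0598
```

Call:
step_arm([
  {"x":0,"y":0,"z":-0.08,"ax":0,"ay":0,"az":0,"jaw":1},
  {"x":0,"y":0,"z":-0.08,"ax":0,"ay":0,"az":0,"jaw":1},
])

```text
time_s: 60.45
ee_pos: [0.5269, 0.237, 0.0686]
ee_rot: [-0.057, 2.354, 0.025]
contact_force: [0.1, 0.1, -2.5]
finger_gap: 0.0599
```

Call:
step_arm([
  {"x":0,"y":0,"z":-0.08,"ax":0,"ay":0,"az":0,"jaw":1},
  {"x":0,"y":0,"z":-0.08,"ax":0,"ay":0,"az":0,"jaw":1},
])

```text
time_s: 60.65
ee_pos: [0.5272, 0.2372, 0.067]
ee_rot: [-0.057, 2.353, 0.026]
contact_force: [-0.8, 0.1, -1.3]
finger_gap: 0.0598
```

Call:
step_arm([
  {"x":0,"y":0,"z":-0.07,"ax":0,"ay":0,"az":0,"jaw":1},
  {"x":0,"y":0,"z":-0.07,"ax":0,"ay":0,"az":0,"jaw":1},
])

```text
time_s: 60.85
ee_pos: [0.5279, 0.2374, 0.067]
ee_rot: [-0.057, 2.35, 0.027]
contact_force: [0.6, 0.4, 2.9]
finger_gap: 0.0599
```

Foot contact. I release at a limited opening, back off, and take the arm clear.

Call:
step_arm([
  {"x":0,"y":0,"z":0,"ax":0,"ay":0,"az":0,"jaw":-0.4},
  {"x":0,"y":0,"z":0,"ax":0,"ay":0,"az":0,"jaw":-0.65},
  {"x":0,"y":0,"z":0,"ax":0,"ay":0,"az":0,"jaw":-0.65},
  {"x":0,"y":0,"z":0,"ax":0,"ay":0,"az":0,"jaw":-0.65},
  {"x":-0.3,"y":0,"z":0.3,"ax":0,"ay":0,"az":0,"jaw":-0.65},
  {"x":-0.8,"y":0,"z":0.9,"ax":0,"ay":0,"az":0,"jaw":-0.65},
  {"x":-1.4,"y":0,"z":1.9,"ax":0,"ay":0,"az":0,"jaw":-0.65},
  {"x":-1.6,"y":0,"z":3.4,"ax":0,"ay":0,"az":0,"jaw":-0.65},
  {"x":-1.4,"y":0,"z":5,"ax":0,"ay":0,"az":0,"jaw":-0.65},
  {"x":-0.8,"y":-1.2,"z":6.5,"ax":0,"ay":0,"az":0,"jaw":-0.65},
  {"x":-0.2,"y":-3,"z":7,"ax":0,"ay":0,"az":0,"jaw":-0.65},
  {"x":0.4,"y":-4.8,"z":7,"ax":0,"ay":0,"az":0,"jaw":-0.65},
])

```text
time_s: 62.05
ee_pos: [0.5374, 0.1173, 0.2457]
ee_rot: [-0.061, 2.346, 0.029]
contact_force: [-0.0, 0.4, -0.5]
finger_gap: 0.0722
```

```bash
python3 rec.py; python3 - <<'E'
from h import *
grab("scene","c35");grab("side","s35")
E
```

```text
62.1 [0.5397 0.1051 0.2438] [-0.044  2.348  0.014] [ 0.226 -0.834  2.046 -0.15   1.15  -1.378] [ 1.2 -1.  -0.2] 0.0728
```

View pics/c35.png

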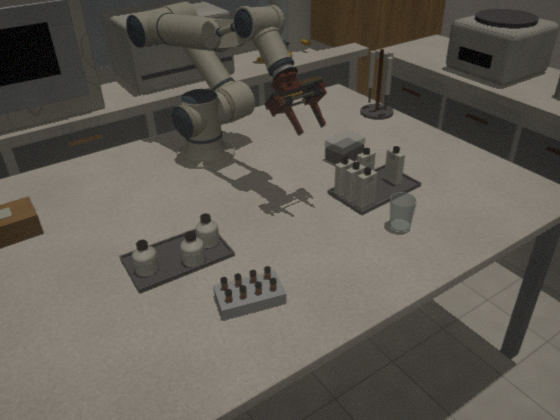

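View pics/s35.png

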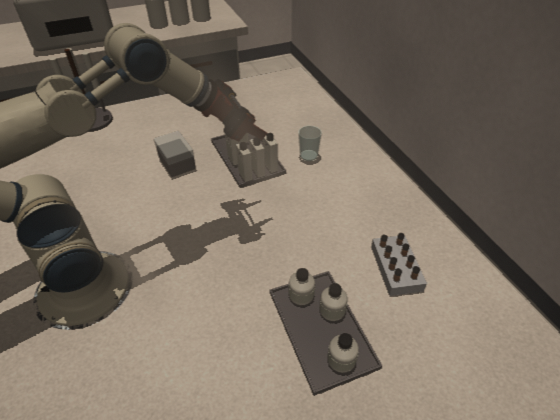

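Call:
step_arm([
  {"x":0.3,"y":-0.8,"z":0.3,"ax":0,"ay":0,"az":0,"jaw":-1},
  {"x":0.6,"y":-2,"z":0.6,"ax":0,"ay":0,"az":0,"jaw":-1},
  {"x":0.8,"y":-3,"z":1,"ax":0,"ay":0,"az":0,"jaw":-1},
  {"x":0.8,"y":-4,"z":1.4,"ax":0,"ay":0,"az":0,"jaw":-1},
  {"x":0.8,"y":-5,"z":2,"ax":0,"ay":0,"az":0,"jaw":-1},
  {"x":0.8,"y":-5,"z":2,"ax":0,"ay":0,"az":0,"jaw":-1},
])

```text
time_s: 62.8
ee_pos: [0.5571, -0.0086, 0.2926]
ee_rot: [-0.056, 2.351, 0.024]
contact_force: [0.4, 0.2, 0.6]
finger_gap: 0.0881
```

```bash
python3 rec.py; python3 - <<'E'
from h import *
a=grab("scene");b=grab("side")
im=np.hstack([cv2.resize(a["frame"][130:230,310:430],(480,400)),cv2.resize(b["frame"][260:400,265:385],(320,373))[:400] if 0 else cv2.resize(b["frame"][260:400,265:385],(320,400))])
im2=np.hstack([cv2.resize(a["frame"][200:290,110:245],(480,300)),cv2.resize(b["frame"][100:200,200:330],(320,300))])
cv2.imwrite("pics/f36.png",np.vstack([im,im2])[:700,:,::-1][:, :800]) 
cv2.imwrite("pics/f36.png",cv2.resize(cv2.imread("pics/f36.png"),(685,600)))
for n,d in(("scene",a),("side",b)):
    o=cv2.imread(f"pics/{n}0.png")[:,:,::-1]
    df=np.abs(o.astype(int)-d["frame"]).max(2)
    boxes={"scene":{"beaker":(385,190,418,235),"rack":(212,265,288,315),"tip":(322,132,368,166),"cas0":(385,145,406,186),"bot0":(132,238,160,278)},"side":{"beaker":(296,124,324,164),"rack":(370,232,426,296),"tip":(153,131,196,176),"cas0":(228,108,250,148),"bot0":(326,332,362,374)}}[n]
    for k,(x0,y0,x1,y1) in boxes.items(): print(n,k,"frac changed>30",(df[y0:y1,x0:x1]>30).mean().round(3))
E
```

```text
62.85 [ 0.557  -0.0074  0.2911] [-0.056  2.352  0.026] [-0.193 -0.791  1.936  0.183  1.229 -1.803] [-0.2 -0.3 -0.8] 0.0877
scene beaker frac changed>30 0.0
scene rack frac changed>30 0.029
scene tip frac changed>30 0.18
scene cas0 frac changed>30 0.0
scene bot0 frac changed>30 0.0
side beaker frac changed>30 0.0
side rack frac changed>30 0.0
side tip frac changed>30 0.0
side cas0 frac changed>30 0.433
side bot0 frac changed>30 0.0
```

View pics/f36.png

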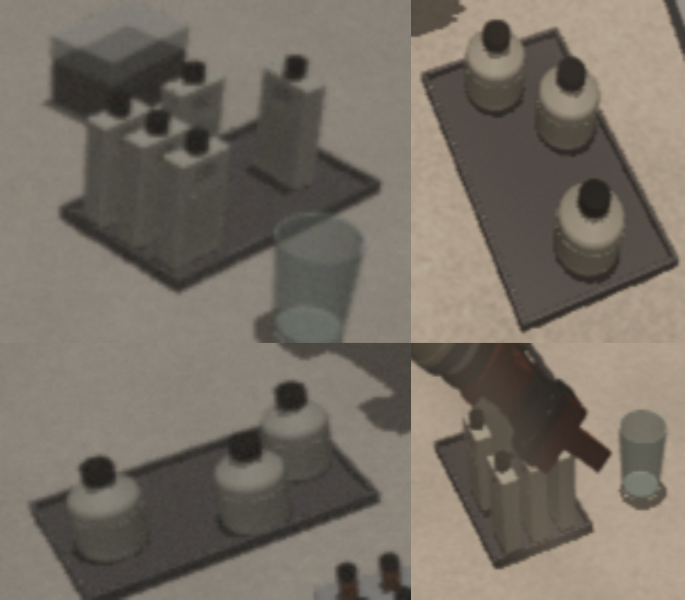

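The three bottles and five cassettes all stand in their proper trays, and the bystanders are unchanged. I'm handing in.

```bash
python3 - <<'E'
from bench import job,status
print(job.job_done()); print(status.sense()["time_s"])
E
```

```text
the job is handed in; nothing more can be done
None
the job is handed in; nothing more can be done
```

The job is done and handed in at about 63 s of the 210 s. All four loose cassettes stand cap up in tray_a beside the one already there. Both loose bottles stand in tray_b beside the one already there.

**Order:** I moved the bottles first, because they stood in the gripper's way between the cassettes.

**Last checks:**
- The final scene and side pictures show five upright cassettes inside tray_a and three upright bottles inside tray_b.
- The gripper was open and well clear of everything at hand-in.
- The original cassette, the original bottle, the beaker, the vial block and the tip box each look unchanged in at least one camera. Three comparisons did flag changes:
  - **Tip box (scene view):** the placed cassettes now stand in front of it.
  - **Original cassette (side view):** the placed cassettes and the arm cover it.
  - **Vial block (scene view):** a slight change of about 3 %, most likely shadow.

**What disagreed or went wrong:**
- The visible finger ends sat about 30 mm short of the reported TCP. My first bottle grip closed on the shoulder and slid off. The bottle stayed standing, and I regripped lower and allowed for the offset from then on.
- One cassette lay close to the vial block, so I first moved it to open bench and gripped it again before standing it up.
- I saw no bottle knocked aside during the run.

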